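Stand tipped couplers back in the test carrier and drop its hold-down bar

TASK

Some brass couplers have tipped out of the carrier rack and lie on the bench. Lift the rack's hold-down bar out of its notch and swing it well open, stand every tipped coupler upright, hexagon foot down, fully home in an empty nest of the raised row beside the one already standing there, then swing the bar shut over them, lifting it over the keeper's lip, and let it drop fully into the notch. All couplers must end standing in the row; leave the tape rolls where they lie.

Things in the scene. Friction and masses are not known exactly. Their poses are not given: they have to be found in the camera images.
- rack: Fixed carrier rack, base 352 x 80 x 6 mm. Origin on the bench under the row's middle; x along the row from keeper (near robot) to hinge, front to its -y. Raised block, x -118..118, y -20..20, top z = 50 mm, with four open square nests 28 x 28 mm, 26 mm deep (floor z = 24), centred at x = -96, -32, 32, 96, y = 0. One coupler stands in each nest (its top then at z = 84). The shut bar runs over the row.
- bar_swing (a joint): Swing of the hold-down bar about its vertical hinge at the rack's far end, rad: 0 = shut, along the row above the couplers; grows as the free end swings out to the rack's -y side (counter-clockwise from above), stop at 1.9. It stays where it is left (friction 0.04 N m).
- bar_lift (a joint): Lift of the bar about the level pivot at its hinge, rad: 0 = level (lowest, on its stop), grows as the free end rises, up to 0.6. It falls back to 0 by its weight (bar 0.2 kg) when let go. It must be over 0.06 to pass the keeper's lip.
- bar_knob (a point): Centre of the bar's upright round black grip, 16 mm diameter (19 mm cap), from 20 mm below this point (bar top) to 19 mm above; 121 mm above the bench when level, 280 mm from the hinge. The steel bar is 10 mm thick, 12 mm high, at z = 89 to 101 mm when level, and reaches 50 mm past the grip, into the keeper.
- bar_hinge (a point): Hinge of the bar (fixed to the rack at x = 140, y = 0 mm): the vertical swing axis and the level lift pivot cross here, 95 mm above the bench.
- keeper_notch (a point): Middle of the floor of the keeper's notch (fixed to the rack at x = -178, y = 0, z = 88.5 mm). Notch 16 mm wide across the bar, open at the top; in front a lip 17 mm high that the bar must be lifted over, on the rack side a back plate 39 mm high that stops it. Keeper 12 mm thick along the bar.
- ptfe_roll: Bystander: small tape roll, 53 x 53 x 14 mm, lying flat on the bench; origin at the centre of its underside.
- tape_roll: Bystander: masking tape roll, 103 x 101 x 25 mm, lying flat on the bench; origin at the centre of its underside.
- tipped_1: Tipped brass quick coupler with a grey plug end, 22 mm across, 60 mm long (it touches as a 20 x 20 x 58 mm square prism), 0.06 to 0.13 kg. Origin at the centre of its brass hexagon foot face; own z along its axis from foot to plug, own x and y normal to its flats. At the start it lies on the bench (two or three of these are present). 
- tipped_2: Tipped brass quick coupler with a grey plug end, 22 mm across, 60 mm long (it touches as a 20 x 20 x 58 mm square prism), 0.06 to 0.13 kg. Origin at the centre of its brass hexagon foot face; own z along its axis from foot to plug, own x and y normal to its flats. At the start it lies on the bench (two or three of these are present). 
- tipped_3: Tipped brass quick coupler with a grey plug end, 22 mm across, 60 mm long (it touches as a 20 x 20 x 58 mm square prism), 0.06 to 0.13 kg. Origin at the centre of its brass hexagon foot face; own z along its axis from foot to plug, own x and y normal to its flats. At the start it lies on the bench (two or three of these are present). 
- standing_1: Standing brass quick coupler with a grey plug end, 22 mm across, 60 mm long (it touches as a 20 x 20 x 58 mm square prism), 0.06 to 0.13 kg. Origin at the centre of its brass hexagon foot face; own z along its axis from foot to plug, own x and y normal to its flats. At the start it stands in a nest (one of these four is present).
- standing_2: Standing brass quick coupler with a grey plug end, 22 mm across, 60 mm long (it touches as a 20 x 20 x 58 mm square prism), 0.06 to 0.13 kg. Origin at the centre of its brass hexagon foot face; own z along its axis from foot to plug, own x and y normal to its flats. At the start it stands in a nest (one of these four is present).
- standing_3: Standing brass quick coupler with a grey plug end, 22 mm across, 60 mm long (it touches as a 20 x 20 x 58 mm square prism), 0.06 to 0.13 kg. Origin at the centre of its brass hexagon foot face; own z along its axis from foot to plug, own x and y normal to its flats. At the start it stands in a nest (one of these four is present).
- standing_4: Standing brass quick coupler with a grey plug end, 22 mm across, 60 mm long (it touches as a 20 x 20 x 58 mm square prism), 0.06 to 0.13 kg. Origin at the centre of its brass hexagon foot face; own z along its axis from foot to plug, own x and y normal to its flats. At the start it stands in a nest (one of these four is present).
Not all that is in view belongs to the job. Leave any pink look-alike of the tipped_2 alone. What is shaped like the tipped_3 but purple is not meant.

How it is judged:
On the way, in this order (a step that is already met when the one before it is completed fails the run):
1. the bar is lifted out of the notch and swung well open (over 1 rad) (value of joint bar_swing above 1 rad), for 0.2 s.
2. every coupler stands upright and home in a nest of the row (angle between each of standing_1, standing_2, standing_3, standing_4, tipped_1, tipped_2, tipped_3's own z axis and vertical below 0.12 rad and z of standing_1 in the frame of rack between 0.019 and 0.029 m and x of standing_1 in the frame of rack between -0.115 and 0.115 m and y of standing_1 in the frame of rack between -0.012 and 0.012 m and linear speed of each of standing_1, standing_2, standing_3, standing_4, tipped_1, tipped_2, tipped_3 below 0.03 m/s and z of standing_2 in the frame of rack between 0.019 and 0.029 m and x of standing_2 in the frame of rack between -0.115 and 0.115 m and y of standing_2 in the frame of rack between -0.012 and 0.012 m and z of standing_3 in the frame of rack between 0.019 and 0.029 m and x of standing_3 in the frame of rack between -0.115 and 0.115 m and y of standing_3 in the frame of rack between -0.012 and 0.012 m and z of standing_4 in the frame of rack between 0.019 and 0.029 m and x of standing_4 in the frame of rack between -0.115 and 0.115 m and y of standing_4 in the frame of rack between -0.012 and 0.012 m and z of tipped_1 in the frame of rack between 0.019 and 0.029 m and x of tipped_1 in the frame of rack between -0.115 and 0.115 m and y of tipped_1 in the frame of rack between -0.012 and 0.012 m and z of tipped_2 in the frame of rack between 0.019 and 0.029 m and x of tipped_2 in the frame of rack between -0.115 and 0.115 m and y of tipped_2 in the frame of rack between -0.012 and 0.012 m and z of tipped_3 in the frame of rack between 0.019 and 0.029 m and x of tipped_3 in the frame of rack between -0.115 and 0.115 m and y of tipped_3 in the frame of rack between -0.012 and 0.012 m), for 0.3 s.
At the end, for the whole second after the job is handed in: Every coupler stands in a nest, foot down and home (within 0.12 rad of upright, foot within 5 mm of the nest floor, 24 mm above the bench), at rest; the bar is shut (swing within 0.03 rad of 0) and down in the notch (lift under 0.02 rad) (all of step 2 and value of joint bar_lift below 0.02 rad and value of joint bar_swing between -0.03 and 0.03 rad and velocity of joint bar_swing below 0.05 rad/s); the robot touches nothing.
It fails at once if a tape roll is shoved more than 40 mm (distance of any of ptfe_roll, tape_roll from where it was at the start of the episode above 0.04 m).
Of standing_1, standing_2, standing_3, standing_4 only 1 to 1 are there at a start; the rules pass over those that are not, and their reading is None.
Of tipped_1, tipped_2, tipped_3 only 2 to 3 are there at a start; the rules pass over those that are not, and their reading is None.
At some moment in a run one of tipped_1, tipped_2, tipped_3 may be knocked a few centimetres aside while the robot is not near it.
Once in a run the grip may slacken for a moment while it holds something.
It also fails if it takes over 210 s, if anything falls off the work surface, if the arm or the gripper's body presses on something with over 40 N, if the wrist force passes 120 N, or if a joint passes its speed limit or range.

ROBOT

A 6-joint arm with a two-finger parallel gripper is mounted at the origin on a cart in front of the work surface, level with it; the furniture and walls round the work are solid. World frame = base frame: x ahead of the robot, y to its left, z up, the work surface at z = 0. Lengths are in m, angles in rad, forces in N, time in s.
With the tool pointing down it reaches from about 0.4 to 0.825 m from the base axis. Payload 7 kg.
Tool frame: the origin (TCP) lies on the mounting face of the last link; the fingertips stand 178 mm ahead of it and the grasp point (between the pads) lies 159 mm ahead of it; z points along the fingers, y is the direction in which the jaws open and shut (so a half turn about z gives the same grasp; the last joint's range is limited). The gripper opens to 88 mm and grips with 3 to 60 N. Pads are 19 mm wide; open, the fingers measure 130 mm over their backs; the gripper's body (78 mm by 193 mm) begins 47 mm behind the grasp point.
Start: joints at [-0.979, 0.359, 0.012, 0, -1.224, -0.288], TCP at [0.202, -0.644, 0.405] pointing down, gripper open.
Joint ranges: [-3.07, 3.07], [-1.43, 2.12], [-1.02, 1.25], [-3.03, 1.67], [-3.05, -0], [-3.03, 3.03]. Speed limits (rad/s): [2.39, 2.39, 3.01, 3.14, 3.14, 3.14].

INTERFACE

Orientations are given as [roll, pitch, yaw] about the fixed x, y, z axes, in that order (R = Rz(yaw) Ry(pitch) Rx(roll)).
In Python, from station import * gives the robot as it stands.
- The arm moves only by the tool arm_command, never from a script. Its argument "targets" is a list of rows, each a list of 3 entries, a list of its own where there are three numbers: the turn, a rotation vector about the world's x, y, z in rad, then the shift along the world's x, y, z in mm, then the closure, from 0 (fully open) to 1 (shut). In form: [[[wx, wy, wz], [tx, ty, tz], fingers], ...]. A call has 1 to 8 rows; each row shifts and turns the commanded pose from where the row before left it; what a row does not reach is not made up. A row lasts 1/10 s, in which the tool goes at most 50 mm and 8.59 degrees, less where a joint would pass 70% of its speed; a pose out of reach is approached as far as the arm can. A call with a gripper value outside its range is refused whole. The fingers move at their own pace and stop on an object; "squeeze" is the grip in N (left out, the last holds). Time passes only in rows, so rows that do not move let the fingers close. It gives the time, the measured TCP pose, the force and the opening at its end, in the units of the state.
- get_state(): the state, without advancing time (a new reading comes with each control period).
- grab_frame(name): name is "scene" or "top" or "wrist"; returns (picture, depth): 400x640x3 uint8, red, green, blue; 400x640 float32, m along the optical axis (not along the pixel's ray), 0 where there is no reading.
- camera_params(name): a dict with "mtx" (3x3 intrinsics, pixels), "k1" (the pictures are not rectified: a ray, as slopes to the right and down, at radius r is drawn at 1 + k1 r^2 times it, then the intrinsics apply), "eye" and "orientation" of the camera in the world. Camera axes: x right, y down, z forward; pixel columns grow to the right and rows downward; lengths in m; the calibration is good to about 2 mm. A picture is of the moment at which its call begins: read the wrist's pose just before it. camera_params takes no time and is no camera call; for the wrist camera it gives the pose at the moment of the call.
- job_done(): hands the job in, once; it reports no verdict.
The state is a dict: "t": time; "q": joint angles; "qd": joint speeds; "joint_efforts": joint torques, N m; "eef_pos": TCP position; "ee_rot": TCP orientation; "force": force on the tool from outside, world axes, zero at the start; "moment": the same for the moment, N m; "width": finger opening in m.
Only numpy, scipy, OpenCV 4.12 (cv2) and the standard library are available. Lean on these libraries where they do the work, as an engineer would, in place of code of your own. Each camera call takes 0.05 s, during which the arm holds its last target.

## Working session

There is one attempt and no reset: what is moved stays moved. The work goes in short steps, Python scripts to look and compute and a tool call to move; the robot and the scene stay as the last step left them, time stands still between calls to the robot, and variables do not carry over. Pictures are saved under pics/ and viewed, and the job is handed in when it is done.

Besides the shell and the picture viewer there is one more tool, called after "Emit:" as name(argument=value, ...), one argument or row to a line, values as JSON. arm_command: Moves the arm, as the interface text tells. Its arguments: {"type":"object","properties":{"targets":{"type":"array"},"squeeze":{"type":"number"}},"required":["targets"]}

```bash
ls; mkdir -p pics
python3 - <<'E'
from station import *
import cv2
print(get_state())
for n in ("scene","top","wrist"):
    p=camera_params(n);print(n,p)
    im,d=grab_frame(n); cv2.imwrite(f"pics/{n}0.png",im[:,:,::-1])
    import numpy as np; np.save(f"pics/{n}0d.npy",d)
E
```

```text
pics
{'t': 0.0, 'q': array([-9.78922889e-01,  3.59364774e-01,  1.10805693e-02, -3.58239316e-04,
       -1.22412147e+00, -2.88096486e-01]), 'qd': array([-0.00219437, -0.00071001, -0.00012131,  0.00066081, -0.00042302,
        0.00118423]), 'joint_efforts': array([-1.22120608e-03, -5.82712984e+01,  2.93060410e+01,  6.99737281e+00,
        6.74759751e-03, -2.09636501e-04]), 'eef_pos': array([ 0.20184857, -0.64390632,  0.40374475]), 'ee_rot': array([ 3.13995394e+00, -1.34413958e-04, -2.83793758e+00]), 'force': array([ 0.03429972,  0.52210225, -0.0877164 ]), 'moment': array([ 0.01443945, -0.00180312, -0.02419501]), 'width': 0.08744109620682083}
scene {'mtx': array([[512.65799503,   0.        , 312.75412397],
       [  0.        , 512.65799503, 206.44488954],
       [  0.        ,   0.        ,   1.        ]]), 'k1': -0.019818854383100076, 'eye': array([-0.39384429, -0.56110571,  0.82059579]), 'orientation': array([-2.16634842, -0.0114694 , -1.00666744])}
top {'mtx': array([[472.30642308,   0.        , 311.04863322],
       [  0.        , 472.30642308, 207.02376749],
       [  0.        ,   0.        ,   1.        ]]), 'k1': -0.03125938625665348, 'eye': array([ 4.50423459e-01, -6.97164168e-04,  1.38983828e+00]), 'orientation': array([-3.10294932,  0.0260838 , -1.58916169])}
wrist {'mtx': array([[328.08802806,   0.        , 316.5161265 ],
       [  0.        , 328.08802806, 200.13822911],
       [  0.        ,   0.        ,   1.        ]]), 'k1': 0.022187114311904118, 'eye': array([ 0.12397844, -0.6691353 ,  0.3844166 ]), 'orientation': array([ 2.83195676e+00, -7.54943686e-04,  1.87522512e+00])}
```

View pics/scene0.png

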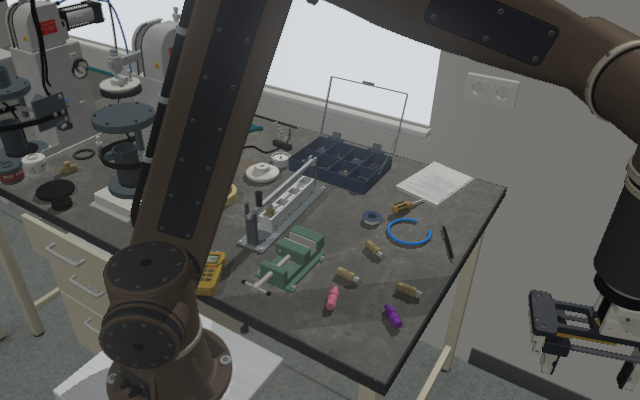

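View pics/top0.png

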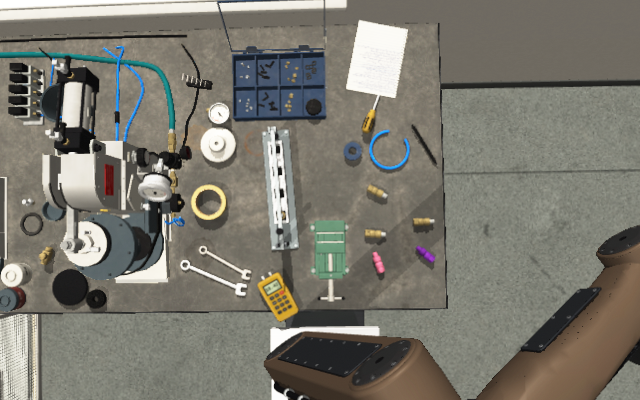

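View pics/wrist0.png

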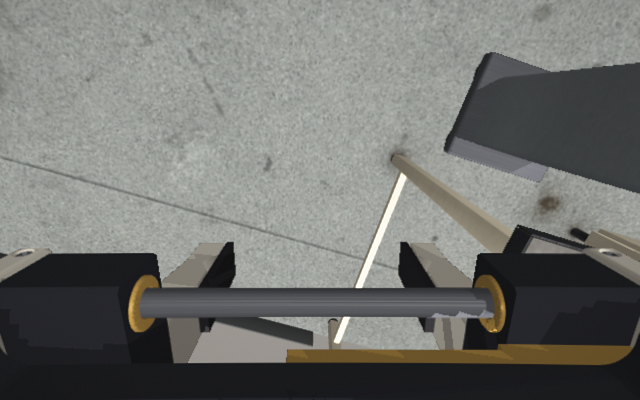

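```bash
cat > h.py <<'E'
import numpy as np, cv2
from scipy.spatial.transform import Rotation as R
from station import *
def Rm(o): return R.from_euler('xyz',o).as_matrix()
def ray(p,uv):
    K=p['mtx'];uv=np.atleast_2d(np.asarray(uv,float))
    dist=np.array([p['k1'],0,0,0,0])
    n=cv2.undistortPoints(uv.reshape(-1,1,2),K,dist).reshape(-1,2)
    return np.c_[n,np.ones(len(n))]@Rm(p['orientation']).T
def onplane(p,uv,z):
    d=ray(p,uv); t=(z-p['eye'][2])/d[:,2]; return p['eye']+d*t[:,None]
def proj(p,X):
    X=np.atleast_2d(X); c=(X-p['eye'])@Rm(p['orientation']); n=c[:,:2]/c[:,2:]
    r2=(n**2).sum(1,keepdims=True); n=n*(1+p['k1']*r2); K=p['mtx']
    return n*[K[0,0],K[1,1]]+[K[0,2],K[1,2]]
def withdepth(p,uv,d):
    uv=np.atleast_2d(uv); z=np.array([d[int(round(v)),int(round(u))] for u,v in uv])
    return p['eye']+ray(p,uv)*z[:,None]
E
python3 - <<'E'
import cv2
im=cv2.imread('pics/top0.png')
a=im[110:260,250:350]; cv2.imwrite('pics/c1.png',cv2.resize(a,None,fx=4,fy=4,interpolation=cv2.INTER_CUBIC))
a=im[170:280,350:450]; cv2.imwrite('pics/c2.png',cv2.resize(a,None,fx=5,fy=5,interpolation=cv2.INTER_CUBIC))
im=cv2.imread('pics/scene0.png')
a=im[150:340,230:440]; cv2.imwrite('pics/c3.png',cv2.resize(a,None,fx=3.1,fy=3.1,interpolation=cv2.INTER_CUBIC))
E
```

```text
(no output)
```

View pics/c1.png

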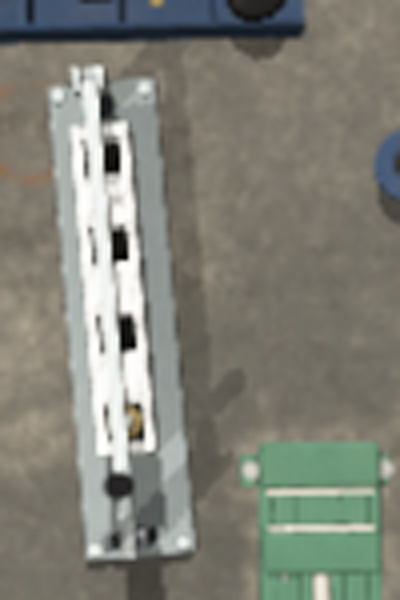

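View pics/c2.png

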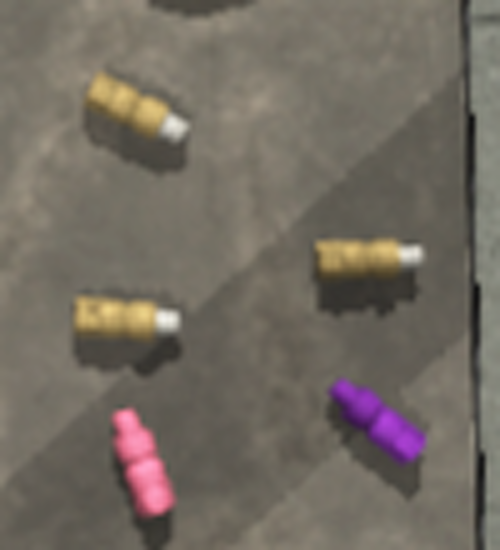

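View pics/c3.png

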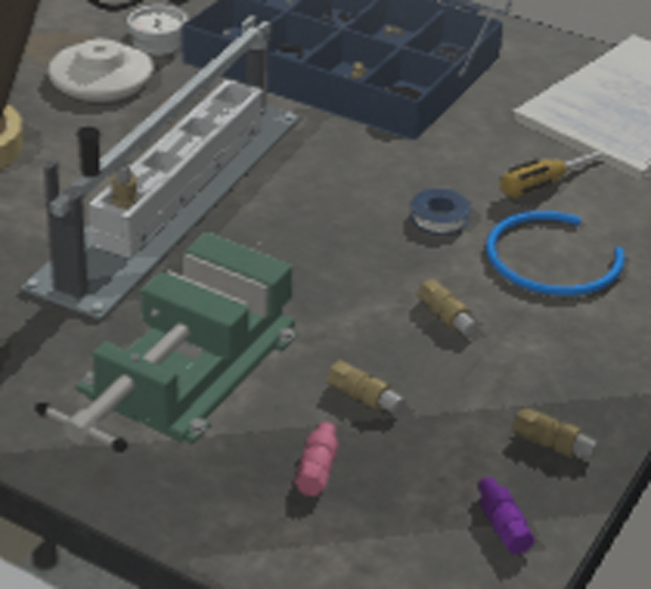

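Run:
```python
from h import *
p=camera_params('top'); P=np.load('pics/P.npy')
X,Y,Z=P[...,0],P[...,1],P[...,2]
reg=(X>.36)&(X<.76)&(Y>.05)&(Y<.2)
def rect(m,z):
    m=m.astype(np.uint8); n,l,s,c=cv2.connectedComponentsWithStats(m)
    v,u=np.nonzero(m); W=onplane(p,np.c_[u,v],z)[:,:2]
    r=cv2.minAreaRect((W*1000).astype(np.float32)); return r,len(u)
m=reg&(Z>.043)&(Z<.057); print('block',rect(m,.05))
# block edges per row: sides
e=[]
for v in range(140,225,3):
    u=np.nonzero(m[v])[0]
    if len(u)>5:
        a=onplane(p,[(u.min()-.5,v),(u.max()+.5,v)],.05); e.append([a[0,0],a[0,1],a[1,1]])
e=np.array(e); print(np.round(e*1000,1)[::4])
for k in (1,2): print(np.polyfit(e[:,0],e[:,k],1))
v,u=np.nonzero(m); print('x range',onplane(p,[(u[v.argmin()],v.min()-.5),(u[v.argmax()],v.max()+.5)],.05))
print('base',rect(reg&(Z>.003)&(Z<.012),.006))
# bar
mb=reg&(Z>.092)&(Z<.11); v,u=np.nonzero(mb);W=onplane(p,np.c_[u,v],.101); print('bar fit',np.polyfit(W[:,0],W[:,1],1),W[:,0].min(),W[:,0].max(),len(u))
mk=reg&(Z>.125);v,u=np.nonzero(mk);W=onplane(p,np.c_[u,v],.14);print('knob',W.mean(0),np.ptp(W,0),len(u))
ks=[(u,v) for u,v in zip(u,v)];print(u.min(),u.max(),v.min(),v.max(),Z[mk].max())
```

```text
block (((561.76123046875, 124.3199691772461), (315.8203125, 40.72303771972656), 4.0382914543151855), 625)
[[688.8 154.7 111.6]
 [628.2 149.8 109.7]
 [576.5 144.8 107.7]
 [525.  142.7 102.8]
 [482.2 140.5  97.8]]
[0.07026163 0.10565191]
[0.06533537 0.06750911]
x range [[0.72132473 0.12691374 0.05      ]
 [0.4035724  0.10620749 0.05      ]]
base (((559.2249145507812, 125.16487121582031), (396.2146301269531, 148.86770629882812), 0.1945386677980423), 1761)
bar fit [0.0741068  0.08249811] 0.38775487756694155 0.72407669905936 492
knob [0.4290607  0.11769724 0.14      ] [0.05278173 0.01664239 0.        ] 46
276 282 228 248 0.14547279584561146
```

Emit:
arm_command(
  targets=[
    [[0, 0, -0.03], [28, 40, 0], 0],
    [[0, 0, -0.03], [28, 40, 0], 0],
    [[0, 0, -0.03], [28, 40, 0], 0],
    [[0, 0, -0.03], [28, 40, 0], 0],
    [[0, 0, -0.03], [28, 40, 0], 0],
    [[0, 0, -0.03], [28, 40, 0], 0],
    [[0, 0, -0.03], [28, 40, 0], 0],
    [[0, 0, -0.02], [28, 40, 0], 0],
  ],
)

```text
t: 0.95
eef_pos: [0.4265, -0.3222, 0.4047]
ee_rot: [-3.142, 0.0, -3.069]
force: [0.3, -0.2, -0.4]
width: 0.0877
```

Emit:
arm_command(
  targets=[
    [[0, 0, 0], [1, 40, -5], 0],
    [[0, 0, 0], [1, 40, -5], 0],
    [[0, 0, 0], [1, 40, -5], 0],
    [[0, 0, 0], [1, 40, -5], 0],
    [[0, 0, 0], [1, 40, -5], 0],
    [[0, 0, 0], [1, 40, -5], 0],
    [[0, 0, 0], [1, 40, -5], 0],
    [[0, 0, 0], [1, 40, -5], 0],
  ],
)

```text
t: 1.75
eef_pos: [0.4334, -0.0025, 0.3646]
ee_rot: [3.141, 0.0, -3.068]
force: [1.0, 1.4, 0.1]
width: 0.0876
```

```bash
cat > snap.py <<'E'
import sys
from h import *
n,name=sys.argv[1],sys.argv[2]
import json
p=camera_params(n); s=get_state(); im,d=grab_frame(n)
cv2.imwrite(f'pics/{name}.png',im[:,:,::-1]); np.savez(f'pics/{name}.npz',d=d,im=im,**{k:p[k] for k in p})
with open('samples.txt','a') as f: f.write(json.dumps([list(map(float,s['q'])),list(map(float,s['eef_pos'])),list(map(float,s['ee_rot']))])+'\n')
print(s['t'],np.round(s['q'],3),s['eef_pos'],s['ee_rot'],p['eye'],p['orientation'])
E
python3 snap.py wrist w1
```

```text
1.75 [ 0.453 -0.018 -0.551 -0.    -1.037 -1.949] [ 0.43344784 -0.00252711  0.36461856] [ 3.14137600e+00  4.59176165e-04 -3.06770232e+00] [ 0.35201773 -0.0091639   0.34516991] [2.83120581e+00 1.36880580e-04 1.64539344e+00]
```

View pics/w1.png

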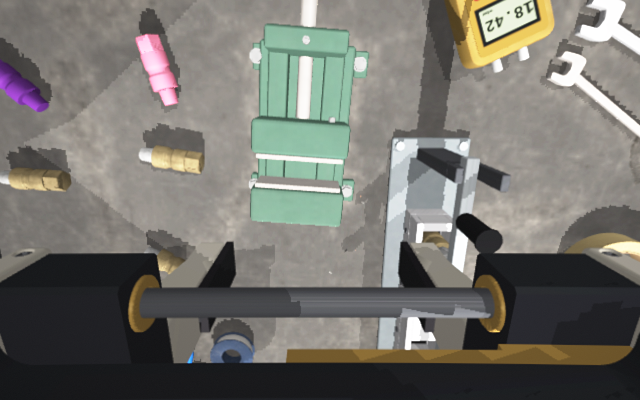

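Run:
```python
from h import *
z=np.load('pics/w1.npz'); p={k:z[k] for k in ('mtx','k1','eye','orientation')}; p['k1']=float(p['k1']); d=z['d']
for uv,h in [((490,240),.14),((465,220),.105),((400,146),.006),((465.5,146),.006),((391,138),.006),((469,138),.006),((504,182),.127),((382,350),.006)]:
    print(uv,onplane(p,[uv],h)[0],withdepth(p,[uv],d)[0])
im=z['im']; cv2.imwrite('pics/c4.png',cv2.resize(im[130:260,370:520,::-1],None,fx=4,fy=4,interpolation=cv2.INTER_CUBIC))
```

```text
(490, 240) [0.43719997 0.11525562 0.14      ] [0.43698372 0.11493977 0.14052084]
(465, 220) [0.43643189 0.1132952  0.105     ] [0.43357877 0.1091562  0.11311751]
(400, 146) [0.39575785 0.08020796 0.006     ] [0.39520937 0.07908727 0.01025304]
(465.5, 146) [0.39093739 0.14698534 0.006     ] [0.390637   0.14578013 0.00861782]
(391, 138) [0.38835471 0.06980919 0.006     ] [ 0.38905478  0.07133069 -0.00053447]
(469, 138) [0.38267836 0.1487593  0.006     ] [0.38259657 0.14833806 0.00690471]
(504, 182) [0.39933752 0.12243074 0.127     ] [0.39920443 0.12206062 0.12761362]
(382, 350) [0.65269939 0.09625728 0.006     ] [0.41053694 0.01135337 0.27916005]
```

View pics/c4.png

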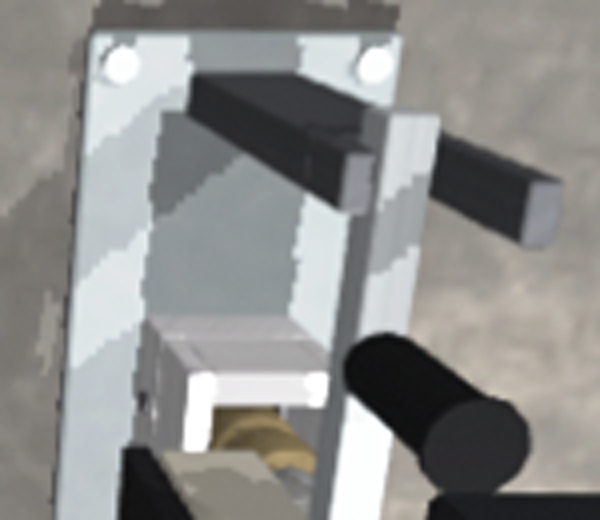

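Emit:
arm_command(
  targets=[
    [[0, 0, 0], [1, 40, 0], 0],
    [[0, 0, 0], [1, 40, 0], 0],
    [[0, 0, 0], [2, 37, 0], 0],
    [[0, 0, 0], [0, 0, -26], 0],
    [[0, 0, 0], [0, 0, -26], 0],
    [[0, 0, 0], [0, 0, -25], 0],
    [[0, 0, 0], [0, 0, 0], 0],
  ],
)

```text
t: 2.5
eef_pos: [0.4367, 0.1123, 0.285]
ee_rot: [-3.139, -0.005, -3.068]
force: [0.8, -0.8, 0.4]
width: 0.0877
```

```bash
python3 snap.py wrist w2;python3 snap.py scene s2
```

```text
2.5 [ 6.910e-01  1.100e-01 -6.270e-01 -1.000e-03 -8.390e-01 -2.187e+00] [0.43671423 0.11226593 0.28495919] [-3.13879155 -0.00521921 -3.06814589] [0.35517043 0.10558984 0.26595845] [2.83694719 0.00320729 1.64499914]
2.55 [ 0.69   0.109 -0.624  0.    -0.842 -2.187] [0.43749592 0.11259382 0.28675443] [-3.13947528e+00 -2.98776777e-03 -3.06772812e+00] [-0.39384429 -0.56110571  0.82059579] [-2.16634842 -0.0114694  -1.00666744]
```

View pics/w2.png

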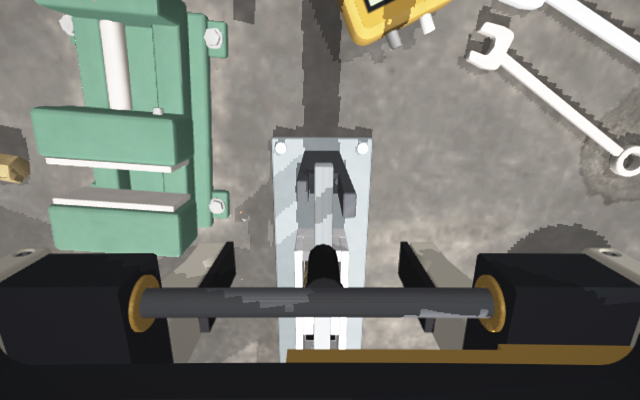

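View pics/s2.png

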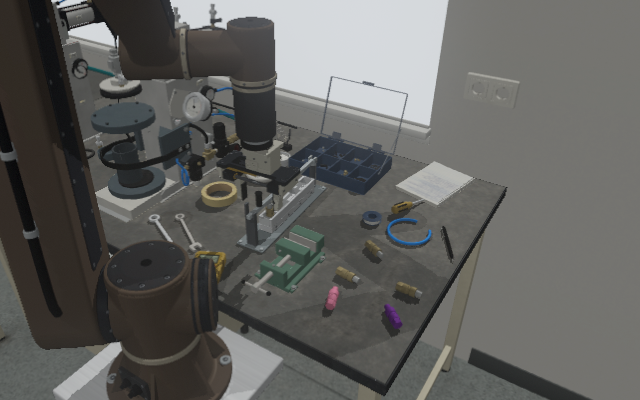

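Emit:
arm_command(
  targets=[
    [[0, 0, 0], [0, 0, 0], 1],
    [[0, 0, 0], [0, 0, 0], 1],
    [[0, 0, 0], [0, 0, 0], 1],
    [[0, 0, 0], [0, 0, 0], 1],
    [[0, 0, 0], [0, 0, 0], 1],
    [[0, 0, 0], [0, 0, 0], 1],
    [[0, 0, 0], [0, 0, 0], 1],
    [[0, 0, 0], [0, 0, 0], 1],
  ],
  squeeze=25,
)

```text
t: 3.4
eef_pos: [0.4379, 0.1129, 0.2876]
ee_rot: [-3.142, -0.0, -3.068]
force: [0.2, -0.1, 0.1]
width: 0.0294
```

Emit:
arm_command(
  targets=[
    [[0, 0, 0], [0, 0, 0], 1],
    [[0, 0, 0], [0, 0, 0], 1],
    [[0, 0, 0], [0, 0, 0], 1],
    [[0, 0, 0], [0, 0, 0], 1],
  ],
)

```text
t: 3.8
eef_pos: [0.4379, 0.1129, 0.2876]
ee_rot: [3.142, -0.0, -3.068]
force: [-0.9, -0.4, -0.0]
width: 0.0154
```

Emit:
arm_command(
  targets=[
    [[0, 0, 0], [1, 0, 7], 1],
    [[0, 0, 0], [1, 0, 7], 1],
    [[0, 0, 0], [1, 0, 7], 1],
    [[0, 0, 0], [1, 0, 7], 1],
    [[0, 0, 0], [2, 0, 7], 1],
    [[0, 0, 0], [1, 0, 7], 1],
    [[0, 0, 0], [0, 0, 0], 1],
  ],
)

```text
t: 4.5
eef_pos: [0.4453, 0.1131, 0.3308]
ee_rot: [3.141, 0.002, -3.068]
force: [3.1, -0.1, -3.1]
width: 0.0154
```

```bash
python3 snap.py scene s3; python3 -c "
import cv2;im=cv2.imread('pics/s3.png');cv2.imwrite('pics/c5.png',cv2.resize(im[140:260,210:370],None,fx=4,fy=4))"
```

```text
4.5 [ 0.679  0.065 -0.552  0.    -0.951 -2.177] [0.44532816 0.11308611 0.33075351] [ 3.14080413e+00  1.56114045e-03 -3.06777047e+00] [-0.39384429 -0.56110571  0.82059579] [-2.16634842 -0.0114694  -1.00666744]
```

View pics/c5.png

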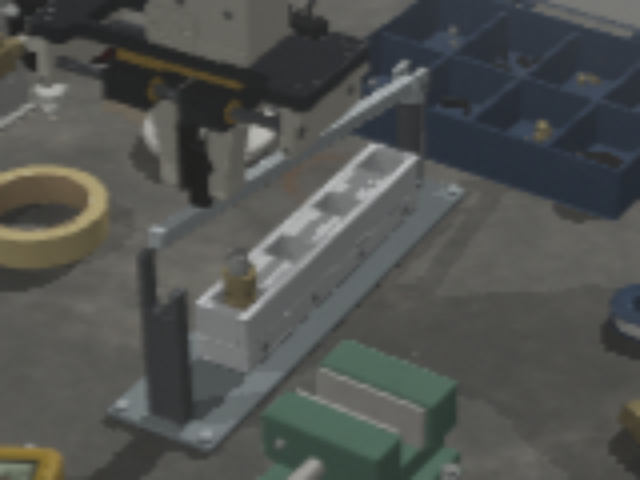

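```bash
python3 -c "
import numpy as np
a0=np.radians(184.4);r=272
prev=None
for k in range(0,18):
  a=a0+.1*k; P=np.array([np.cos(a),np.sin(a)])*r
  if prev is not None: print(k,np.round(P-prev,1))
  prev=P
"
```

```text
1 [  3.4 -27. ]
2 [  6.1 -26.5]
3 [  8.7 -25.7]
4 [ 11.3 -24.7]
5 [ 13.7 -23.5]
6 [ 15.9 -22. ]
7 [ 18.1 -20.3]
8 [ 20.  -18.4]
9 [ 21.7 -16.3]
10 [ 23.3 -14.1]
11 [ 24.6 -11.7]
12 [25.6 -9.2]
13 [26.4 -6.6]
14 [26.9 -3.9]
15 [27.2 -1.2]
16 [27.1  1.5]
17 [26.9  4.2]
```

Emit:
arm_command(
  targets=[
    [[0, 0, 0.1], [3.4, -27, 0], 1],
    [[0, 0, 0.1], [6.1, -26.5, 0], 1],
    [[0, 0, 0.1], [8.7, -25.7, 0], 1],
    [[0, 0, 0.1], [11.3, -24.7, 0], 1],
    [[0, 0, 0.1], [13.7, -23.5, 0], 1],
    [[0, 0, 0.1], [15.9, -22, 0], 1],
    [[0, 0, 0.1], [18.1, -20.3, 0], 1],
    [[0, 0, 0.1], [20, -18.4, 0], 1],
  ],
)

```text
t: 5.35
eef_pos: [0.543, -0.0757, 0.3293]
ee_rot: [-3.142, 0.002, -2.264]
force: [5.5, 7.7, -3.8]
width: 0.0156
```

```bash
python3 snap.py scene s4; python3 -c "
import cv2;im=cv2.imread('pics/s4.png');cv2.imwrite('pics/c6.png',cv2.resize(im[140:260,210:370],None,fx=4,fy=4))"
```

```text
5.35 [ 0.219  0.214 -0.374 -0.001 -0.981 -0.911] [ 0.54296304 -0.07569573  0.32933973] [-3.14156216e+00  1.50823206e-03 -2.26393054e+00] [-0.39384429 -0.56110571  0.82059579] [-2.16634842 -0.0114694  -1.00666744]
```

View pics/c6.png

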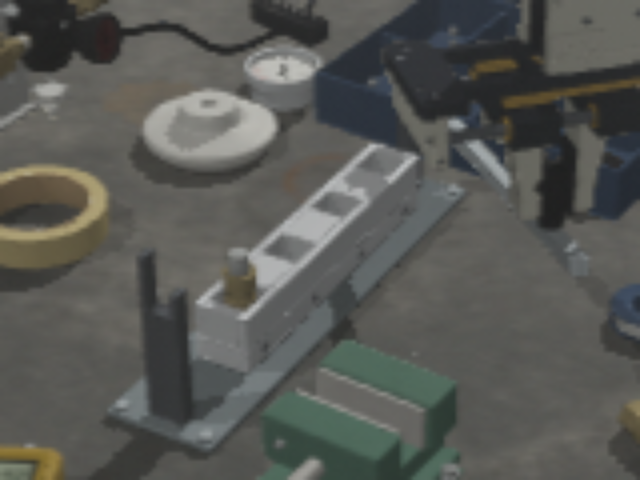

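Emit:
arm_command(
  targets=[
    [[0, 0, 0.1], [23.5, -14, 0], 1],
    [[0, 0, 0.1], [23.5, -13.5, 0], 1],
    [[0, 0, 0.1], [24.6, -11.2, 0], 1],
    [[0, 0, 0.1], [25.6, -8.7, 0], 1],
    [[0, 0, 0.1], [26.4, -6.1, 0], 1],
    [[0, 0, 0.1], [26.9, -3.5, 0], 1],
    [[0, 0, 0.1], [27, -1, 0], 1],
    [[0, 0, 0.1], [27, 1.5, 0], 1],
  ],
)

```text
t: 6.2
eef_pos: [0.7473, -0.135, 0.33]
ee_rot: [3.14, -0.004, -1.465]
force: [0.6, -8.5, 0.6]
width: 0.0156
```

```bash
python3 snap.py top t4; python3 -c "
import cv2;im=cv2.imread('pics/t4.png');cv2.imwrite('pics/c7.png',cv2.resize(im[90:290,230:450],None,fx=3,fy=3))"
```

```text
6.2 [ 0.078  0.541  0.129  0.004 -1.161  0.026] [ 0.74732163 -0.13503928  0.33003019] [ 3.14030445 -0.00384876 -1.46536877] [ 4.50423459e-01 -6.97164168e-04  1.38983828e+00] [-3.10294932  0.0260838  -1.58916169]
```

View pics/c7.png

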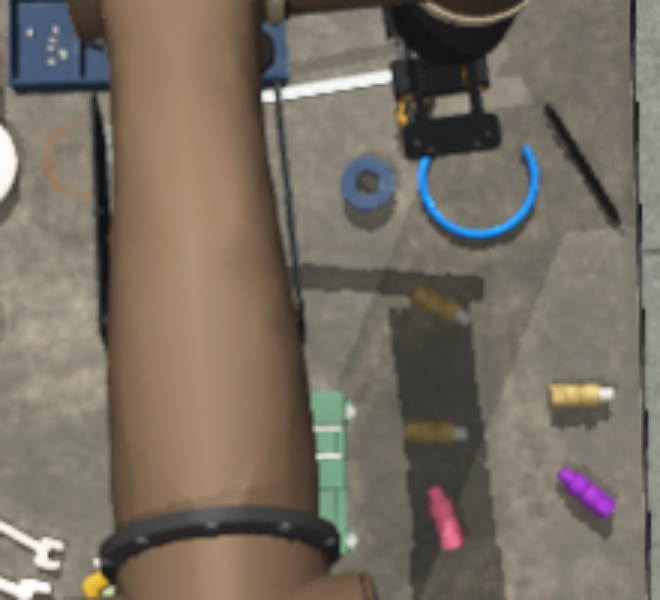

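Emit:
arm_command(
  targets=[
    [[0, 0, 0], [0, -1.5, -10], 1],
    [[0, 0, 0], [0, -1.5, -10], 1],
    [[0, 0, 0], [0, -1, -10], 1],
    [[0, 0, 0], [0, -1, -10], 1],
    [[0, 0, 0], [0, 0, 0], 0.5],
    [[0, 0, 0], [0, 0, 0], 0.5],
    [[0, 0, 0], [0, 0, 0], 0.3],
    [[0, 0, 0], [0, 0, 0], 0.3],
  ],
)

```text
t: 7.05
eef_pos: [0.7467, -0.1362, 0.29]
ee_rot: [-3.141, 0.0, -1.467]
force: [-0.1, 1.2, -0.1]
width: 0.0416
```

Emit:
arm_command(
  targets=[
    [[0, 0, 0], [0, 0, 0], 0.3],
    [[0, 0, 0], [0, 0, 15], 0.3],
    [[0, 0, 0], [0, 0, 30], 0.3],
    [[0, 0, 0], [0, 0, 40], 0.3],
    [[0, 0, 0], [-30, 0, 20], 0.3],
    [[0, 0, 0], [-40, 0, 0], 0.3],
    [[0, 0, 0], [-40, 0, 0], 0.3],
  ],
)

```text
t: 7.75
eef_pos: [0.6355, -0.1366, 0.3967]
ee_rot: [-3.139, -0.0, -1.468]
force: [0.1, -0.7, 0.5]
width: 0.0614
```

```bash
python3 snap.py top t5;python3 snap.py scene s5; python3 -c "
import cv2;im=cv2.imread('pics/t5.png');cv2.imwrite('pics/c8.png',cv2.resize(im[90:290,230:450],None,fx=3,fy=3))"; cat samples.txt
```

```text
7.75 [ 0.088  0.322 -0.06   0.    -1.186  0.015] [ 0.63553836 -0.13657542  0.39672007] [-3.13878396e+00 -2.53221165e-04 -1.46756630e+00] [ 4.50423459e-01 -6.97164168e-04  1.38983828e+00] [-3.10294932  0.0260838  -1.58916169]
7.8 [ 0.088  0.314 -0.071 -0.002 -1.186  0.015] [ 0.62957108 -0.1368378   0.39662444] [ 3.14097973e+00  1.44764867e-03 -1.46869068e+00] [-0.39384429 -0.56110571  0.82059579] [-2.16634842 -0.0114694  -1.00666744]
[[0.45252802449726537, -0.017573225824463627, -0.5510173775196057, -3.6681182102632246e-05, -1.0368454343451567, -1.9494153048684106], [0.43344783879762516, -0.0025271063128123636, 0.3646185618789486], [3.1413759954689087, 0.0004591761653203186, -3.0677023173643616]]
[[0.6906186150465375, 0.110407282122844, -0.6269671003380969, -0.00098920779586845, -0.8392996376543316, -2.1872979347047883], [0.4367142310265368, 0.11226593376268605, 0.28495919484262966], [-3.1387915464761043, -0.005219213722304827, -3.0681458948741827]]
[[0.6903792245731892, 0.10856464226383555, -0.624343430217611, 7.025577984170149e-08, -0.8415502211414388, -2.1873079028855282], [0.43749
[... 723 characters left out ...]
, -1.160566373427708, 0.026123386548577987], [0.7473216263454031, -0.1350392788513362, 0.33003019335055295], [3.1403044450316813, -0.0038487591043028235, -1.4653687653476295]]
[[0.08790315633082742, 0.32194351886984335, -0.060176857803612156, 0.00022673534251083506, -1.1858637149006996, 0.015242380686564394], [0.6355383552920437, -0.13657541882338192, 0.3967200719277679], [-3.138783960527386, -0.0002532211650072558, -1.4675663025061305]]
[[0.0877935740937582, 0.3138821903462037, -0.07125001187761179, -0.00155204833667633, -1.1862981249414855, 0.014895138602205343], [0.6295710771866811, -0.1368378043164088, 0.3966244409262515], [3.1409797280316036, 0.0014476486744392503, -1.4686906779827342]]
```

View pics/s5.png

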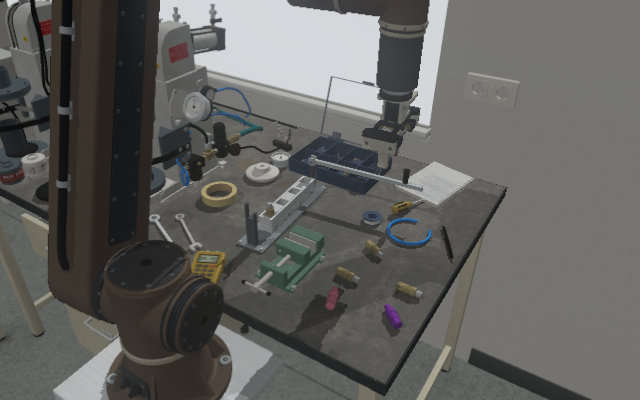

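View pics/c8.png

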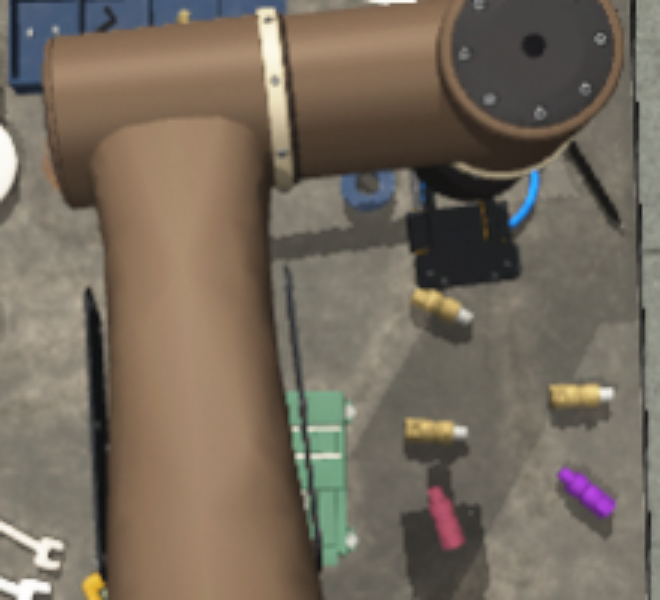

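```bash
cat > kin.py <<'E'
import numpy as np
from scipy.spatial.transform import Rotation as R
from scipy.optimize import least_squares
def E(ax,a): return R.from_euler(ax,a).as_matrix()
def fk(q,P,s4=1):
    a1,d1,L2,L3x,L3z,w,dx,dz,y0=P
    p=np.array([0,0,d1]); M=E('z',q[0]); p=p+M@[a1,y0,0]
    M=M@E('y',q[1]); p=p+M@[0,0,L2]
    M=M@E('y',-q[2]); p=p+M@[L3x,0,L3z]
    M=M@E('x',s4*q[3]); p=p+M@[0,w,0]
    M=M@E('y',-q[4]); p=p+M@[dx,0,0]   # tool along local x here
    M=M@E('x',-q[5])
    return p,M
E
python3 - <<'E'
import json; from kin import *
S=[json.loads(l) for l in open('samples.txt')]
S.append([[-9.78922889e-01,3.59364774e-01,1.10805693e-02,-3.58e-4,-1.22412147,-.288096],[0.20184857,-0.64390632,0.40374475],[3.13995394,-1.344e-4,-2.83793758]])
def res(P):
    r=[]
    for q,p,o in S: r+=list(fk(q,[*P,0,0,0][:9] if False else [*P[:7],0,0])[0]-p)
    return r
P0=[0.05,.3,.45,.45,.05,-.19,.1]
f=least_squares(res,P0); print(f.x,np.abs(f.fun).max())
P=[*f.x[:7],0,0]
for q,p,o in S:
    M=fk(q,P)[1]; print(np.round((M.T@E('xyz',o)),2).tolist())
E
```

```text
[-5.42168952e-04  6.61374751e-02  6.00396570e-01  4.65564359e-01
 -1.96963098e-03 -1.91825161e-01  6.34201355e-02] 0.0012543430044258397
[[-0.0, -0.0, 1.0], [-1.0, 0.0, -0.0], [-0.0, -1.0, -0.0]]
[[-0.0, -0.0, 1.0], [-1.0, 0.0, -0.0], [-0.0, -1.0, -0.0]]
[[0.0, 0.0, 1.0], [-1.0, -0.0, 0.0], [0.0, -1.0, 0.0]]
[[0.0, 0.0, 1.0], [-1.0, -0.0, 0.0], [0.0, -1.0, 0.0]]
[[0.0, -0.0, 1.0], [-1.0, 0.0, 0.0], [-0.0, -1.0, -0.0]]
[[-0.01, -0.0, 1.0], [-1.0, -0.0, -0.01], [0.0, -1.0, -0.0]]
[[-0.0, -0.0, 1.0], [-1.0, -0.0, -0.0], [0.0, -1.0, -0.0]]
[[0.0, 0.0, 1.0], [-1.0, 0.0, 0.0], [-0.0, -1.0, 0.0]]
[[0.0, -0.0, 1.0], [-1.0, 0.0, 0.0], [-0.0, -1.0, -0.0]]
```

Emit:
arm_command(
  targets=[
    [[0.13, 0, 0], [0, 0, 0], 0.3],
    [[0.13, 0, 0], [0, 0, 0], 0.3],
    [[0, 0.13, 0], [0, 0, 0], 0.3],
    [[0, 0.13, 0], [0, 0, 0], 0.3],
    [[0, 0, 0], [0, 0, 0], 0.3],
    [[0, 0, 0], [0, 0, 0], 0.3],
  ],
)

```text
t: 8.45
eef_pos: [0.6372, -0.1366, 0.3946]
ee_rot: [2.904, 0.277, -1.534]
force: [-0.4, -0.1, 0.9]
width: 0.0616
```

```bash
python3 snap.py top t6
cat >> kin.py <<'E'
import json
def load(): return [json.loads(l) for l in open('samples.txt')]
Tt=np.array([[0,0,1],[-1,0,0],[0,-1,0]])
def fit(s4):
    S=load()
    def res(P):
        r=[]
        for q,p,o in S:
            pp,M=fk(q,[*P[:7],0,0],s4); r+=list(pp-p)
            r+=list(.3*R.from_matrix((M@Tt).T@E('xyz',o)).as_rotvec())
        return r
    return least_squares(res,[0,.3,.6,.46,0,-.19,.1])
E
python3 - <<'E'
from kin import *
for s in (1,-1):
    f=fit(s);print(s,f.x,np.abs(f.fun).max(),f.fun[-6:])
E
```

```text
8.45 [-0.004  0.43   0.175 -0.259 -1.574  0.106] [ 0.63719733 -0.13655685  0.3946296 ] [ 2.90376988  0.27698177 -1.5344413 ] [ 4.50423459e-01 -6.97164168e-04  1.38983828e+00] [-3.10294932  0.0260838  -1.58916169]
1 [ 0.06466923 -0.16977625  0.61576583  0.34077253  0.0581662  -0.18565323
 -0.03663102] 0.15451989461436447 [ 0.0487289  -0.0360641   0.04621344  0.01648629 -0.15451989 -0.0004501 ]
-1 [-4.64732573e-10  1.98800001e-01  6.01599999e-01  4.63600001e-01
 -1.66081593e-11 -1.91800000e-01  1.99941000e-01] 3.607451004583595e-10 [-2.01277217e-10 -2.08707218e-11  3.60745100e-10  9.10578692e-18
 -6.68517409e-17  8.45023395e-17]
```

```bash
cat >> kin.py <<'E'
PP=[0,.1988,.6016,.4636,0,-.1918,.19994,0,0]
LO=np.array([-3.07,-1.43,-1.02,-3.03,-3.05,-3.03]);HI=np.array([3.07,2.12,1.25,1.67,0,3.03])
def FK(q):
    p,M=fk(q,PP,-1); return p,M@Tt
def ik(p,M,seed):
    def res(q):
        pp,MM=FK(q); return np.r_[pp-p,.3*R.from_matrix(MM.T@M).as_rotvec()]
    f=least_squares(res,np.clip(seed,LO+.01,HI-.01),bounds=(LO,HI),max_nfev=200)
    return f.x,np.abs(f.fun).max()
def allik(p,M,n=30,seed=0):
    rng=np.random.default_rng(seed);out=[]
    for i in range(n):
        q0=rng.uniform([-1.5,-.5,-1,-3,-3,-3],[1.5,1.5,1.2,1.6,-.1,3])
        q,e=ik(p,M,q0)
        if e<1e-4 and not any(np.abs(q-o).max()<.02 for o in out): out.append(q)
    return out
def toolR(y,d):
    y=y/np.linalg.norm(y);d=d/np.linalg.norm(d); return np.c_[np.cross(y,d),y,d]
GP=.159
def grasp_pose(c,pang,al,L,sig,zc=.010):
    "c: xy of grip point on coupler axis; pang: plug heading; L: axis distance behind tips"
    p=np.array([np.cos(pang),np.sin(pang),0]); d=-np.sin(al)*p-np.cos(al)*np.array([0,0,1])
    M=toolR(sig*np.cross(p,d),d); return np.array([*c,zc])-d*(.178-L),M
def place_pose(c,z,hang,al,L,sig):
    h=np.array([np.cos(hang),np.sin(hang),0]);k=np.array([0,0,1.]); d=np.cos(al)*h-np.sin(al)*k
    M=toolR(sig*np.cross(k,d),d); return np.array([*c,z])-d*(.178-L),M
RO=np.array([.5765,.1255]);RY=np.radians(4.1)
def rack(x,y=0): return RO+np.array([np.cos(RY)*x-np.sin(RY)*y,np.sin(RY)*x+np.cos(RY)*y])
E
cat > plan.py <<'E'
from kin import *
al=np.radians(35);L=.0035
coup={'A':((.549,-.152),-115),'B':((.457,-.284),-87.3),'C':((.4246,-.1426),-91)}
for k,(c,a) in coup.items():
    a=np.radians(a); g=np.array(c)+.012*np.array([np.cos(a),np.sin(a)])
    for s in (1,-1):
        for q in allik(*grasp_pose(g,a,al,L,s)): print(k,s,np.round(q,2))
for nx in (-.032,.032,.096):
  for hd in (0,90,180,-90):
    for s in (1,-1):
        for q in allik(*place_pose(rack(nx),.068,RY+np.radians(hd),al,L,s)): print('nest',nx,'h',hd,s,np.round(q,2))
E
time python3 plan.py
```

```text
A 1 [-0.42  0.52 -0.2  -0.75 -0.99 -2.68]
A -1 [-0.42  0.52 -0.2  -0.75 -0.99  0.46]
B 1 [-0.58  0.65 -0.02 -0.5  -1.32 -2.28]
B -1 [-0.58  0.65 -0.02 -0.5  -1.32  0.86]
C 1 [-0.44  0.51 -0.29 -0.62 -1.14 -2.35]
C -1 [-0.44  0.51 -0.29 -0.62 -1.14  0.79]
nest -0.032 h 90 1 [-0.13  0.58 -0.11 -0.97 -1.33  0.68]
nest -0.032 h 90 -1 [-0.13  0.58 -0.11 -0.97 -1.33 -2.46]
nest -0.032 h 180 1 [ 0.38  0.91  0.36 -0.27 -1.95  1.28]
nest -0.032 h 180 -1 [ 0.38  0.91  0.36 -0.27 -1.95 -1.86]
nest -0.032 h -90 1 [ 0.92  0.68 -0.49  0.6  -1.28  1.84]
nest -0.032 h -90 -1 [ 0.92  0.68 -0.49  0.6  -1.28 -1.3 ]
nest 0.032 h 0 1 [-0.25  0.41 -0.95 -2.75 -0.76  1.47]
nest 0.032 h 0 -1 [-0.25  0.41 -0.95 -2.75 -0.76 -1.67]
nest 0.032 h 90 1 [-0.11  0.64  0.02 -0.97 -1.36  0.61]
nest 0.032 h 90 -1 [-0.11  0.64  0.02 -0.97 -1.36 -2.53]
nest 0.032 h 180 1 [ 0.36  1.    0.58 -0.27 -2.07  1.27]
nest 0.032 h 180 -1 [ 0.36  1.    0.58 -0.27 -2.07 -1.87]
nest 0.032 h -90 1 [ 0.85  0.73 -0.38  0.65 -1.31  1.91]
nest 0.032 h -90 -1 [ 0.85  0.73 -0.38  0.65 -1.31 -1.23]
nest 0.096 h 0 1 [-0.19  0.44 -0.81 -2.78 -0.65  1.43]
nest 0.096 h 0 -1 [-0.19  0.44 -0.81 -2.78 -0.65 -1.71]
nest 0.096 h 90 1 [-0.09  0.71  0.17 -0.96 -1.39  0.53]
nest 0.096 h 90 -1 [-0.09  0.71  0.17 -0.96 -1.39 -2.61]
nest 0.096 h 180 1 [ 0.34  1.12  0.84 -0.28 -2.22  1.24]
nest 0.096 h 180 -1 [ 0.34  1.12  0.84 -0.28 -2.22 -1.9 ]
nest 0.096 h -90 1 [ 0.78  0.8  -0.24  0.69 -1.35  1.98]
nest 0.096 h -90 -1 [ 0.78  0.8  -0.24  0.69 -1.35 -1.17]
real	0m34.023s
user	0m34.385s
sys	0m0.113s
```

```bash
cat > coup.py <<'E'
from h import *
import sys
def find(im,d,p,verbose=True):
    hsv=cv2.cvtColor(im,cv2.COLOR_RGB2HSV)
    vv,uu=np.mgrid[0:400,0:640]; P=withdepth(p,np.c_[uu.ravel(),vv.ravel()],d).reshape(400,640,3)
    brass=(hsv[...,1]>70)&(hsv[...,0]>10)&(hsv[...,0]<30)&(hsv[...,2]>45)&(P[...,2]>.003)&(P[...,2]<.04)&(P[...,0]>.3)&(P[...,0]<.65)&(P[...,1]<-.05)&(P[...,1]>-.42)
    plug=(hsv[...,1]<40)&(P[...,2]>.006)&(P[...,2]<.04)&(hsv[...,2]>100)
    n,l,s,c=cv2.connectedComponentsWithStats(brass.astype(np.uint8),connectivity=8)
    out=[]
    for i in range(1,n):
        if s[i,4]<50: continue
        bx=onplane(p,np.c_[uu[l==i],vv[l==i]],.011)[:,:2]; cb=bx.mean(0)
        pl=plug&(np.hypot(uu-c[i][0],vv-c[i][1])<18)
        if pl.sum()<4: print('noplug',c[i]);continue
        px=onplane(p,np.c_[uu[pl],vv[pl]],.011)[:,:2]; cp=px.mean(0)
        a=np.arctan2(*(cp-cb)[::-1])
        al=np.r_[bx,px]; ax=np.array([np.cos(a),np.sin(a)]); t=(al-cb)@ax
        foot=cb+ax*(np.percentile(t,1)-.0012); w=(bx-cb)@[-ax[1],ax[0]]
        out.append((foot,a)); print('px',np.round(c[i]),'foot',np.round(foot,4),'ang',round(np.degrees(a),1),'len',round(np.ptp(t)*1000,1),'w',round(np.ptp(w)*1000,1))
    return out
if __name__=='__main__':
    p=camera_params('top'); im,d=grab_frame('top'); cv2.imwrite('pics/'+sys.argv[1]+'.png',im[:,:,::-1]); find(im,d,p)
E
python3 - <<'E'
from coup import *
im=cv2.imread('pics/top0.png')[:,:,::-1].copy(); find(im,np.load('pics/top0d.npy'),camera_params('top'))
z=np.load('pics/t5.npz'); find(z['im'],z['d'],camera_params('top'))
E
```

```text
px [375. 191.] foot [ 0.558  -0.1322] ang -116.9 len 85.4 w 21.4
px [421. 221.] foot [ 0.4521 -0.2486] ang -82.9 len 71.3 w 22.2
px [372. 234.] foot [ 0.4262 -0.1197] ang -96.8 len 64.2 w 22.6
px [375. 191.] foot [ 0.5592 -0.1333] ang -122.3 len 85.2 w 22.6
px [421. 221.] foot [ 0.455  -0.2597] ang -87.2 len 69.4 w 18.7
px [372. 234.] foot [ 0.4134 -0.1103] ang -72.7 len 79.1 w 34.8
```

Emit:
arm_command(
  targets=[
    [[0, -0.13, 0], [-34, 21, 0], 0.3],
    [[0, -0.13, 0], [-34, 21, 0], 0.3],
    [[-0.13, 0, 0], [-34, 21, 0], 0.3],
    [[-0.13, 0, 0], [-34, 21, 0], 0.3],
    [[0, 0, 0], [0, 0, 0], 0.45],
    [[0, 0, 0], [0, 0, 0], 0.45],
  ],
)

```text
t: 9.1
eef_pos: [0.4993, -0.0515, 0.3959]
ee_rot: [-3.137, 0.001, -1.463]
force: [0.4, -0.6, 0.7]
width: 0.0513
```

```bash
python3 snap.py wrist w6
```

```text
9.1 [ 0.289  0.077 -0.376 -0.    -1.114 -0.181] [ 0.4992995  -0.05151472  0.3958774 ] [-3.13730248e+00  1.13336327e-03 -1.46327670e+00] [ 0.50918575 -0.13412747  0.37637589] [ 2.83256488  0.00585783 -3.03331139]
```

View pics/w6.png

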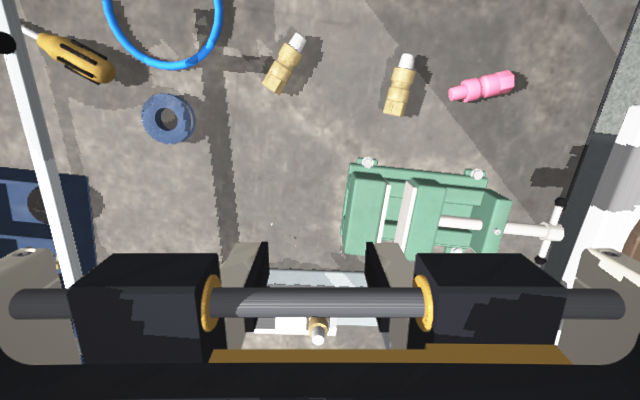

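```bash
cat > wc.py <<'E'
from h import *
def load(name):
    z=np.load(f'pics/{name}.npz'); p={k:z[k] for k in ('mtx','eye','orientation')};p['k1']=float(z['k1']); return z['im'],z['d'],p
def meas(name,uv,rad=45,h=.011):
    im,d,p=load(name); hsv=cv2.cvtColor(im,cv2.COLOR_RGB2HSV); vv,uu=np.mgrid[0:400,0:640]
    near=(np.hypot(uu-uv[0],vv-uv[1])<rad)
    P=withdepth(p,np.c_[uu.ravel(),vv.ravel()],d).reshape(400,640,3)
    b=near&(hsv[...,1]>85)&(hsv[...,0]>12)&(hsv[...,0]<32)&(hsv[...,2]>60)&(P[...,2]>.004)
    n,l,s,c=cv2.connectedComponentsWithStats(b.astype(np.uint8)); i=1+s[1:,4].argmax(); b=l==i
    W=onplane(p,np.c_[uu[b],vv[b]],h)[:,:2]; cb=W.mean(0)
    w,V=np.linalg.eigh(np.cov((W-cb).T)); ax=V[:,1]
    pl=near&(hsv[...,1]<45)&(hsv[...,2]>140)&(P[...,2]>.004)
    X=onplane(p,np.c_[uu[pl],vv[pl]],h)[:,:2]; cp=np.median(X,0)
    if (cp-cb)@ax<0: ax=-ax
    t=(W-cb)@ax; a=np.degrees(np.arctan2(ax[1],ax[0])); perp=(W-cb)@[-ax[1],ax[0]]
    mid=np.array([-ax[1],ax[0]])*(np.percentile(perp,2)+np.percentile(perp,98))/2
    foot=cb+mid+ax*np.percentile(t,.5)
    print(name,c[i],s[i,4],'foot',np.round(foot,4),'ang',round(a,1),'brasslen',round(np.ptp(t)*1e3,1),'w',round(np.ptp(perp)*1e3,1),'plugdir',np.round(np.degrees(np.arctan2(*(cp-cb)[::-1])),1),'plugdist',np.linalg.norm(cp-foot).round(4), 'plugend',np.percentile((X-foot)@ax,97).round(4),'top',np.percentile(P[b][:,2],95).round(4))
    return foot,np.radians(a)
E
python3 - <<'E'
from wc import *
meas('w6',(284,63)); meas('w6',(400,85))
E
```

```text
w6 [287.07989691  70.06185567] 388 foot [ 0.5589 -0.1348] ang -115.0 brasslen 45.6 w 22.3 plugdir -106.5 plugdist 0.0521 plugend 0.059 top 0.0209
w6 [406.35046729  89.40654206] 214 foot [ 0.4216 -0.1237] ang -94.0 brasslen 45.3 w 12.0 plugdir -77.0 plugdist 0.0517 plugend 0.0588 top 0.0207
```

```bash
cat > delta.py <<'E'
from kin import *
from station import get_state
AL=np.radians(35);LL=.0035
def cur():
    s=get_state(); return np.array(s['eef_pos']),E('xyz',s['ee_rot']),np.array(s['q'])
def delta(P,M,P0=None,M0=None):
    p,m,q=cur()
    if P0 is not None: p,m=P0,M0
    rv=R.from_matrix(M@m.T).as_rotvec(); dp=(P-p)*1000
    n=int(np.ceil(max(np.linalg.norm(rv)/.14,np.linalg.norm(dp)/45)))
    print('rotvec',np.round(rv,4),'shift',np.round(dp,1),'n',n,'per row',np.round(rv/n,4),np.round(dp/n,1))
    return n
def chkpath(P,M,n,q=None):
    p,m,q0=cur(); q=q0 if q is None else q
    rv=R.from_matrix(M@m.T).as_rotvec()
    for k in range(1,n+1):
        qn,e=ik(p+(P-p)*k/n,R.from_rotvec(rv*k/n).as_matrix()@m,q); 
        print(k,np.round(qn,2),'err %.4f'%e,'dq %.2f'%np.abs(qn-q).max()); q=qn
    return q
E
python3 - <<'E'
from delta import *
foot=np.array([.5589,-.1348]);a=np.radians(-115)
g=foot+.040*np.array([np.cos(a),np.sin(a)])
P,M=grasp_pose(g,a,AL,LL,-1)
pre=P-M[:,2]*.08
n=delta(pre,M); chkpath(pre,M,n)
delta(P,M,pre,M)
print(P,R.from_matrix(M).as_euler('xyz'))
E
```

```text
rotvec [ 0.6089 -0.097  -0.5234] shift [ -20.2 -251.3 -177.6] n 7 per row [ 0.087  -0.0139 -0.0748] [ -2.9 -35.9 -25.4]
1 [ 0.18  0.1  -0.37 -0.09 -1.06 -0.1 ] err 0.0000 dq 0.11
2 [ 0.06  0.14 -0.35 -0.2  -1.03 -0.01] err 0.0000 dq 0.12
3 [-0.06  0.19 -0.32 -0.31 -1.02  0.09] err 0.0000 dq 0.12
4 [-0.18  0.24 -0.29 -0.41 -1.03  0.19] err 0.0000 dq 0.12
5 [-0.29  0.3  -0.25 -0.51 -1.05  0.28] err 0.0000 dq 0.12
6 [-0.4   0.37 -0.2  -0.6  -1.09  0.36] err 0.0000 dq 0.11
7 [-0.5   0.44 -0.15 -0.69 -1.13  0.42] err 0.0000 dq 0.10
rotvec [0. 0. 0.] shift [ 19.4  41.6 -65.5] n 2 per row [0. 0. 0.] [  9.7  20.8 -32.8]
[ 0.49969579 -0.26176383  0.15294203] [-3.14159265  0.61086524 -2.00712864]
```

Emit:
arm_command(
  targets=[
    [[0.087, -0.0139, -0.0748], [-2.9, -35.9, -25.4], 0.45],
    [[0.087, -0.0139, -0.0748], [-2.9, -35.9, -25.4], 0.45],
    [[0.087, -0.0139, -0.0748], [-2.9, -35.9, -25.4], 0.45],
    [[0.087, -0.0139, -0.0748], [-2.9, -35.9, -25.4], 0.45],
    [[0.087, -0.0139, -0.0748], [-2.9, -35.9, -25.4], 0.45],
    [[0.087, -0.0139, -0.0748], [-2.9, -35.9, -25.4], 0.45],
    [[0.087, -0.0139, -0.0748], [-2.9, -35.9, -25.4], 0.45],
    [[0, 0, 0], [0, 0, 0], 0.45],
  ],
)

```text
t: 9.95
eef_pos: [0.4787, -0.3112, 0.2114]
ee_rot: [3.129, 0.612, -2.027]
force: [-0.0, 0.1, 0.4]
width: 0.0486
```

```bash
python3 - <<'E'
from delta import *
foot=np.array([.5589,-.1348]);a=np.radians(-115)
g=foot+.040*np.array([np.cos(a),np.sin(a)])
P,M=grasp_pose(g,a,AL,LL,-1)
n=delta(P,M)
E
python3 snap.py wrist w7; python3 snap.py scene s7
```

```text
rotvec [-0.0056 -0.0087  0.0123] shift [ 21.   49.4 -58.4] n 2 per row [-0.0028 -0.0044  0.0061] [ 10.5  24.7 -29.2]
9.95 [-0.517  0.459 -0.144 -0.685 -1.131  0.418] [ 0.47867021 -0.31116543  0.21137791] [ 3.1290383   0.61215043 -2.02663535] [ 0.45465555 -0.36199967  0.14814918] [ 2.22065405 -0.0087162   2.69371672]
10.0 [-0.512  0.455 -0.146 -0.683 -1.131  0.416] [ 0.47941804 -0.3091913   0.21344739] [ 3.13195287  0.61024331 -2.02126968] [-0.39384429 -0.56110571  0.82059579] [-2.16634842 -0.0114694  -1.00666744]
```

View pics/w7.png

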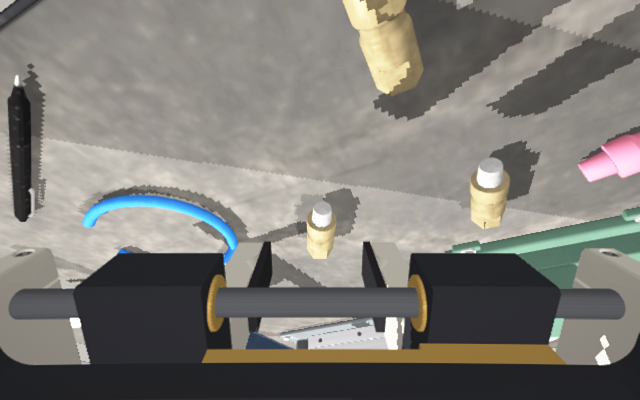

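View pics/s7.png

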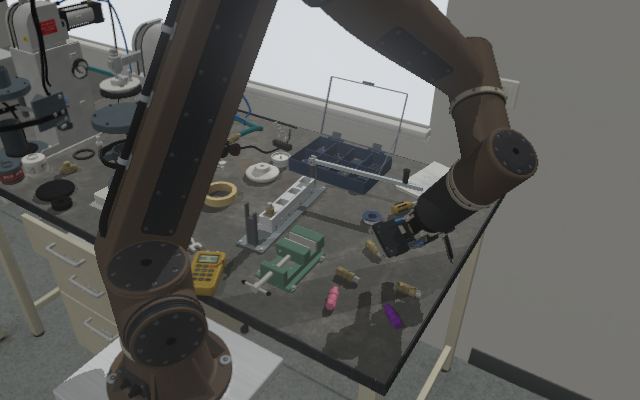

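Emit:
arm_command(
  targets=[
    [[0, 0, 0], [7.4, 16, -25], 0.45],
    [[0, 0, 0], [7, 15, -24], 0.45],
    [[0, 0, 0], [5, 10.6, -16.5], 0.45],
    [[0, 0, 0], [0, 0, 0], 0.45],
    [[0, 0, 0], [0, 0, 0], 0.45],
  ],
)

```text
t: 10.55
eef_pos: [0.501, -0.2618, 0.1526]
ee_rot: [3.14, 0.609, -2.006]
force: [1.0, -1.3, 1.0]
width: 0.048
```

```bash
python3 - <<'E'
from delta import *
foot=np.array([.5589,-.1348]);a=np.radians(-115)
g=foot+.040*np.array([np.cos(a),np.sin(a)])
P,M=grasp_pose(g,a,AL,LL,-1)
n=delta(P,M)
E
python3 snap.py wrist w8
```

```text
rotvec [ 0.0011 -0.0023 -0.0027] shift [-1.3  0.   0.3] n 1 per row [ 0.0011 -0.0023 -0.0027] [-1.3  0.   0.3]
10.55 [-0.434  0.525 -0.193 -0.746 -1.003  0.462] [ 0.50104059 -0.26177261  0.15264252] [ 3.13957469  0.6088813  -2.00562936] [ 0.47819984 -0.31335935  0.08958004] [ 2.22391576e+00 -1.26081287e-04  2.70867050e+00]
```

View pics/w8.png

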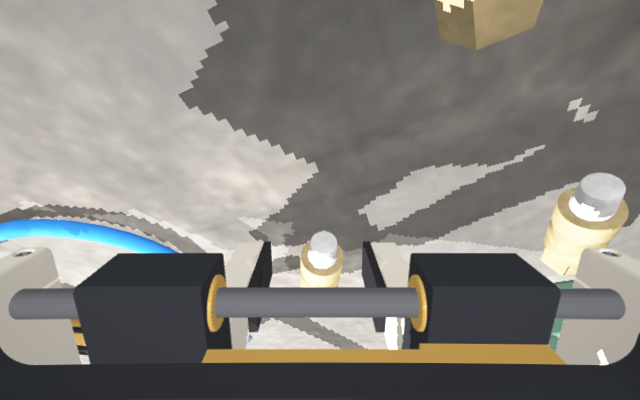

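Coupler (322,262) sits centred between the fingers. Close.

Emit:
arm_command(
  targets=[
    [[0, 0, 0], [0, 0, 0], 1],
    [[0, 0, 0], [0, 0, 0], 1],
    [[0, 0, 0], [0, 0, 0], 1],
    [[0, 0, 0], [0, 0, 0], 1],
    [[0, 0, 0], [0, 0, 0], 1],
    [[0, 0, 0], [0, 0, 0], 1],
  ],
  squeeze=35,
)

```text
t: 11.2
eef_pos: [0.4997, -0.2625, 0.1516]
ee_rot: [3.136, 0.609, -2.01]
force: [-0.8, -0.4, 3.6]
width: 0.0187
```

Emit:
arm_command(
  targets=[
    [[0, 0, 0], [0, 0, 20], 1],
    [[0, 0, 0], [0, 0, 30], 1],
    [[0, 0, 0], [0, 0, 40], 1],
    [[0, 0, 0], [0, 0, 40], 1],
    [[0, 0, 0], [0, 0, 0], 1],
  ],
)

```text
t: 11.7
eef_pos: [0.501, -0.2632, 0.2871]
ee_rot: [-3.136, 0.608, -2.003]
force: [-0.3, -0.2, -1.1]
width: 0.0189
```

```bash
python3 snap.py wrist w9;python3 - <<'E'
from delta import *
g=rack(-.032);h=RY+np.pi/2
for z in (.16,.068): 
    P,M=place_pose(g,z,h,AL,LL,-1)
    print(P,R.from_matrix(M).as_euler('xyz'))
P,M=place_pose(g,.16,h,AL,LL,-1)
n=delta(P,M); chkpath(P,M,n)
# jaw directions check
p,m,q=cur(); print(m@[0,1,0],M@[0,1,0], m@[0,0,1],M@[0,0,1])
E
```

```text
11.7 [-0.419  0.341 -0.125 -0.666 -1.18   0.271] [ 0.50096648 -0.26324174  0.28713761] [-3.13609004  0.60834366 -2.00300222] [ 0.47837685 -0.31503322  0.22411772] [2.22449871 0.00610709 2.70693999]
[ 0.55480188 -0.01936413  0.26008909] [ 3.14159265 -0.95993109  1.64235483]
[ 0.55480188 -0.01936413  0.16808909] [ 3.14159265 -0.95993109  1.64235483]
rotvec [ 0.3631  1.9661 -1.9391] shift [ 54.5 243.3 -24.3] n 20 per row [ 0.0182  0.0983 -0.097 ] [ 2.7 12.2 -1.2]
1 [-0.39  0.34 -0.14 -0.64 -1.17  0.1 ] err 0.0000 dq 0.17
2 [-0.35  0.34 -0.14 -0.62 -1.18 -0.06] err 0.0000 dq 0.17
3 [-0.32  0.34 -0.15 -0.61 -1.18 -0.23] err 0.0000 dq 0.16
4 [-0.3   0.35 -0.15 -0.59 -1.2  -0.39] err 0.0000 dq 0.16
5 [-0.27  0.35 -0.15 -0.59 -1.21 -0.54] err 0.0000 dq 0.16
6 [-0.25  0.36 -0.15 -0.58 -1.23 -0.69] err 0.0000 dq 0.15
7 [-0.23  0.36 -0.14 -0.59 -1.26 -0.84] err 0.0000 dq 0.15
8 [-0.21  0.37 -0.13 -0.6  -1.28 -0.99] err 0.0000 dq 0.15
9 [-0.2   0.38 -0.12 -0.61 -1.31 -1.13] err 0.0000 dq 0.14
10 [-0.19  0.39 -0.12 -0.63 -1.34 -1.27] err 0.0000 dq 0.14
11 [-0.17  0.4  -0.11 -0.65 -1.36 -1.41] err 0.0000 dq 0.14
12 [-0.17  0.41 -0.1  -0.67 -1.38 -1.55] err 0.0000 dq 0.14
13 [-0.16  0.42 -0.09 -0.7  -1.4  -1.69] err 0.0000 dq 0.14
14 [-0.15  0.42 -0.08 -0.73 -1.42 -1.82] err 0.0000 dq 0.13
15 [-0.15  0.43 -0.08 -0.77 -1.43 -1.95] err 0.0000 dq 0.13
16 [-0.14  0.44 -0.07 -0.8  -1.44 -2.09] err 0.0000 dq 0.13
17 [-0.14  0.44 -0.07 -0.84 -1.44 -2.22] err 0.0000 dq 0.13
18 [-0.13  0.44 -0.07 -0.87 -1.44 -2.35] err 0.0000 dq 0.13
19 [-0.13  0.45 -0.07 -0.91 -1.43 -2.48] err 0.0000 dq 0.13
20 [-0.12  0.45 -0.07 -0.95 -1.42 -2.61] err 0.0000 dq 0.13
[-0.90655765  0.42208076 -0.0010299 ] [0.99744078 0.07149744 0.        ] [ 0.24224712  0.51830435 -0.82016884] [-0.05856728  0.81705566 -0.57357644]
```

View pics/w9.png

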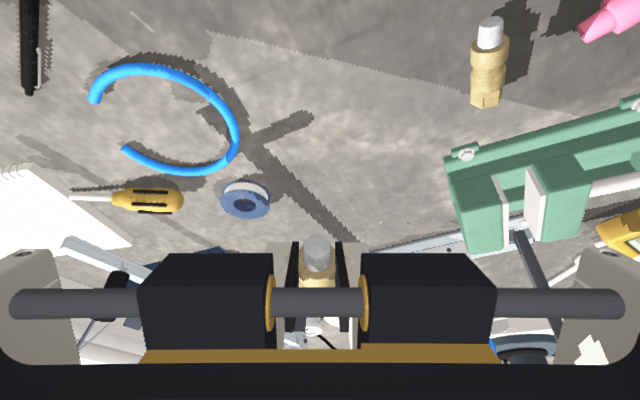

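Emit:
arm_command(
  targets=[
    [[0.0182, 0.0983, -0.097], [2.7, 12.2, 0], 1],
    [[0.0182, 0.0983, -0.097], [2.7, 12.2, 0], 1],
    [[0.0182, 0.0983, -0.097], [2.7, 12.2, 0], 1],
    [[0.0182, 0.0983, -0.097], [2.7, 12.2, 0], 1],
    [[0.0182, 0.0983, -0.097], [2.7, 12.2, 0], 1],
    [[0.0182, 0.0983, -0.097], [2.7, 12.2, 0], 1],
    [[0.0182, 0.0983, -0.097], [2.7, 12.2, 0], 1],
    [[0.0182, 0.0983, -0.097], [2.7, 12.2, 0], 1],
  ],
)

```text
t: 12.55
eef_pos: [0.521, -0.1641, 0.2798]
ee_rot: [2.548, 0.046, -3.036]
force: [-0.3, 0.6, -0.1]
width: 0.0189
```

Emit:
arm_command(
  targets=[
    [[0.0182, 0.0983, -0.097], [2.7, 12.2, 0], 1],
    [[0.0182, 0.0983, -0.097], [2.7, 12.2, 0], 1],
    [[0.0182, 0.0983, -0.097], [2.7, 12.2, 0], 1],
    [[0.0182, 0.0983, -0.097], [2.7, 12.2, 0], 1],
    [[0.0182, 0.0983, -0.097], [2.7, 12.2, 0], 1],
    [[0.0182, 0.0983, -0.097], [2.7, 12.2, 0], 1],
    [[0.0182, 0.0983, -0.097], [2.7, 12.2, 0], 1],
    [[0.0182, 0.0983, -0.097], [2.7, 12.2, 0], 1],
  ],
)

```text
t: 13.35
eef_pos: [0.5427, -0.0666, 0.2798]
ee_rot: [2.663, -0.726, 2.386]
force: [-0.6, -0.3, -1.5]
width: 0.0185
```

Emit:
arm_command(
  targets=[
    [[0.0182, 0.0983, -0.097], [2.7, 12.2, -5], 1],
    [[0.0182, 0.0983, -0.097], [2.7, 12.2, -5], 1],
    [[0.0182, 0.0983, -0.097], [2.7, 12.2, -5], 1],
    [[0.0182, 0.0983, -0.097], [2.7, 12.2, -5], 1],
    [[0, 0, 0], [0, 0, 0], 1],
    [[0, 0, 0], [0, 0, 0], 1],
    [[0, 0, 0], [0, 0, 0], 1],
  ],
)

```text
t: 14.05
eef_pos: [0.5536, -0.0188, 0.2611]
ee_rot: [3.14, -0.959, 1.639]
force: [0.6, 0.6, -1.3]
width: 0.0187
```

```bash
python3 snap.py wrist w10;python3 snap.py scene s10
python3 - <<'E'
from delta import *
g=rack(-.032);h=RY+np.pi/2
P,M=place_pose(g,.16,h,AL,LL,-1)
n=delta(P,M)
E
python3 -c "
import cv2;im=cv2.imread('pics/s10.png');cv2.imwrite('pics/c9.png',cv2.resize(im[140:290,200:420],None,fx=3.5,fy=3.5))"
```

```text
14.05 [-0.123  0.443 -0.078 -0.95  -1.417 -2.609] [ 0.55361226 -0.01883902  0.26108536] [ 3.13954617 -0.95852494  1.63877268] [0.55026521 0.04428813 0.31774018] [-2.49178477 -0.00277454  0.06702225]
14.1 [-0.123  0.443 -0.078 -0.95  -1.417 -2.609] [ 0.55364826 -0.01881759  0.26129309] [ 3.13954461 -0.9586028   1.63826377] [-0.39384429 -0.56110571  0.82059579] [-2.16634842 -0.0114694  -1.00666744]
rotvec [0.0011 0.0012 0.0061] shift [ 1.1 -0.6 -1.3] n 1 per row [0.0011 0.0012 0.0061] [ 1.1 -0.6 -1.3]
```

View pics/w10.png

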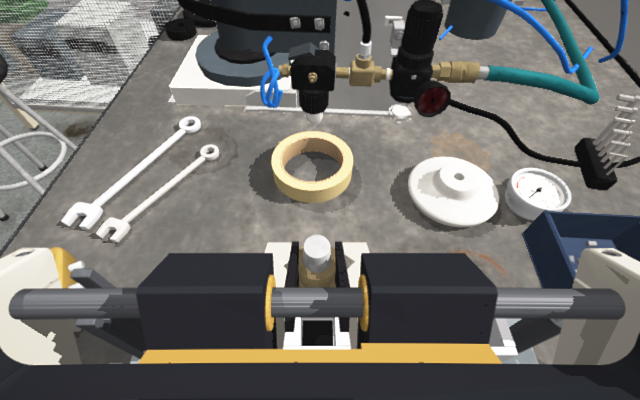

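View pics/c9.png

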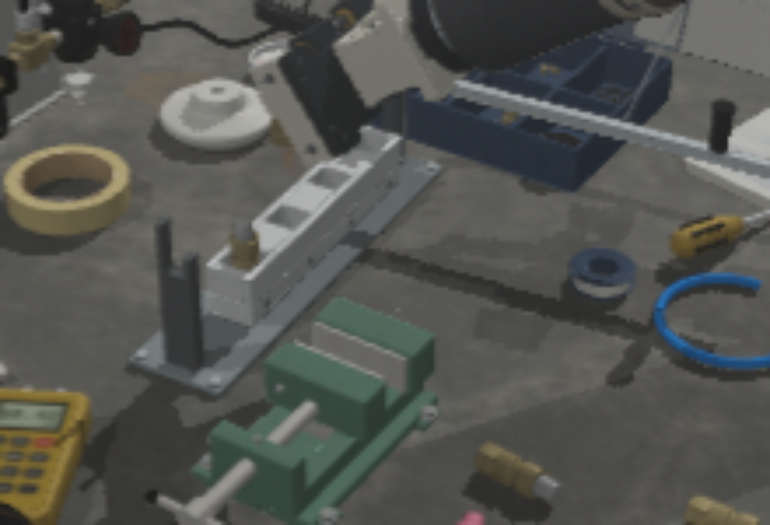

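Run:
```python
from wc import *
import kin
im,d,p=load('w10')
cv2.imwrite('pics/c10.png',cv2.resize(im[230:360,260:380,::-1],None,fx=5,fy=5,interpolation=cv2.INTER_CUBIC)[:600])
for nx in (-.096,-.032,.032):
  c=[[nx+dx*.014,dy*.014] for dx,dy in((-1,-1),(1,-1),(1,1),(-1,1))]
  print(nx,np.round(proj(p,np.array([[*kin.rack(*a),.05] for a in c])),1).tolist())
```

```text
-0.096 [[213.0, 344.5], [249.8, 344.2], [253.9, 307.6], [219.6, 307.9]]
-0.032 [[296.9, 343.9], [333.4, 343.7], [332.1, 307.3], [298.0, 307.4]]
0.032 [[380.3, 343.7], [416.9, 343.7], [410.3, 307.2], [376.1, 307.2]]
```

View pics/c10.png

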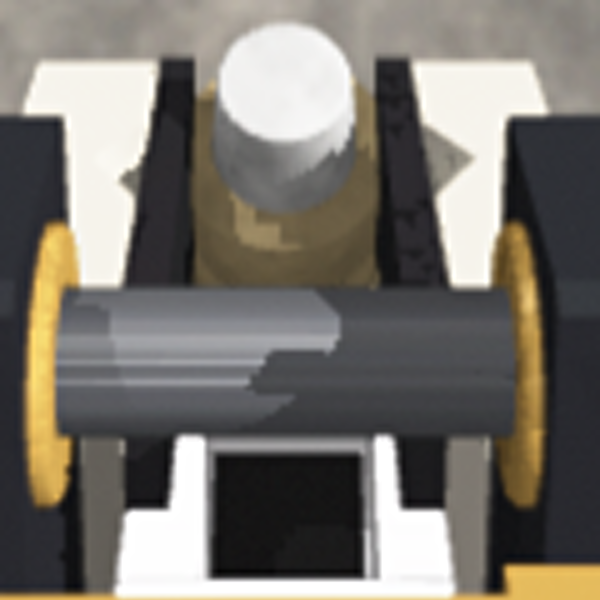

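Run:
```python
from wc import *
import kin
from delta import cur
im,d,p=load('w10'); P,M,q=cur(); g=P+M[:,2]*.1745
print('grip pt',g, 'plug top pred px',proj(p,g+[0,0,.019]),'foot z',g[2]-.04)
print('obs plug top center ~(317,246)')
P2=withdepth(p,[(317,246)],d); print('depth plug top',P2)
for uv in [(280,350),(350,350),(318,348)]: print(uv,withdepth(p,[uv],d), onplane(p,[uv],.05))
# top view rack block ends
im=cv2.imread('pics/t4.png')
```

```text
grip pt [0.54445674 0.1237995  0.16117578] plug top pred px [[314.74353507 241.23672357]] foot z 0.12117578386412184
obs plug top center ~(317,246)
depth plug top [[0.54567201 0.12193228 0.17901384]]
(280, 350) [[0.54020879 0.06340093 0.23071875]] [[0.51932448 0.10309279 0.05      ]]
(350, 350) [[0.55739764 0.06450832 0.23096398]] [[0.57227169 0.10667571 0.05      ]]
(318, 348) [[0.54797926 0.10619884 0.05093736]] [[0.54797123 0.10641635 0.05      ]]
```

Emit:
arm_command(
  targets=[
    [[0, 0, 0.005], [1.5, -1, -20], 1],
    [[0, 0, 0], [0, 0, -25], 1],
    [[0, 0, 0], [0, 0, -20], 1],
    [[0, 0, 0], [0, 0, -15], 1],
    [[0, 0, 0], [0, 0, -10], 1],
    [[0, 0, 0], [0, 0, 0], 1],
    [[0, 0, 0], [0, 0, 0], 1],
  ],
)

```text
t: 14.85
eef_pos: [0.5555, -0.0195, 0.1718]
ee_rot: [3.141, -0.959, 1.641]
force: [0.7, -0.1, -0.7]
width: 0.0187
```

```bash
python3 snap.py wrist w11;python3 snap.py scene s11; python3 -c "
import cv2;im=cv2.imread('pics/s11.png');cv2.imwrite('pics/c11.png',cv2.resize(im[150:250,230:350],None,fx=5,fy=5))"
```

```text
14.85 [-0.13   0.576 -0.111 -0.973 -1.329 -2.466] [ 0.55547459 -0.01947286  0.17178936] [ 3.14106202 -0.95918781  1.64090828] [0.55196428 0.04359474 0.22849919] [-2.49109712e+00 -1.89155270e-03  7.03782428e-02]
14.9 [-0.13   0.576 -0.111 -0.973 -1.329 -2.466] [ 0.55558675 -0.01945821  0.17216761] [ 3.13967831 -0.9590244   1.6420374 ] [-0.39384429 -0.56110571  0.82059579] [-2.16634842 -0.0114694  -1.00666744]
```

View pics/c11.png

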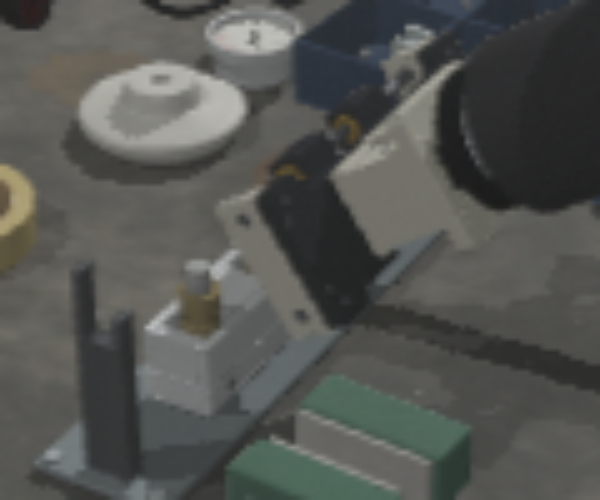

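View pics/w11.png

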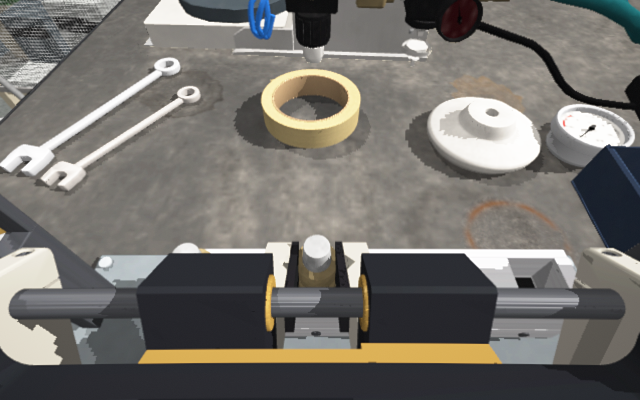

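Emit:
arm_command(
  targets=[
    [[0, 0, 0], [0, 0, -3], 1],
    [[0, 0, 0], [0, 0, -2], 1],
    [[0, 0, 0], [0, 0, 0], 1],
    [[0, 0, 0], [0, 0, 0], 1],
  ],
)

```text
t: 15.35
eef_pos: [0.5552, -0.0194, 0.1664]
ee_rot: [-3.141, -0.959, 1.64]
force: [0.4, -0.6, -1.3]
width: 0.0184
```

Emit:
arm_command(
  targets=[
    [[0, 0, 0], [0, 0, -2], 1],
    [[0, 0, 0], [0, 0, 0], 1],
    [[0, 0, 0], [0, 0, 0], 1],
  ],
)

```text
t: 15.65
eef_pos: [0.5554, -0.0195, 0.1659]
ee_rot: [3.14, -0.961, 1.643]
force: [-1.0, -3.1, 9.9]
width: 0.0189
```

Emit:
arm_command(
  targets=[
    [[0, 0, 0], [0, 0, -2], 1],
    [[0, 0, 0], [0, 0, 0], 1],
    [[0, 0, 0], [0, 0, 0], 1],
  ],
)

```text
t: 15.95
eef_pos: [0.5555, -0.0195, 0.1655]
ee_rot: [3.137, -0.962, 1.646]
force: [-3.5, -7.0, 22.5]
width: 0.0188
```

Emit:
arm_command(
  targets=[
    [[0, 0, 0], [0, 0, 3], 1],
    [[0, 0, 0], [0, 0, 0], 0.7],
    [[0, 0, 0], [0, 0, 0], 0.6],
    [[0, 0, 0], [0, 0, 0], 0.6],
    [[0, 0, 0], [0, 0, 0], 0.6],
    [[0, 0, 0], [0, 0, 0], 0.6],
  ],
)

```text
t: 16.55
eef_pos: [0.5551, -0.0193, 0.1651]
ee_rot: [-3.14, -0.959, 1.639]
force: [0.2, -0.7, -0.8]
width: 0.035
```

```bash
python3 snap.py wrist w12;python3 -c "
import cv2;im=cv2.imread('pics/w12.png');cv2.imwrite('pics/c12.png',cv2.resize(im[220:350,240:400],None,fx=4,fy=4))"
```

```text
16.55 [-0.13   0.587 -0.113 -0.975 -1.323 -2.456] [ 0.55514551 -0.01930097  0.16506463] [-3.14017311 -0.95939992  1.63917372] [0.55170258 0.04376672 0.22177272] [-2.49089824e+00 -7.46466942e-04  7.02693708e-02]
```

View pics/c12.png

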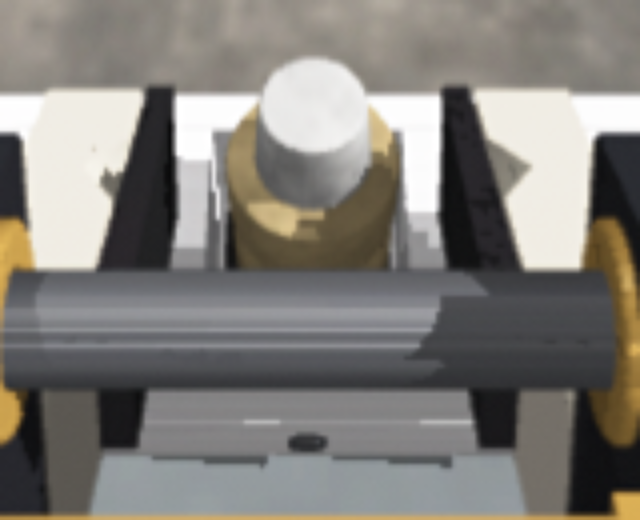

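Run:
```python
from delta import *
p,m,q=cur(); p=np.array([.5552,-.0193,.165])
g=rack(-.032); tgt=np.array([g[0]+.0015,g[1]-.001,.300])
for s in (1,-1):
    M=toolR(s*np.array([-np.sin(RY),np.cos(RY),0]),np.array([0,0,-1.]))
    p1=p-m[:,2]*.08
    print(s,'retreat',np.round((p1-p)*1000,1)); n=delta(tgt,M,p1,m)
    rv=R.from_matrix(M@m.T).as_rotvec(); qq=q
    for k in range(1,n+1):
        qq,e=ik(p1+(tgt-p1)*k/n,R.from_rotvec(rv*k/n).as_matrix()@m,qq)
        if k in(1,n//2,n): print(k,np.round(qq,2),'%.4f'%e)
```

```text
1 retreat [  4.6 -65.3  45.9]
rotvec [-0.6932 -0.7997  1.4403] shift [-13.7 206.9  89.1] n 13 per row [-0.0533 -0.0615  0.1108] [-1.1 15.9  6.9]
1 [-0.16  0.53 -0.06 -0.86 -1.42 -2.44] 0.0000
6 [ 0.13  0.41 -0.14 -0.55 -1.26 -2.19] 0.0000
13 [ 0.57  0.26 -0.39 -0.   -0.92 -2.07] 0.0000
-1 retreat [  4.6 -65.3  45.9]
rotvec [-0.7993  0.6927 -1.436 ] shift [-13.7 206.9  89.1] n 13 per row [-0.0615  0.0533 -0.1105] [-1.1 15.9  6.9]
1 [-0.19  0.5  -0.09 -0.91 -1.34 -2.63] 0.0000
6 [-0.04  0.35 -0.28 -0.97 -0.88 -3.03] 0.0626
13 [-0.15  0.28 -0.74 -3.03 -0.   -1.46] 0.1606
```

Emit:
arm_command(
  targets=[
    [[0, 0, 0], [1.6, -22.6, 16], 0.6],
    [[0, 0, 0], [1.5, -21.4, 15], 0.6],
    [[0, 0, 0], [1.5, -21.3, 15], 0.6],
    [[-0.0533, -0.0615, 0.1108], [-1.1, 15.9, 20], 0.6],
    [[-0.0533, -0.0615, 0.1108], [-1.1, 15.9, 20], 0.6],
    [[-0.0533, -0.0615, 0.1108], [-1.1, 15.9, 10], 0.6],
    [[-0.0533, -0.0615, 0.1108], [-1.1, 15.9, 10], 0.6],
    [[-0.0533, -0.0615, 0.1108], [-1, 15.9, 10], 0.6],
  ],
)

```text
t: 17.4
eef_pos: [0.5545, -0.0046, 0.2819]
ee_rot: [2.911, -0.588, 2.371]
force: [0.1, -0.2, -0.8]
width: 0.0348
```

Emit:
arm_command(
  targets=[
    [[-0.0533, -0.0615, 0.1108], [-1.1, 15.9, 10], 0.6],
    [[-0.0533, -0.0615, 0.1108], [-1.1, 15.9, 5], 0.6],
    [[-0.0533, -0.0615, 0.1108], [-1.1, 15.9, 5], 0.6],
    [[-0.0533, -0.0615, 0.1108], [-1.1, 15.9, 5], 0.6],
    [[-0.0533, -0.0615, 0.1108], [-1.1, 15.9, 5], 0.6],
    [[-0.0533, -0.0615, 0.1108], [-1.1, 15.9, 0], 0.6],
    [[-0.0533, -0.0615, 0.1108], [-1, 16, 0], 0.6],
    [[-0.0533, -0.0615, 0.1108], [-1, 16, 0], 0.55],
  ],
)

```text
t: 18.2
eef_pos: [0.5457, 0.1233, 0.3116]
ee_rot: [-3.14, 0.002, -3.065]
force: [-0.6, -0.5, 0.9]
width: 0.0381
```

Emit:
arm_command(
  targets=[
    [[0, 0, 0], [0, 0, 0], 0.55],
    [[0, 0, 0], [0, 0, 0], 0.55],
    [[0, 0, 0], [0, 0, 0], 0.55],
  ],
)

```text
t: 18.5
eef_pos: [0.5459, 0.1219, 0.3114]
ee_rot: [3.14, -0.001, -3.072]
force: [-0.6, -0.4, 1.0]
width: 0.0395
```

```bash
python3 snap.py wrist w13;python3 snap.py scene s13
python3 - <<'E'
from delta import *
g=rack(-.032); tgt=np.array([g[0]+.0015,g[1]-.001,.300]);M=toolR(np.array([-np.sin(RY),np.cos(RY),0]),np.array([0,0,-1.]))
delta(tgt,M)
E
python3 -c "
import cv2;im=cv2.imread('pics/s13.png');cv2.imwrite('pics/c13.png',cv2.resize(im[140:260,200:360],None,fx=4,fy=4))"
```

```text
18.5 [ 5.690e-01  2.500e-01 -3.710e-01 -2.000e-03 -9.490e-01 -2.069e+00] [0.54591098 0.12186072 0.31140113] [ 3.14025095e+00 -1.10599876e-03 -3.07184968e+00] [0.46441241 0.11559768 0.29206953] [ 2.83281560e+00 -9.62704551e-04  1.64126987e+00]
18.55 [ 5.690e-01  2.500e-01 -3.710e-01 -2.000e-03 -9.490e-01 -2.069e+00] [0.54606182 0.12163255 0.31139025] [ 3.14032472e+00 -8.89452892e-04 -3.07218367e+00] [-0.39384429 -0.56110571  0.82059579] [-2.16634842 -0.0114694  -1.00666744]
rotvec [-0.001  -0.0008  0.0021] shift [ -0.1   0.7 -11.4] n 1 per row [-0.001  -0.0008  0.0021] [ -0.1   0.7 -11.4]
```

View pics/w13.png

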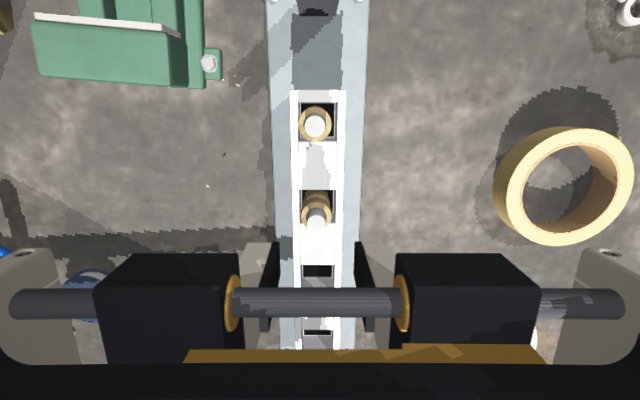

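View pics/c13.png

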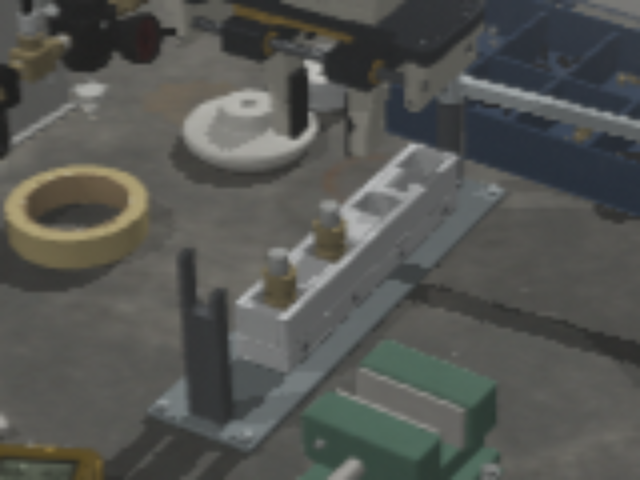

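Emit:
arm_command(
  targets=[
    [[0, 0, 0], [0, 1, -25], 0.55],
    [[0, 0, 0], [0, 0, -25], 0.55],
    [[0, 0, 0], [0, 0, -25], 0.55],
    [[0, 0, 0], [0, 0, 0], 0.8],
    [[0, 0, 0], [0, 0, 0], 1],
    [[0, 0, 0], [0, 0, 0], 1],
    [[0, 0, 0], [0, 0, 0], 1],
    [[0, 0, 0], [0, 0, 0], 1],
  ],
)

```text
t: 19.4
eef_pos: [0.5463, 0.1234, 0.2377]
ee_rot: [3.14, 0.002, -3.07]
force: [0.5, -0.9, 3.9]
width: 0.0188
```

Run:
```python
from delta import *
p,m,q=cur(); print(p)
from wc import *
im,d,pp=load('w13')
cv2.imwrite('pics/c14.png',cv2.resize(im[80:260,260:380,::-1],None,fx=3.3,fy=3.3,interpolation=cv2.INTER_CUBIC))
import kin
for nx in (-.096,-.032,.032,.096):
  print(nx,np.round(proj(pp,np.array([[*kin.rack(nx+a*.014,b*.014),.05] for a,b in((-1,-1),(-1,1),(1,-1),(1,1))])),1).tolist())
print(np.round(proj(pp,np.array([[*kin.rack(a*.118,b*.02),.05] for a,b in((-1,-1),(-1,1),(1,-1),(1,1))])),1).tolist())
```

```text
[0.54627262 0.12335959 0.23768594]
-0.096 [[298.9, 99.0], [338.7, 99.0], [299.6, 139.3], [338.0, 139.2]]
-0.032 [[300.4, 186.8], [337.1, 186.8], [301.0, 221.0], [336.4, 221.0]]
0.032 [[301.7, 261.8], [335.7, 261.8], [302.1, 291.5], [335.1, 291.4]]
0.096 [[302.7, 327.1], [334.5, 327.1], [303.1, 353.2], [334.1, 353.1]]
[[290.1, 86.9], [347.6, 86.9], [296.6, 360.4], [340.5, 360.3]]
```

View pics/c14.png

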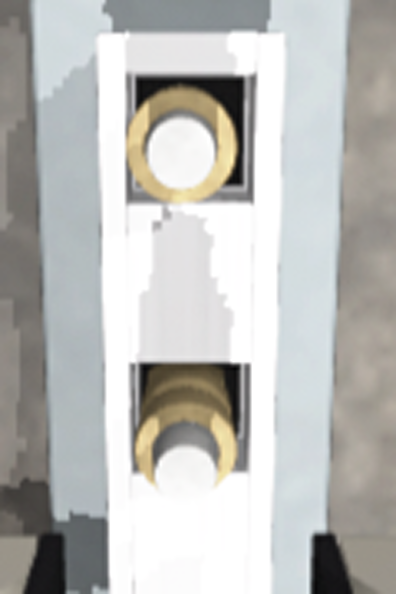

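```bash
sed -i 's/^RO=.*;RY/RO=np.array([.5783,.1248]);RY/' kin.py
python3 - <<'E'
from h import *
import kin
P=np.load('pics/P.npy'); h=kin.rack(.14)
m=np.hypot(P[...,0]-h[0],P[...,1]-h[1])<.04
z=P[m]; print(np.sort(z[:,2])[-12:], z[z[:,2]>.1][:,:2].min(0),z[z[:,2]>.1][:,:2].max(0),h)
g=kin.rack(.096); print(g,(g-[.5463,.1234])*1000)
E
```

```text
[0.10623938 0.10640198 0.10670059 0.10738981 0.10795934 0.10847709
 0.10890538 0.10930831 0.1101831  0.11078108 0.11085176 0.11283562] [0.67914044 0.1244889 ] [0.72341714 0.14702647] [0.71794171 0.13480964]
[0.67405432 0.13166375] [127.75431516   8.26375466]
```

Emit:
arm_command(
  targets=[
    [[0, 0, 0], [0, 0, 15], 1],
    [[0, 0, 0], [0, 0, 20], 1],
    [[0, 0, 0], [0, 0, 20], 1],
    [[0, 0, 0], [32, 2, 0], 1],
    [[0, 0, 0], [32, 2, 0], 1],
    [[0, 0, 0], [32, 2, 0], 1],
    [[0, 0, 0], [32, 2.2, 0], 1],
    [[0, 0, 0], [0, 0, 0], 1],
  ],
)

```text
t: 20.2
eef_pos: [0.6767, 0.1316, 0.2909]
ee_rot: [3.141, 0.001, -3.07]
force: [-1.2, -0.5, -1.2]
width: 0.0187
```

Emit:
arm_command(
  targets=[
    [[0, 0, 0], [0, 0, 0], 1],
    [[0, 0, 0], [0, 0, 0], 1],
  ],
)

```text
t: 20.4
eef_pos: [0.6731, 0.1313, 0.2914]
ee_rot: [3.141, -0.001, -3.07]
force: [-0.5, -0.3, -1.3]
width: 0.0184
```

```bash
python3 snap.py wrist w14;python3 snap.py scene s14; python3 -c "
import cv2;im=cv2.imread('pics/s14.png');cv2.imwrite('pics/c15.png',cv2.resize(im[140:260,220:380],None,fx=4,fy=4))"
```

```text
20.4 [ 4.760e-01  4.580e-01 -1.030e-01 -1.000e-03 -1.010e+00 -1.975e+00] [0.67307044 0.13131046 0.29137057] [ 3.14118145e+00 -9.32059597e-04 -3.06986620e+00] [0.59160847 0.12487741 0.27202071] [ 2.83261331e+00 -3.67829463e-05  1.64332901e+00]
20.45 [ 4.760e-01  4.580e-01 -1.030e-01 -1.000e-03 -1.010e+00 -1.974e+00] [0.67301884 0.13136859 0.29161871] [ 3.14109949e+00 -5.31267316e-04 -3.06957548e+00] [-0.39384429 -0.56110571  0.82059579] [-2.16634842 -0.0114694  -1.00666744]
```

View pics/w14.png

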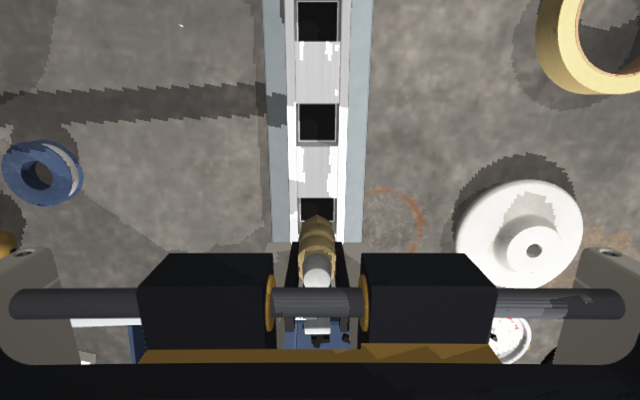

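View pics/c15.png

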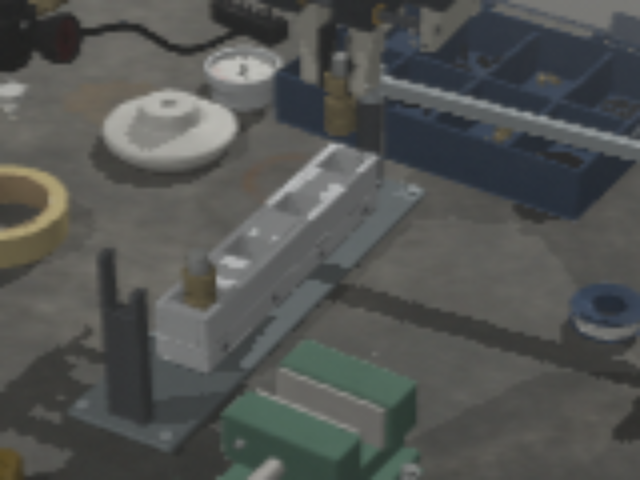

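Emit:
arm_command(
  targets=[
    [[0, 0, 0], [1, 0.3, -15], 1],
    [[0, 0, 0], [0, 0, -15], 1],
    [[0, 0, 0], [0, 0, -12], 1],
    [[0, 0, 0], [0, 0, -8], 1],
    [[0, 0, 0], [0, 0, 0], 1],
    [[0, 0, 0], [0, 0, 0], 1],
  ],
)

```text
t: 21.1
eef_pos: [0.6749, 0.1317, 0.2411]
ee_rot: [-3.142, -0.001, -3.07]
force: [-0.6, 0.5, -1.4]
width: 0.0187
```

Emit:
arm_command(
  targets=[
    [[0, 0, 0], [0, 0, -3], 1],
    [[0, 0, 0], [0, 0, 0], 1],
    [[0, 0, 0], [0, 0, 0], 1],
  ],
)

```text
t: 21.4
eef_pos: [0.6749, 0.1317, 0.2387]
ee_rot: [3.141, 0.0, -3.07]
force: [-0.4, 0.7, -1.4]
width: 0.0188
```

Emit:
arm_command(
  targets=[
    [[0, 0, 0], [0, 0, -2], 1],
    [[0, 0, 0], [0, 0, 0], 1],
    [[0, 0, 0], [0, 0, 0], 1],
  ],
)

```text
t: 21.7
eef_pos: [0.675, 0.1318, 0.2377]
ee_rot: [3.141, 0.001, -3.069]
force: [-1.3, -0.1, 5.8]
width: 0.0189
```

Emit:
arm_command(
  targets=[
    [[0, 0, 0], [0, 0, 1], 0.7],
    [[0, 0, 0], [0, 0, 0], 0.6],
    [[0, 0, 0], [0, 0, 0], 0.55],
    [[0, 0, 0], [0, 0, 0], 0.55],
    [[0, 0, 0], [0, 0, 15], 0.55],
    [[0, 0, 0], [0, 0, 40], 0.5],
    [[0, 0, 0], [0, 0, 40], 0.5],
    [[0, 0, 0], [0, 0, 30], 0.5],
  ],
)

```text
t: 22.5
eef_pos: [0.6751, 0.1317, 0.3664]
ee_rot: [3.141, 0.003, -3.069]
force: [0.8, 0.8, 0.4]
width: 0.0438
```

```bash
python3 snap.py wrist w15;python3 - <<'E'
from delta import *
M=toolR(np.array([1,-.1,0]),np.array([0,0,-1.]))
for y,s in ((1,1),(1,-1)):
    M=toolR(s*np.array([1,0.1,0]),np.array([0,0,-1.]))
    P=np.array([.45,-.08,.38]); n=delta(P,M); print(ik(P,M,cur()[2]))
E
```

```text
22.5 [ 0.475  0.402 -0.011  0.    -1.155 -1.974] [0.67507991 0.13167711 0.36642947] [ 3.14079214e+00  2.78203362e-03 -3.06938079e+00] [0.59368199 0.12520399 0.34679929] [ 2.82886622e+00 -4.20053461e-04  1.64375600e+00]
rotvec [ 0.0053  0.0096 -1.544 ] shift [-226.1 -211.8    8. ] n 12 per row [ 0.0004  0.0008 -0.1287] [-18.8 -17.7   0.7]
(array([ 0.15055523,  0.04087485, -0.41471453, -0.1176595 , -1.10896723,
       -3.03      ]), np.float64(0.03306879094910535))
rotvec [-0.0096  0.0053  1.5976] shift [-226.1 -211.8    8. ] n 12 per row [-0.0008  0.0004  0.1331] [-18.8 -17.7   0.7]
(array([ 2.57111713e-01,  1.16629361e-02, -4.83813677e-01, -4.88511919e-11,
       -1.07531971e+00, -1.57443061e-01]), np.float64(1.6111794740580092e-10))
```

View pics/w15.png

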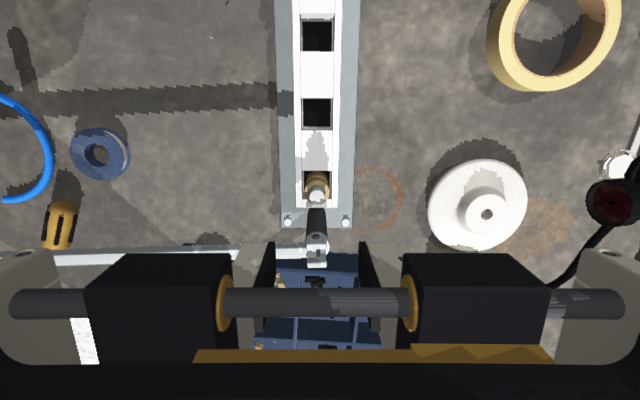

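Emit:
arm_command(
  targets=[
    [[0, 0, 0.1331], [-18.8, -23.5, 1], 0.5],
    [[0, 0, 0.1331], [-18.8, -23.5, 1], 0.5],
    [[0, 0, 0.1331], [-18.8, -23.5, 1], 0.5],
    [[0, 0, 0.1331], [-18.8, -23.5, 1], 0.5],
    [[0, 0, 0.1331], [-18.8, -23.5, 1], 0.5],
    [[0, 0, 0.1331], [-18.8, -23.5, 1], 0.5],
    [[0, 0, 0.1331], [-18.8, -23.5, 1], 0.5],
    [[0, 0, 0.1331], [-18.8, -23.5, 1], 0.5],
  ],
)

```text
t: 23.35
eef_pos: [0.5235, -0.0572, 0.3714]
ee_rot: [-3.141, 0.0, -1.999]
force: [0.4, -0.2, 0.1]
width: 0.0438
```

Emit:
arm_command(
  targets=[
    [[0, 0, 0.1331], [-18.8, -23.5, 1], 0.45],
    [[0, 0, 0.1331], [-18.8, -23.5, 1], 0.45],
    [[0, 0, 0.1331], [-18.8, -23.5, 1], 0.45],
    [[0, 0, 0.1331], [-18.8, -23.5, 1], 0.45],
    [[0, 0, 0], [0, 0, 0], 0.45],
    [[0, 0, 0], [0, 0, 0], 0.45],
  ],
)

```text
t: 23.95
eef_pos: [0.4489, -0.1507, 0.3754]
ee_rot: [-3.14, -0.0, -1.475]
force: [-0.7, 0.7, 0.6]
width: 0.0486
```

```bash
python3 snap.py wrist w16
```

```text
23.95 [ 0.093  0.045 -0.461  0.    -1.064  0.002] [ 0.4489091  -0.15073449  0.37537192] [-3.14016762e+00 -4.34738520e-04 -1.47519911e+00] [ 0.45777239 -0.23348064  0.35598264] [ 2.83411995e+00  2.98586377e-03 -3.04521987e+00]
```

View pics/w16.png

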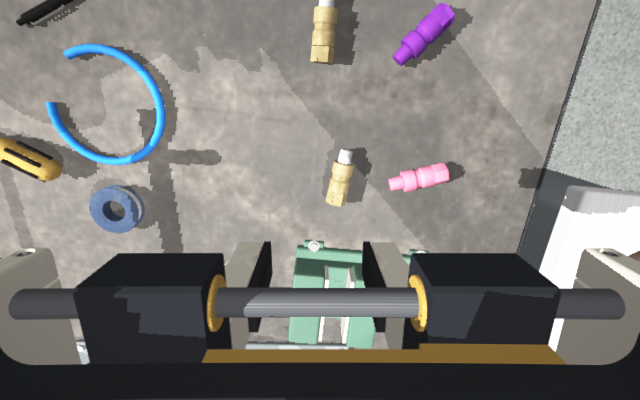

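Run:
```python
from wc import *
from delta import *
fb,ab=meas('w16',(324,38),40); fc,ac=meas('w16',(340,178),40)
def go(f,a):
    a=np.radians(a); g=f+.040*np.array([np.cos(a),np.sin(a)])
    P,M=grasp_pose(g,a,AL,LL,-1); pre=P-M[:,2]*.07
    n=delta(pre,M); print(chkpath(pre,M,n)); delta(P,M,pre,M); print(P)
go(fb,np.degrees(ab))
im,d,p=load('w16'); cv2.imwrite('pics/c16.png',cv2.resize(im[0:220,280:400,::-1],None,fx=2.7,fy=2.7,interpolation=cv2.INTER_CUBIC))
```

```text
w16 [328.22312704  34.23452769] 614 foot [ 0.4549 -0.2645] ang -91.1 brasslen 47.4 w 20.9 plugdir -75.8 plugdist 0.05 plugend 0.0527 top 0.0218
w16 [346.3715847  182.46448087] 183 foot [ 0.4211 -0.1227] ang -94.5 brasslen 45.2 w 11.3 plugdir -72.2 plugdist 0.0495 plugend 0.059 top 0.0205
rotvec [ 0.6111  0.0246 -0.1117] shift [   2.1 -294.4 -164.9] n 8 per row [ 0.0764  0.0031 -0.014 ] [  0.3 -36.8 -20.6]
1 [-0.02  0.1  -0.42 -0.09 -1.06  0.15] err 0.0000 dq 0.15
2 [-0.14  0.16 -0.36 -0.17 -1.08  0.29] err 0.0000 dq 0.14
3 [-0.25  0.23 -0.3  -0.25 -1.11  0.42] err 0.0000 dq 0.13
4 [-0.35  0.3  -0.24 -0.31 -1.16  0.53] err 0.0000 dq 0.11
5 [-0.44  0.38 -0.17 -0.37 -1.22  0.63] err 0.0000 dq 0.09
6 [-0.52  0.46 -0.1  -0.41 -1.28  0.7 ] err 0.0000 dq 0.08
7 [-0.59  0.53 -0.02 -0.45 -1.36  0.76] err 0.0000 dq 0.08
8 [-0.66  0.61  0.07 -0.48 -1.44  0.8 ] err 0.0000 dq 0.09
[-0.6553368   0.61407288  0.06985423 -0.48430537 -1.4377087   0.80311633]
rotvec [0. 0. 0.] shift [  0.8  40.1 -57.3] n 2 per row [0. 0. 0.] [  0.4  20.1 -28.7]
[ 0.45220583 -0.40456688  0.15294203]Traceback (most recent call last):
  File "<stdin>", line 9, in <module>
TypeError: load() takes 0 positional arguments but 1 was given
```

Emit:
arm_command(
  targets=[
    [[0.0764, 0.0031, -0.014], [0.3, -36.8, -20.6], 0.45],
    [[0.0764, 0.0031, -0.014], [0.3, -36.8, -20.6], 0.45],
    [[0.0764, 0.0031, -0.014], [0.3, -36.8, -20.6], 0.45],
    [[0.0764, 0.0031, -0.014], [0.3, -36.8, -20.6], 0.45],
    [[0.0764, 0.0031, -0.014], [0.3, -36.8, -20.6], 0.45],
    [[0.0764, 0.0031, -0.014], [0.3, -36.8, -20.6], 0.45],
    [[0.0764, 0.0031, -0.014], [0.3, -36.8, -20.6], 0.45],
    [[0.0764, 0.0031, -0.014], [0.3, -36.8, -20.6], 0.45],
  ],
)

```text
t: 24.8
eef_pos: [0.4526, -0.446, 0.2083]
ee_rot: [3.14, 0.614, -1.589]
force: [0.9, 0.6, 0.5]
width: 0.0481
```

Emit:
arm_command(
  targets=[
    [[0, 0, 0], [0, 0, 0], 0.45],
    [[0, 0, 0], [0, 0, 0], 0.45],
  ],
)

```text
t: 25.0
eef_pos: [0.4517, -0.4453, 0.2067]
ee_rot: [3.136, 0.613, -1.593]
force: [0.9, 0.3, 0.5]
width: 0.0483
```

```bash
python3 - <<'E'
from delta import *
f=np.array([.4549,-.2645]);a=np.radians(-91.1);g=f+.040*np.array([np.cos(a),np.sin(a)])
P,M=grasp_pose(g,a,AL,LL,-1); delta(P,M)
E
python3 snap.py wrist w17
```

```text
rotvec [-0.0024 -0.0045 -0.    ] shift [  0.5  40.7 -53.8] n 2 per row [-0.0012 -0.0022 -0.    ] [  0.3  20.4 -26.9]
25.0 [-0.655  0.62   0.071 -0.483 -1.437  0.803] [ 0.45170855 -0.44529274  0.206729  ] [ 3.13607473  0.6131257  -1.5931466 ] [ 0.45128984 -0.50188448  0.14342974] [ 2.22038489e+00 -2.85308651e-03  3.12317529e+00]
```

View pics/w17.png

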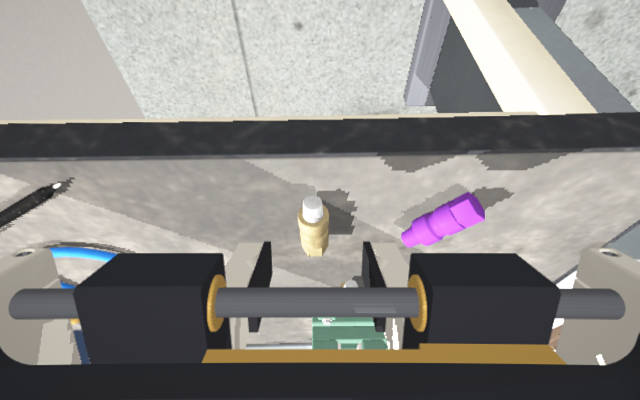

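Emit:
arm_command(
  targets=[
    [[0, 0, 0], [0.5, 16, -22], 0.45],
    [[0, 0, 0], [0, 14, -20], 0.45],
    [[0, 0, 0], [0, 10.3, -13], 0.45],
    [[0, 0, 0], [0, 0, 0], 0.45],
    [[0, 0, 0], [0, 0, 0], 0.45],
  ],
)

```text
t: 25.55
eef_pos: [0.4532, -0.4037, 0.1567]
ee_rot: [-3.14, 0.609, -1.584]
force: [0.1, -0.0, 0.8]
width: 0.0479
```

Run:
```python
from delta import *
f=np.array([.4549,-.2645]);a=np.radians(-91.1);g=f+.040*np.array([np.cos(a),np.sin(a)])
P,M=grasp_pose(g,a,AL,LL,-1); delta(P,M)
```

```text
rotvec [ 0.002   0.0014 -0.0046] shift [-1.  -0.9 -3.7] n 1 per row [ 0.002   0.0014 -0.0046] [-1.  -0.9 -3.7]
```

Emit:
arm_command(
  targets=[
    [[0, 0, 0], [-0.5, 0, -2.5], 0.45],
    [[0, 0, 0], [0, 0, 0], 1],
    [[0, 0, 0], [0, 0, 0], 1],
    [[0, 0, 0], [0, 0, 0], 1],
    [[0, 0, 0], [0, 0, 0], 1],
    [[0, 0, 0], [0, 0, 0], 1],
    [[0, 0, 0], [0, 0, 0], 1],
    [[0, 0, 0], [0, 0, 0], 1],
  ],
)

```text
t: 26.35
eef_pos: [0.4516, -0.4046, 0.1522]
ee_rot: [3.141, 0.611, -1.588]
force: [-0.4, -0.8, 0.6]
width: 0.0186
```

Emit:
arm_command(
  targets=[
    [[0, 0, 0], [0, 0, 20], 1],
    [[0, 0, 0], [0, 5, 30], 1],
    [[0, 0, 0], [0, 15, 40], 1],
    [[0, 0, 0], [0, 30, 30], 1],
    [[0, 0, 0], [0, 30, 10], 1],
    [[0, 0, 0], [0, 0, 0], 1],
  ],
)

```text
t: 26.95
eef_pos: [0.4518, -0.3218, 0.2863]
ee_rot: [-3.136, 0.61, -1.582]
force: [1.2, -0.7, 0.7]
width: 0.0188
```

```bash
python3 snap.py wrist w18;python3 - <<'E'
from delta import *
g=rack(-.032);h=RY+np.pi/2
P,M=place_pose(g,.165,h,AL,LL,-1); print(P)
n=delta(P,M); print(chkpath(P,M,n))
E
```

```text
26.95 [-0.504  0.407 -0.072 -0.538 -1.428  0.662] [ 0.45178137 -0.32181217  0.28625965] [-3.13604145  0.60954666 -1.5824703 ] [ 0.45216659 -0.3786506   0.22317104] [2.22393683 0.00617939 3.12743824]
[ 0.55660188 -0.02006413  0.26508909]
rotvec [-0.0583  2.1782 -2.1803] shift [104.9 303.  -19.9] n 23 per row [-0.0025  0.0947 -0.0948] [ 4.6 13.2 -0.9]
1 [-0.48  0.41 -0.08 -0.53 -1.43  0.51] err 0.0000 dq 0.15
2 [-0.45  0.41 -0.09 -0.53 -1.43  0.36] err 0.0000 dq 0.15
3 [-0.43  0.41 -0.09 -0.53 -1.44  0.21] err 0.0000 dq 0.15
4 [-0.4   0.41 -0.09 -0.53 -1.44  0.06] err 0.0000 dq 0.15
5 [-0.38  0.41 -0.09 -0.53 -1.46 -0.09] err 0.0000 dq 0.15
6 [-0.36  0.41 -0.09 -0.54 -1.47 -0.24] err 0.0000 dq 0.15
7 [-0.34  0.42 -0.09 -0.55 -1.48 -0.38] err 0.0000 dq 0.15
8 [-0.32  0.42 -0.09 -0.57 -1.49 -0.53] err 0.0000 dq 0.14
9 [-0.3   0.42 -0.08 -0.58 -1.51 -0.67] err 0.0000 dq 0.14
10 [-0.28  0.43 -0.08 -0.6  -1.52 -0.82] err 0.0000 dq 0.14
11 [-0.27  0.43 -0.08 -0.63 -1.53 -0.96] err 0.0000 dq 0.14
12 [-0.26  0.44 -0.07 -0.65 -1.54 -1.1 ] err 0.0000 dq 0.14
13 [-0.24  0.44 -0.07 -0.68 -1.55 -1.24] err 0.0000 dq 0.14
14 [-0.23  0.44 -0.06 -0.7  -1.55 -1.38] err 0.0000 dq 0.14
15 [-0.22  0.45 -0.06 -0.73 -1.55 -1.52] err 0.0000 dq 0.14
16 [-0.21  0.45 -0.06 -0.76 -1.55 -1.66] err 0.0000 dq 0.14
17 [-0.2   0.45 -0.06 -0.79 -1.54 -1.79] err 0.0000 dq 0.14
18 [-0.19  0.45 -0.06 -0.82 -1.53 -1.93] err 0.0000 dq 0.14
19 [-0.18  0.45 -0.06 -0.85 -1.52 -2.07] err 0.0000 dq 0.14
20 [-0.16  0.45 -0.06 -0.87 -1.5  -2.21] err 0.0000 dq 0.14
21 [-0.15  0.45 -0.06 -0.9  -1.48 -2.34] err 0.0000 dq 0.14
22 [-0.14  0.45 -0.06 -0.92 -1.46 -2.48] err 0.0000 dq 0.14
23 [-0.12  0.44 -0.07 -0.95 -1.43 -2.62] err 0.0000 dq 0.14
[-0.1235416   0.44360092 -0.06698612 -0.94724281 -1.42856689 -2.61522265]
```

View pics/w18.png

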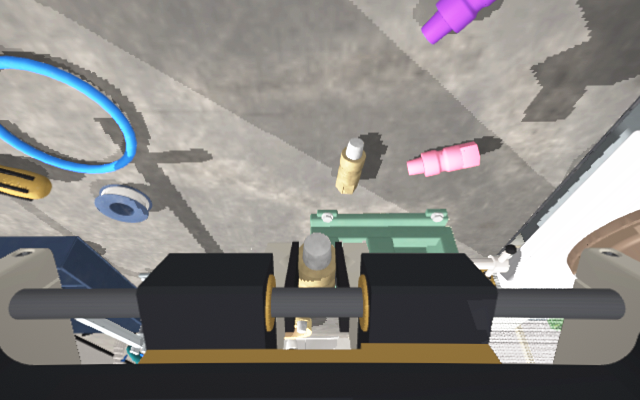

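Emit:
arm_command(
  targets=[
    [[-0.0025, 0.0947, -0.0948], [4.6, 13.2, 0], 1],
    [[-0.0025, 0.0947, -0.0948], [4.6, 13.2, 0], 1],
    [[-0.0025, 0.0947, -0.0948], [4.6, 13.2, 0], 1],
    [[-0.0025, 0.0947, -0.0948], [4.6, 13.2, 0], 1],
    [[-0.0025, 0.0947, -0.0948], [4.6, 13.2, 0], 1],
    [[-0.0025, 0.0947, -0.0948], [4.6, 13.2, 0], 1],
    [[-0.0025, 0.0947, -0.0948], [4.6, 13.2, 0], 1],
    [[-0.0025, 0.0947, -0.0948], [4.6, 13.2, 0], 1],
  ],
)

```text
t: 27.8
eef_pos: [0.4885, -0.2189, 0.282]
ee_rot: [2.471, 0.185, -2.663]
force: [0.3, -0.1, -0.2]
width: 0.0184
```

Emit:
arm_command(
  targets=[
    [[-0.0025, 0.0947, -0.0948], [4.6, 13.2, 0], 1],
    [[-0.0025, 0.0947, -0.0948], [4.6, 13.2, 0], 1],
    [[-0.0025, 0.0947, -0.0948], [4.6, 13.2, 0], 1],
    [[-0.0025, 0.0947, -0.0948], [4.6, 13.2, 0], 1],
    [[-0.0025, 0.0947, -0.0948], [4.6, 13.2, 0], 1],
    [[-0.0025, 0.0947, -0.0948], [4.6, 13.2, 0], 1],
    [[-0.0025, 0.0947, -0.0948], [4.6, 13.2, 0], 1],
    [[-0.0025, 0.0947, -0.0948], [4.6, 13.2, 0], 1],
  ],
)

```text
t: 28.6
eef_pos: [0.5255, -0.1134, 0.2819]
ee_rot: [2.429, -0.552, 2.832]
force: [-0.2, -0.3, -1.3]
width: 0.0187
```

Emit:
arm_command(
  targets=[
    [[-0.0025, 0.0947, -0.0948], [4.6, 13.2, 0], 1],
    [[-0.0025, 0.0947, -0.0948], [4.6, 13.2, 0], 1],
    [[-0.0025, 0.0947, -0.0948], [4.6, 13.2, 0], 1],
    [[-0.0025, 0.0947, -0.0948], [4.6, 13.2, -5], 1],
    [[-0.0025, 0.0947, -0.0948], [4.6, 13.2, -5], 1],
    [[-0.0025, 0.0947, -0.0948], [4.6, 13.2, -5], 1],
    [[-0.0025, 0.0947, -0.0948], [4.6, 13.2, -5], 1],
    [[0, 0, 0], [0, 0, 0], 1],
  ],
)

```text
t: 29.4
eef_pos: [0.5575, -0.0204, 0.2613]
ee_rot: [-3.132, -0.959, 1.629]
force: [0.6, 0.0, -0.4]
width: 0.0189
```

Emit:
arm_command(
  targets=[
    [[0, 0, 0], [0, 0, 0], 1],
    [[0, 0, 0], [0, 0, 0], 1],
  ],
)

```text
t: 29.6
eef_pos: [0.5574, -0.0215, 0.2622]
ee_rot: [-3.141, -0.958, 1.64]
force: [0.0, 0.5, -0.1]
width: 0.0182
```

```bash
python3 snap.py wrist w19;python3 snap.py scene s19
python3 - <<'E'
from delta import *
g=rack(-.032);h=RY+np.pi/2
P,M=place_pose(g,.165,h,AL,LL,-1)
n=delta(P,M)
E
python3 -c "
import cv2;im=cv2.imread('pics/s19.png');a=cv2.resize(im[140:260,220:380],None,fx=4,fy=4);cv2.imwrite('pics/c19.png',a)
im=cv2.imread('pics/w19.png');cv2.imwrite('pics/c20.png',cv2.resize(im[225:360,240:400],None,fx=4,fy=4))"
```

```text
29.6 [-0.125  0.448 -0.067 -0.946 -1.424 -2.612] [ 0.557423   -0.02153425  0.26215674] [-3.14111834 -0.95761986  1.63971901] [0.55396136 0.04162726 0.3187531 ] [-2.49268367e+00 -1.30233893e-03  7.00059114e-02]
29.65 [-0.125  0.448 -0.067 -0.946 -1.424 -2.613] [ 0.55742932 -0.02147912  0.26220539] [-3.14088832 -0.95767999  1.63903467] [-0.39384429 -0.56110571  0.82059579] [-2.16634842 -0.0114694  -1.00666744]
rotvec [ 0.0022 -0.0005  0.0031] shift [-0.8  1.3  2.9] n 1 per row [ 0.0022 -0.0005  0.0031] [-0.8  1.3  2.9]
```

View pics/c19.png

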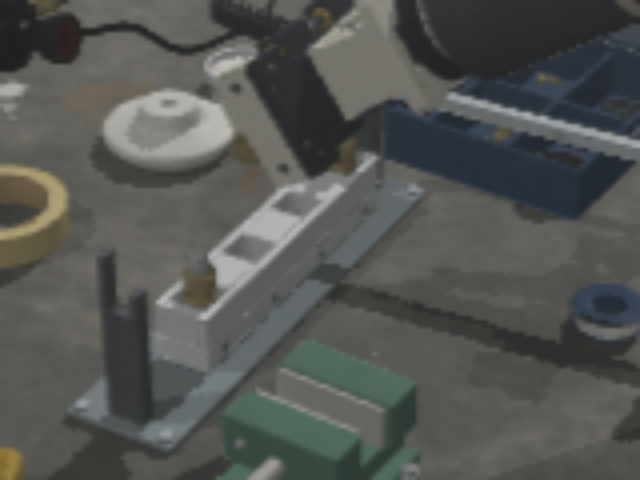

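View pics/c20.png

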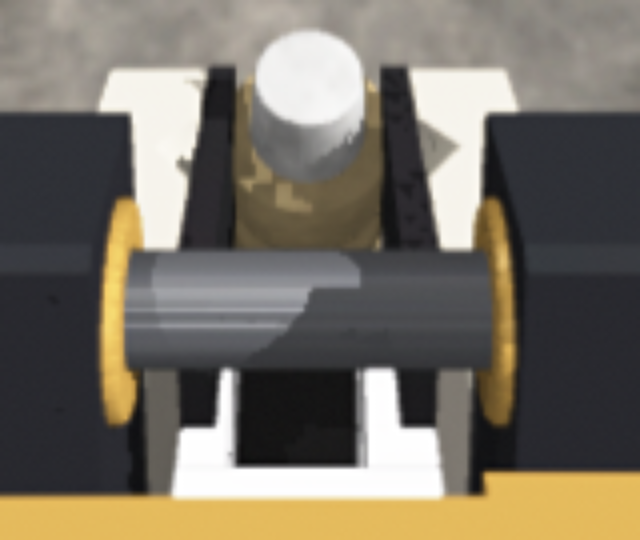

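Emit:
arm_command(
  targets=[
    [[0, 0, 0], [21, 2, 0], 1],
    [[0, 0, 0], [21, 2, 0], 1],
    [[0, 0, 0], [20, 2, 0], 1],
    [[0, 0, 0], [0, 0, 0], 1],
    [[0, 0, 0], [0, 0, 0], 1],
    [[0, 0, 0], [0, 0, 0], 1],
  ],
)

```text
t: 30.3
eef_pos: [0.6188, -0.0151, 0.262]
ee_rot: [-3.138, -0.958, 1.636]
force: [-0.1, -0.4, -0.2]
width: 0.0188
```

```bash
python3 snap.py wrist w20;python3 snap.py scene s20
python3 - <<'E'
from delta import *
g=rack(.032);h=RY+np.pi/2
P,M=place_pose(g,.165,h,AL,LL,-1)
n=delta(P,M)
E
python3 -c "
import cv2;im=cv2.imread('pics/s20.png');a=cv2.resize(im[140:260,220:380],None,fx=4,fy=4);cv2.imwrite('pics/c21.png',a)"
```

```text
30.3 [-0.104  0.518  0.061 -0.948 -1.443 -2.673] [ 0.61881862 -0.01505501  0.26202647] [-3.13811564 -0.95811835  1.63589633] [0.61551624 0.04811375 0.31866056] [-2.49213335e+00  4.23045795e-04  6.87181153e-02]
30.35 [-0.104  0.518  0.061 -0.948 -1.443 -2.673] [ 0.61879377 -0.01502748  0.26213308] [-3.13826524 -0.95810674  1.63590694] [-0.39384429 -0.56110571  0.82059579] [-2.16634842 -0.0114694  -1.00666744]
rotvec [ 0.0019 -0.0016  0.0038] shift [ 1.6 -0.5  2.9] n 1 per row [ 0.0019 -0.0016  0.0038] [ 1.6 -0.5  2.9]
```

View pics/w20.png

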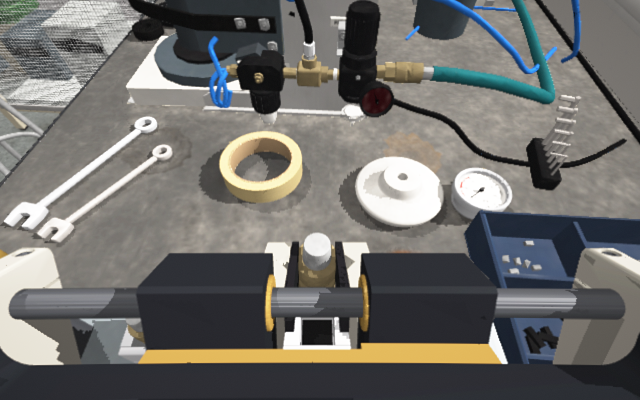

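View pics/c21.png

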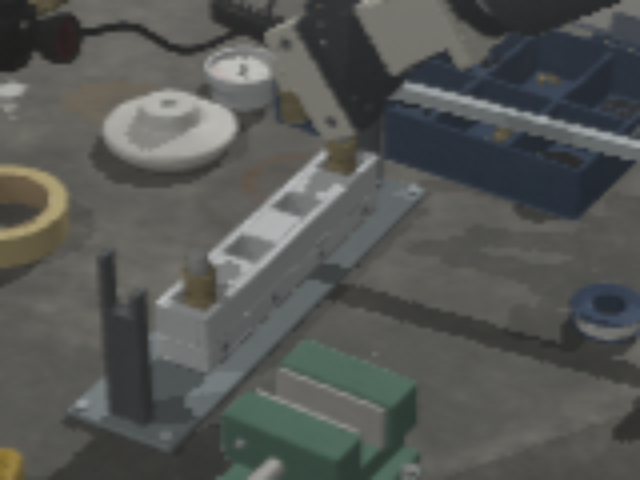

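Emit:
arm_command(
  targets=[
    [[0, 0, 0.003], [1, 0, -20], 1],
    [[0, 0, 0], [0, 0, -20], 1],
    [[0, 0, 0], [0, 0, -20], 1],
    [[0, 0, 0], [0, 0, -15], 1],
    [[0, 0, 0], [0, 0, -10], 1],
    [[0, 0, 0], [0, 0, 0], 1],
    [[0, 0, 0], [0, 0, 0], 1],
  ],
)

```text
t: 31.1
eef_pos: [0.6206, -0.0148, 0.177]
ee_rot: [-3.138, -0.958, 1.639]
force: [0.3, 0.3, -0.8]
width: 0.0191
```

Emit:
arm_command(
  targets=[
    [[0, 0, 0], [0, 0, -4], 1],
    [[0, 0, 0], [0, 0, -3], 1],
    [[0, 0, 0], [0, 0, 0], 1],
    [[0, 0, 0], [0, 0, 0], 1],
  ],
)

```text
t: 31.5
eef_pos: [0.6204, -0.0148, 0.1703]
ee_rot: [-3.139, -0.958, 1.64]
force: [0.6, -0.5, -0.4]
width: 0.019
```

Emit:
arm_command(
  targets=[
    [[0, 0, 0], [0, 0, -3], 1],
    [[0, 0, 0], [0, 0, 0], 1],
    [[0, 0, 0], [0, 0, 0], 1],
  ],
)

```text
t: 31.8
eef_pos: [0.6204, -0.0148, 0.167]
ee_rot: [-3.138, -0.958, 1.639]
force: [0.2, 0.3, -0.2]
width: 0.0184
```

Emit:
arm_command(
  targets=[
    [[0, 0, 0], [0, 0, -2], 1],
    [[0, 0, 0], [0, 0, 0], 1],
    [[0, 0, 0], [0, 0, 0], 1],
  ],
)

```text
t: 32.1
eef_pos: [0.6205, -0.0147, 0.1655]
ee_rot: [-3.14, -0.959, 1.64]
force: [0.3, -1.3, 3.3]
width: 0.0188
```

Contact at the floor height. Release and retreat.

Emit:
arm_command(
  targets=[
    [[0, 0, 0], [0, 0, 0.5], 0.7],
    [[0, 0, 0], [0, 0, 0], 0.6],
    [[0, 0, 0], [0, 0, 0], 0.6],
    [[0, 0, 0], [0, 0, 0], 0.6],
    [[0, 0, 0], [1.5, -21, 15], 0.6],
    [[0, 0, 0], [1.5, -21, 15], 0.6],
    [[0, 0, 0], [1.5, -21, 15], 0.6],
  ],
)

```text
t: 32.8
eef_pos: [0.6249, -0.0783, 0.2109]
ee_rot: [-3.138, -0.958, 1.639]
force: [0.6, -0.0, -0.7]
width: 0.0351
```

```bash
python3 snap.py wrist w21;python3 snap.py scene s21
python3 - <<'E'
from delta import *
p,m,q=cur()
P=np.array([.45,-.12,.376]);M=toolR(np.array([-1,-.1,0]),np.array([0,0,-1.]))
n=delta(P,M); print(chkpath(P,M,n))
E
python3 -c "
import cv2;im=cv2.imread('pics/s21.png');a=cv2.resize(im[140:260,220:380],None,fx=4,fy=4);cv2.imwrite('pics/c22.png',a)"
```

```text
32.8 [-0.19   0.614  0.088 -0.918 -1.466 -2.57 ] [ 0.62485917 -0.07828965  0.21086357] [-3.13756047 -0.9580647   1.63879928] [ 0.62138156 -0.01515967  0.26749537] [-2.49220447e+00  7.40411032e-04  7.20340213e-02]
32.85 [-0.194  0.612  0.091 -0.915 -1.468 -2.571] [ 0.62565316 -0.08177087  0.21349619] [ 3.13965001 -0.95513239  1.64258317] [-0.39384429 -0.56110571  0.82059579] [-2.16634842 -0.0114694  -1.00666744]
rotvec [-0.1186  1.4282 -2.7661] shift [-175.7  -39.6  163.4] n 23 per row [-0.0052  0.0621 -0.1203] [-7.6 -1.7  7.1]
1 [-0.21  0.58  0.06 -0.94 -1.42 -2.68] err 0.0000 dq 0.11
2 [-0.22  0.55  0.02 -0.96 -1.37 -2.79] err 0.0000 dq 0.11
3 [-0.23  0.51 -0.01 -0.97 -1.32 -2.9 ] err 0.0000 dq 0.11
4 [-0.23  0.48 -0.04 -0.98 -1.26 -3.02] err 0.0000 dq 0.12
5 [-0.26  0.45 -0.09 -1.03 -1.2  -3.03] err 0.0167 dq 0.06
6 [-0.29  0.43 -0.14 -1.08 -1.14 -3.03] err 0.0334 dq 0.06
7 [-0.32  0.41 -0.19 -1.14 -1.08 -3.03] err 0.0472 dq 0.06
8 [-0.34  0.39 -0.24 -1.21 -1.01 -3.03] err 0.0618 dq 0.07
9 [-0.37  0.36 -0.3  -1.29 -0.94 -3.03] err 0.0804 dq 0.07
10 [-0.39  0.34 -0.35 -1.37 -0.86 -3
[... 202 characters left out ...]
1
14 [-0.4   0.25 -0.53 -1.8  -0.42 -3.03] err 0.1661 dq 0.13
15 [-0.38  0.22 -0.55 -1.95 -0.26 -3.03] err 0.1779 dq 0.16
16 [-0.51  0.16 -0.76 -3.03 -0.   -1.9 ] err 0.1408 dq 1.13
17 [-0.54  0.15 -0.78 -3.03 -0.   -1.99] err 0.1491 dq 0.08
18 [-0.56  0.13 -0.79 -3.03 -0.   -2.07] err 0.1541 dq 0.08
19 [-0.59  0.12 -0.81 -3.03 -0.   -2.15] err 0.1557 dq 0.08
20 [-0.61  0.11 -0.83 -3.03 -0.   -2.23] err 0.1541 dq 0.08
21 [-0.64  0.1  -0.84 -3.03 -0.   -2.3 ] err 0.1492 dq 0.08
22 [-0.67  0.09 -0.86 -3.03 -0.   -2.38] err 0.1413 dq 0.08
23 [-0.69  0.08 -0.88 -3.03 -0.   -2.46] err 0.1343 dq 0.08
[-6.94413855e-01  8.26034685e-02 -8.79612013e-01 -3.03000000e+00
 -2.75730607e-28 -2.45910415e+00]
```

View pics/w21.png

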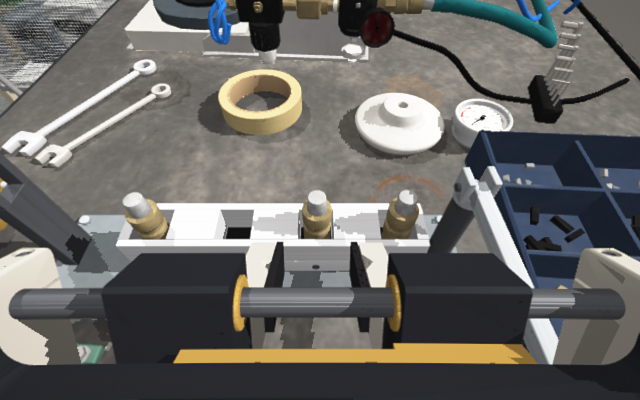

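View pics/c22.png

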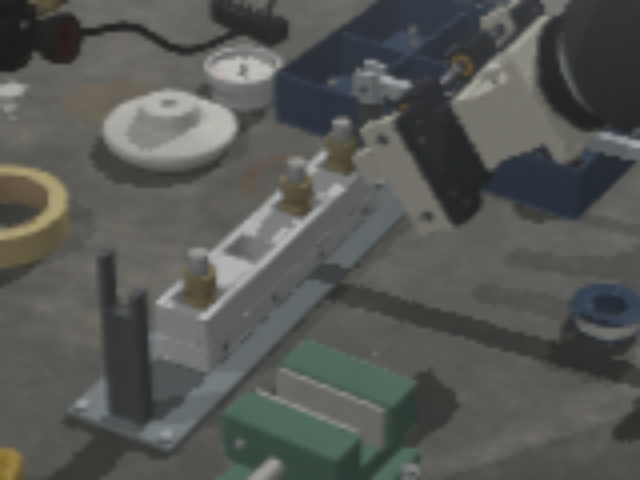

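Emit:
arm_command(
  targets=[
    [[0, 0, 0], [-25, 0, 25], 0.5],
    [[0, 0, 0], [-15, 0, 35], 0.5],
    [[-0.0533, -0.0615, 0.1108], [-6, 0, 20], 0.5],
    [[-0.0533, -0.0615, 0.1108], [-6, 0, 15], 0.45],
    [[-0.0533, -0.0615, 0.1108], [-6, 0, 10], 0.45],
    [[-0.0533, -0.0615, 0.1108], [-6, 0, 10], 0.45],
    [[-0.0533, -0.0615, 0.1108], [-6, 0, 10], 0.45],
    [[-0.0533, -0.0615, 0.1108], [-6, 0, 10], 0.45],
  ],
)

```text
t: 33.7
eef_pos: [0.5487, -0.0773, 0.3455]
ee_rot: [2.913, -0.506, 2.481]
force: [0.5, 0.0, -0.5]
width: 0.0486
```

Emit:
arm_command(
  targets=[
    [[-0.0533, -0.0615, 0.1108], [-6, 0, 10], 0.45],
    [[-0.0533, -0.0615, 0.1108], [-6, 0, 10], 0.45],
    [[-0.0533, -0.0615, 0.1108], [-6, 0, 5], 0.45],
    [[-0.0533, -0.0615, 0.1108], [-6, 0, 3], 0.45],
    [[-0.0533, -0.0615, 0.1108], [-6, 0, 0], 0.45],
    [[-0.0533, -0.0615, 0.1108], [-6, 0, 0], 0.45],
    [[-0.0533, -0.0615, 0.1108], [-6, 0, 0], 0.45],
    [[0, 0, 0], [0, 0, 0], 0.45],
  ],
)

```text
t: 34.5
eef_pos: [0.5052, -0.0771, 0.3733]
ee_rot: [-3.139, 0.001, -3.066]
force: [-0.2, -0.7, -0.4]
width: 0.0484
```

Emit:
arm_command(
  targets=[
    [[0, 0, 0.1331], [-6, -3, 0], 0.45],
    [[0, 0, 0.1331], [-6, -3, 0], 0.45],
    [[0, 0, 0.1331], [-6, -3, 0], 0.45],
    [[0, 0, 0.1331], [-6, -3, 0], 0.45],
    [[0, 0, 0.1331], [-6, -3, 0], 0.45],
    [[0, 0, 0.1331], [-6, -3, 0], 0.45],
    [[0, 0, 0.1331], [-6, -3, 0], 0.45],
    [[0, 0, 0.1331], [-6, -3, 0], 0.45],
  ],
)

```text
t: 35.3
eef_pos: [0.4589, -0.1017, 0.3733]
ee_rot: [3.141, 0.002, -2.003]
force: [-0.2, -0.7, 0.2]
width: 0.0479
```

Emit:
arm_command(
  targets=[
    [[0, 0, 0.1331], [-6, -3, 0], 0.45],
    [[0, 0, 0.1331], [-6, -3, 0], 0.45],
    [[0, 0, 0.1331], [-6, -3, 0], 0.45],
    [[0, 0, 0.1331], [-6, -3, 0], 0.45],
    [[0, 0, 0], [0, 0, 0], 0.45],
    [[0, 0, 0], [0, 0, 0], 0.45],
  ],
)

```text
t: 35.9
eef_pos: [0.4352, -0.1137, 0.3736]
ee_rot: [-3.141, 0.002, -1.479]
force: [-0.1, 0.7, -0.4]
width: 0.0479
```

```bash
python3 snap.py wrist w22
```

```text
35.9 [ 0.184  0.004 -0.506 -0.002 -1.059 -0.091] [ 0.43524414 -0.113695    0.37356904] [-3.14052576e+00  1.90955680e-03 -1.47871505e+00] [ 0.44378297 -0.19642166  0.35397746] [ 2.83174512e+00  2.58334718e-03 -3.04878537e+00]
```

View pics/w22.png

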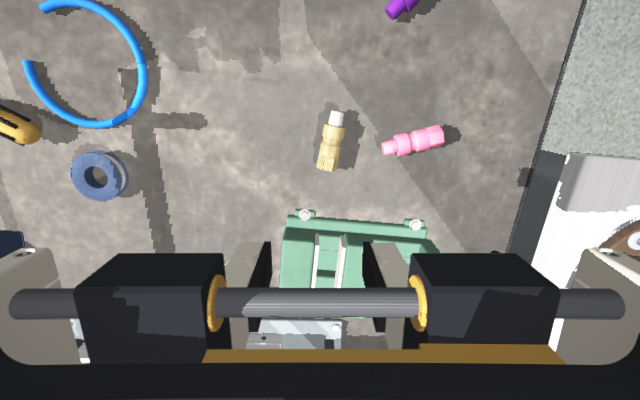

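Run:
```python
from wc import load as L2, meas
from h import *
im,d,p=L2('w22')
cv2.imwrite('pics/c23.png',cv2.resize(im[90:190,290:460,::-1],None,fx=4.5,fy=4.5,interpolation=cv2.INTER_CUBIC))
meas('w22',(331,140),40)
for uv in [(336,113),(327,171),(383,149),(320,168),(337,168),(322,130)]: print(uv,onplane(p,[uv],.01)[0])
```

```text
w22 [337.4479638  146.42081448] 221 foot [ 0.4213 -0.1234] ang -93.9 brasslen 44.7 w 11.5 plugdir -73.7 plugdist 0.0496 plugend 0.0591 top 0.0207
(336, 113) [ 0.42340148 -0.18080757  0.01      ]
(327, 171) [ 0.42632601 -0.12033396  0.01      ]
(383, 149) [ 0.3703958  -0.14914318  0.01      ]
(320, 168) [ 0.43409752 -0.12288835  0.01      ]
(337, 168) [ 0.41603973 -0.12457627  0.01      ]
(322, 130) [ 0.4358669  -0.16269073  0.01      ]
```

View pics/c23.png

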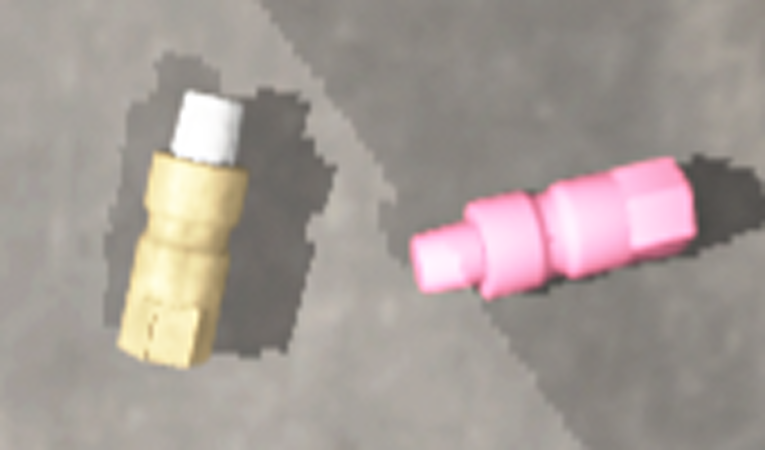

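Run:
```python
from delta import *
f=np.array([.4270,-.1235]);a=np.radians(-94.7);g=f+.040*np.array([np.cos(a),np.sin(a)])
P,M=grasp_pose(g,a,AL,LL,-1); pre=P-M[:,2]*.07
n=delta(pre,M); print(chkpath(pre,M,n)); delta(P,M,pre,M); print(P)
```

```text
rotvec [ 0.61    0.0044 -0.1691] shift [ -23.1 -189.5 -163.2] n 6 per row [ 0.1017  0.0007 -0.0282] [ -3.8 -31.6 -27.2]
1 [ 0.06  0.05 -0.48 -0.12 -1.04  0.07] err 0.0000 dq 0.16
2 [-0.07  0.12 -0.44 -0.24 -1.04  0.23] err 0.0000 dq 0.16
3 [-0.2   0.19 -0.39 -0.35 -1.07  0.38] err 0.0000 dq 0.15
4 [-0.32  0.27 -0.34 -0.44 -1.12  0.52] err 0.0000 dq 0.14
5 [-0.43  0.35 -0.28 -0.52 -1.18  0.63] err 0.0000 dq 0.11
6 [-0.52  0.44 -0.22 -0.58 -1.25  0.72] err 0.0000 dq 0.10
[-0.52258141  0.4419127  -0.22317487 -0.5779028  -1.25238385  0.72364049]
rotvec [0. 0. 0.] shift [  3.3  40.  -57.3] n 2 per row [0. 0. 0.] [  1.6  20.  -28.7]
[ 0.41552131 -0.26311802  0.15294203]
```

Emit:
arm_command(
  targets=[
    [[0.0763, 0.0006, -0.0211], [-2.9, -23.7, -20.4], 0.6],
    [[0.0763, 0.0006, -0.0211], [-2.9, -23.7, -20.4], 0.6],
    [[0.0763, 0.0006, -0.0211], [-2.9, -23.7, -20.4], 0.6],
    [[0.0763, 0.0006, -0.0211], [-2.9, -23.7, -20.4], 0.6],
    [[0.0763, 0.0006, -0.0211], [-2.9, -23.7, -20.4], 0.6],
    [[0.0763, 0.0006, -0.0211], [-2.9, -23.7, -20.4], 0.6],
    [[0.0763, 0.0006, -0.0211], [-2.9, -23.7, -20.4], 0.6],
    [[0.0763, 0.0006, -0.0211], [-2.9, -23.7, -20.4], 0.6],
  ],
)

```text
t: 36.75
eef_pos: [0.4123, -0.3046, 0.2093]
ee_rot: [-3.139, 0.614, -1.651]
force: [0.4, 0.2, -0.3]
width: 0.035
```

Emit:
arm_command(
  targets=[
    [[0, 0, 0], [0, 0, 0], 0.6],
    [[0, 0, 0], [0, 0, 0], 0.6],
    [[0, 0, 0], [0, 0, 0], 0.6],
  ],
)

```text
t: 37.05
eef_pos: [0.4121, -0.303, 0.2108]
ee_rot: [-3.138, 0.61, -1.647]
force: [0.2, 0.7, -0.7]
width: 0.035
```

```bash
python3 - <<'E'
from delta import *
f=np.array([.4270,-.1235]);a=np.radians(-94.7);g=f+.040*np.array([np.cos(a),np.sin(a)])
P,M=grasp_pose(g,a,AL,LL,-1); delta(P,M)
E
python3 snap.py wrist w23
```

```text
rotvec [ 0.0013  0.0026 -0.0038] shift [  3.4  39.9 -57.9] n 2 per row [ 0.0007  0.0013 -0.0019] [  1.7  19.9 -28.9]
37.05 [-0.522  0.441 -0.224 -0.577 -1.252  0.727] [ 0.41212261 -0.30299122  0.21080672] [-3.13826869  0.60974465 -1.64710534] [ 0.40883263 -0.35963888  0.14767022] [2.22362658 0.00432732 3.0641248 ]
```

View pics/w23.png

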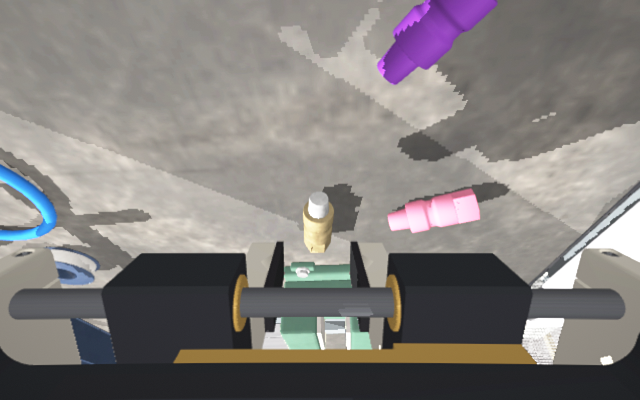

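Emit:
arm_command(
  targets=[
    [[0, 0, 0], [1.3, 16, -23], 0.63],
    [[0, 0, 0], [1.2, 14, -20], 0.63],
    [[0, 0, 0], [0.8, 9.7, -13.5], 0.63],
    [[0, 0, 0], [0, 0, 0], 0.63],
    [[0, 0, 0], [0, 0, 0], 0.63],
  ],
)

```text
t: 37.6
eef_pos: [0.4156, -0.2633, 0.1551]
ee_rot: [-3.136, 0.609, -1.644]
force: [0.6, 0.0, 1.5]
width: 0.0324
```

```bash
python3 - <<'E'
from delta import *
f=np.array([.4270,-.1235]);a=np.radians(-94.7);g=f+.040*np.array([np.cos(a),np.sin(a)])
P,M=grasp_pose(g,a,AL,LL,-1); delta(P,M)
E
python3 snap.py wrist w24
```

```text
rotvec [ 0.0018  0.0041 -0.0063] shift [-0.1  0.2 -2.1] n 1 per row [ 0.0018  0.0041 -0.0063] [-0.1  0.2 -2.1]
37.6 [-0.465  0.496 -0.294 -0.629 -1.124  0.769] [ 0.41562469 -0.263271    0.15508922] [-3.13648757  0.60940691 -1.64359486] [ 0.41259106 -0.31996156  0.09200793] [2.22397176 0.00583358 3.0665897 ]
```

View pics/w24.png

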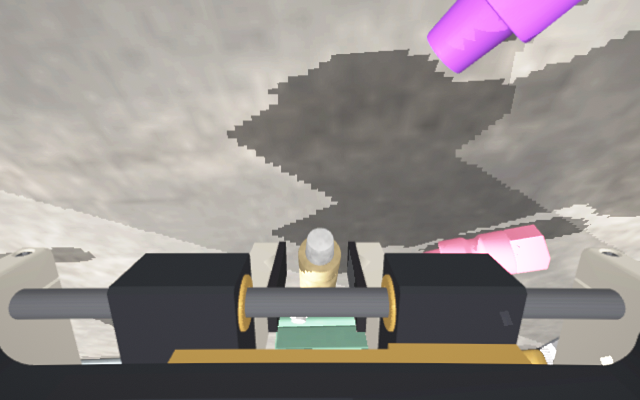

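Emit:
arm_command(
  targets=[
    [[0, 0, 0], [0, 0, -1], 1],
    [[0, 0, 0], [0, 0, 0], 1],
    [[0, 0, 0], [0, 0, 0], 1],
    [[0, 0, 0], [0, 0, 0], 1],
    [[0, 0, 0], [0, 0, 0], 1],
    [[0, 0, 0], [0, 0, 0], 1],
  ],
)

```text
t: 38.25
eef_pos: [0.4151, -0.2641, 0.1534]
ee_rot: [-3.137, 0.61, -1.646]
force: [-0.1, -0.9, 6.6]
width: 0.0188
```

Emit:
arm_command(
  targets=[
    [[0, 0, 0], [0, 0, 20], 1],
    [[0, 0, 0], [0, 0, 30], 1],
    [[0, 0, 0], [0, 0, 40], 1],
    [[0, 0, 0], [10, 0, 40], 1],
    [[0, 0, 0], [20, 0, 0], 1],
    [[0, 0, 0], [0, 0, 0], 1],
  ],
)

```text
t: 38.85
eef_pos: [0.4466, -0.2639, 0.2843]
ee_rot: [-3.133, 0.609, -1.644]
force: [-0.9, 0.5, -1.7]
width: 0.0187
```

```bash
python3 snap.py wrist w25;python3 - <<'E'
from delta import *
g=rack(-.032);h=RY+np.pi/2
P,M=place_pose(g,.165,h,AL,LL,-1); print(P)
n=delta(P,M); q=chkpath(P,M,n)
E
```

```text
38.85 [-0.433  0.34  -0.166 -0.586 -1.34   0.576] [ 0.44662481 -0.26391884  0.28425568] [-3.13323962  0.6089982  -1.64386796] [ 0.44363325 -0.32062328  0.22118703] [2.22438471 0.00846764 3.06456515]
[ 0.55660188 -0.02006413  0.26508909]
rotvec [ 0.0109  2.151  -2.1468] shift [111.1 243.6 -18. ] n 22 per row [ 0.0005  0.0978 -0.0976] [ 5.1 11.1 -0.8]
1 [-0.41  0.34 -0.17 -0.58 -1.34  0.42] err 0.0000 dq 0.16
2 [-0.38  0.34 -0.17 -0.57 -1.35  0.26] err 0.0000 dq 0.16
3 [-0.35  0.35 -0.17 -0.57 -1.35  0.1 ] err 0.0000 dq 0.16
4 [-0.33  0.35 -0.17 -0.57 -1.37 -0.05] err 0.0000 dq 0.15
5 [-0.31  0.36 -0.16 -0.57 -1.38 -0.2 ] err 0.0000 dq 0.15
6 [-0.29  0.37 -0.16 -0.58 -1.4  -0.35] err 0.0000 dq 0.15
7 [-0.27  0.37 -0.15 -0.59 -1.41 -0.5 ] err 0.0000 dq 0.15
8 [-0.26  0.38 -0.14 -0.6  -1.43 -0.65] err 0.0000 dq 0.15
9 [-0.24  0.39 -0.13 -0.62 -1.45 -0.79] err 0.0000 dq 0.15
10 [-0.23  0.4  -0.12 -0.63 -1.46 -0.94] err 0.0000 dq 0.14
11 [-0.22  0.4  -0.11 -0.66 -1.48 -1.08] err 0.0000 dq 0.14
12 [-0.21  0.41 -0.11 -0.68 -1.49 -1.22] err 0.0000 dq 0.14
13 [-0.2   0.42 -0.1  -0.7  -1.5  -1.36] err 0.0000 dq 0.14
14 [-0.19  0.43 -0.09 -0.73 -1.5  -1.5 ] err 0.0000 dq 0.14
15 [-0.18  0.43 -0.08 -0.76 -1.51 -1.64] err 0.0000 dq 0.14
16 [-0.17  0.44 -0.08 -0.79 -1.51 -1.78] err 0.0000 dq 0.14
17 [-0.17  0.44 -0.07 -0.81 -1.5  -1.92] err 0.0000 dq 0.14
18 [-0.16  0.44 -0.07 -0.84 -1.5  -2.06] err 0.0000 dq 0.14
19 [-0.15  0.44 -0.07 -0.87 -1.49 -2.2 ] err 0.0000 dq 0.14
20 [-0.14  0.44 -0.07 -0.9  -1.47 -2.34] err 0.0000 dq 0.14
21 [-0.13  0.44 -0.07 -0.92 -1.45 -2.48] err 0.0000 dq 0.14
22 [-0.12  0.44 -0.07 -0.95 -1.43 -2.62] err 0.0000 dq 0.14
```

View pics/w25.png

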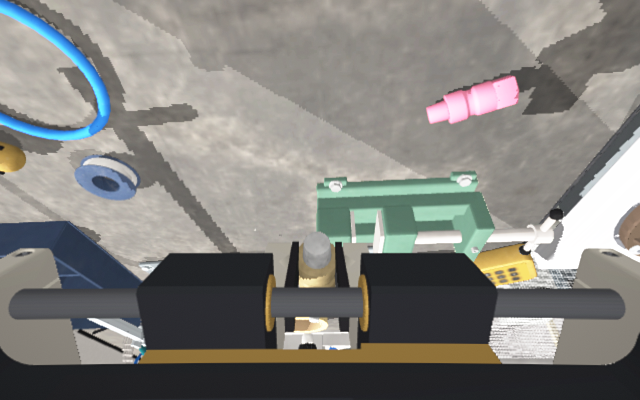

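Emit:
arm_command(
  targets=[
    [[0.0005, 0.0978, -0.0976], [5.1, 11.1, 0], 1],
    [[0.0005, 0.0978, -0.0976], [5.1, 11.1, 0], 1],
    [[0.0005, 0.0978, -0.0976], [5.1, 11.1, 0], 1],
    [[0.0005, 0.0978, -0.0976], [5.1, 11.1, 0], 1],
    [[0.0005, 0.0978, -0.0976], [5.1, 11.1, 0], 1],
    [[0.0005, 0.0978, -0.0976], [5.1, 11.1, 0], 1],
    [[0.0005, 0.0978, -0.0976], [5.1, 11.1, 0], 1],
    [[0.0005, 0.0978, -0.0976], [5.1, 11.1, 0], 1],
  ],
)

```text
t: 39.7
eef_pos: [0.4852, -0.1744, 0.2818]
ee_rot: [2.475, 0.148, -2.737]
force: [0.5, 0.4, -0.7]
width: 0.0186
```

Emit:
arm_command(
  targets=[
    [[0.0005, 0.0978, -0.0976], [5.1, 11.1, 0], 1],
    [[0.0005, 0.0978, -0.0976], [5.1, 11.1, 0], 1],
    [[0.0005, 0.0978, -0.0976], [5.1, 11.1, 0], 1],
    [[0.0005, 0.0978, -0.0976], [5.1, 11.1, 0], 1],
    [[0.0005, 0.0978, -0.0976], [5.1, 11.1, 0], 1],
    [[0.0005, 0.0978, -0.0976], [5.1, 11.1, 0], 1],
    [[0.0005, 0.0978, -0.0976], [5.1, 11.1, 0], 1],
    [[0.0005, 0.0978, -0.0976], [5.1, 11.1, 0], 1],
  ],
)

```text
t: 40.5
eef_pos: [0.5261, -0.0858, 0.2817]
ee_rot: [2.478, -0.614, 2.724]
force: [-0.1, 0.2, -0.5]
width: 0.0186
```

Emit:
arm_command(
  targets=[
    [[0.0005, 0.0978, -0.0976], [5.1, 11.1, 0], 1],
    [[0.0005, 0.0978, -0.0976], [5.1, 11.1, 0], 1],
    [[0.0005, 0.0978, -0.0976], [5.1, 11.1, -5], 1],
    [[0.0005, 0.0978, -0.0976], [5.1, 11.1, -5], 1],
    [[0.0005, 0.0978, -0.0976], [5.1, 11.1, -4], 1],
    [[0.0005, 0.0978, -0.0976], [5.1, 11.1, -4], 1],
    [[0, 0, 0], [0, 0, 0], 1],
    [[0, 0, 0], [0, 0, 0], 1],
  ],
)

```text
t: 41.3
eef_pos: [0.5566, -0.0199, 0.2641]
ee_rot: [3.141, -0.959, 1.643]
force: [-0.5, -0.6, -0.9]
width: 0.0189
```

Emit:
arm_command(
  targets=[
    [[0, 0, 0], [0, 0, 0], 1],
    [[0, 0, 0], [0, 0, 0], 1],
  ],
)

```text
t: 41.5
eef_pos: [0.557, -0.0199, 0.2649]
ee_rot: [3.141, -0.959, 1.642]
force: [0.2, -1.0, -1.0]
width: 0.0189
```

```bash
python3 snap.py wrist w26
python3 - <<'E'
from delta import *
g=rack(-.032);h=RY+np.pi/2
P,M=place_pose(g,.165,h,AL,LL,-1)
n=delta(P,M)
E
```

```text
41.5 [-0.123  0.444 -0.067 -0.947 -1.427 -2.615] [ 0.55704127 -0.01993245  0.26486718] [ 3.14072295 -0.95936047  1.64232816] [0.55343961 0.04312704 0.32159843] [-2.49091471e+00 -2.09077611e-03  7.15071666e-02]
rotvec [0.0005 0.0004 0.0011] shift [-0.5 -0.2  0.1] n 1 per row [0.0005 0.0004 0.0011] [-0.5 -0.2  0.1]
```

View pics/w26.png

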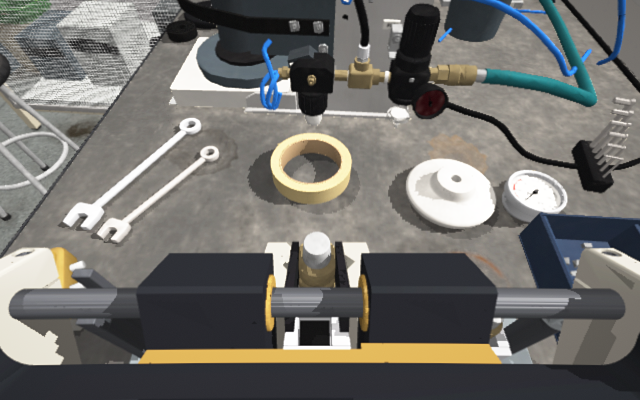

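Emit:
arm_command(
  targets=[
    [[0, 0, 0], [-0.5, 0, -20], 1],
    [[0, 0, 0], [0, 0, -20], 1],
    [[0, 0, 0], [0, 0, -20], 1],
    [[0, 0, 0], [0, 0, -18], 1],
    [[0, 0, 0], [0, 0, -12], 1],
    [[0, 0, 0], [0, 0, -4], 1],
    [[0, 0, 0], [0, 0, 0], 1],
    [[0, 0, 0], [0, 0, 0], 1],
  ],
)

```text
t: 42.35
eef_pos: [0.557, -0.0195, 0.1715]
ee_rot: [3.141, -0.959, 1.641]
force: [0.3, -0.6, -0.1]
width: 0.0184
```

Emit:
arm_command(
  targets=[
    [[0, 0, 0], [0, 0, -3], 1],
    [[0, 0, 0], [0, 0, 0], 1],
    [[0, 0, 0], [0, 0, 0], 1],
  ],
)

```text
t: 42.65
eef_pos: [0.5567, -0.0195, 0.1682]
ee_rot: [-3.142, -0.96, 1.641]
force: [-0.0, -0.5, -1.2]
width: 0.0188
```

Emit:
arm_command(
  targets=[
    [[0, 0, 0], [0, 0, -2], 1],
    [[0, 0, 0], [0, 0, 0], 1],
    [[0, 0, 0], [0, 0, 0], 1],
  ],
)

```text
t: 42.95
eef_pos: [0.5569, -0.0194, 0.1664]
ee_rot: [3.141, -0.96, 1.641]
force: [-0.1, -0.2, 5.2]
width: 0.0185
```

Emit:
arm_command(
  targets=[
    [[0, 0, 0], [0, 0, 0.5], 0.7],
    [[0, 0, 0], [0, 0, 0], 0.6],
    [[0, 0, 0], [0, 0, 0], 0.6],
    [[0, 0, 0], [0, 0, 0], 0.6],
    [[0, 0, 0], [1.5, -21, 15], 0.6],
    [[0, 0, 0], [1.5, -21, 15], 0.6],
    [[0, 0, 0], [1.5, -21, 15], 0.6],
    [[0, 0, 0], [0, -20, 35], 0.5],
  ],
)

```text
t: 43.75
eef_pos: [0.5605, -0.1031, 0.2445]
ee_rot: [-3.132, -0.961, 1.632]
force: [0.7, -0.8, -0.2]
width: 0.0388
```

Emit:
arm_command(
  targets=[
    [[0, 0, 0], [0, 0, 10], 0.5],
    [[0, 0, 0], [0, 0, 0], 0.4],
    [[0, 0, 0], [0, 0, 0], 0.4],
    [[0, 0, 0], [0, 0, 0], 0.4],
  ],
)

```text
t: 44.15
eef_pos: [0.5608, -0.1018, 0.2552]
ee_rot: [-3.137, -0.961, 1.637]
force: [0.0, 0.7, 0.2]
width: 0.0524
```

```bash
python3 snap.py wrist w27;python3 snap.py scene s27; python3 -c "
import cv2;im=cv2.imread('pics/s27.png');a=cv2.resize(im[140:260,220:380],None,fx=4,fy=4);cv2.imwrite('pics/c27.png',a)"
```

```text
44.15 [-0.243  0.5   -0.011 -0.896 -1.512 -2.555] [ 0.56081463 -0.10179653  0.25518141] [-3.13721316 -0.960511    1.63749816] [ 0.55741288 -0.038784    0.31197079] [-2.48973385e+00  9.50415925e-04  7.10468224e-02]
44.2 [-0.243  0.5   -0.011 -0.896 -1.512 -2.555] [ 0.56087245 -0.10182706  0.25512974] [-3.13688606 -0.96052421  1.63733014] [-0.39384429 -0.56110571  0.82059579] [-2.16634842 -0.0114694  -1.00666744]
```

View pics/w27.png

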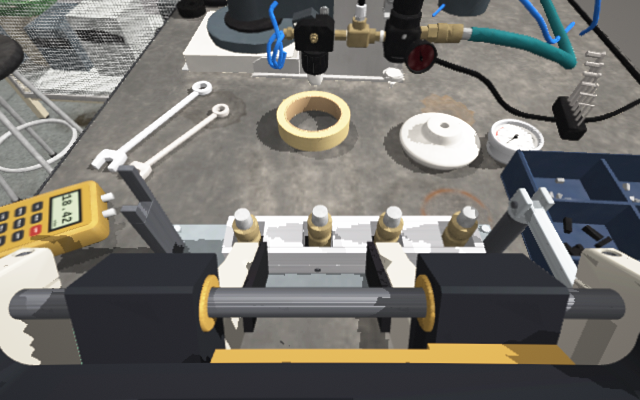

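View pics/c27.png

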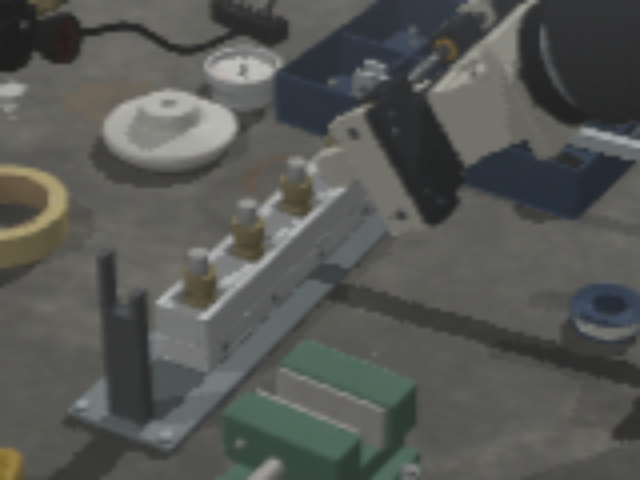

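Run:
```python
from wc import load as L2
from h import *
import kin
im,d,p=L2('w27')
c,s=np.cos(kin.RY),np.sin(kin.RY)
for uv in [(242,213),(320,211),(392,212),(466,212)]:
    P=withdepth(p,[uv],d)[0]; r=(P[:2]-kin.RO)@np.array([[c,-s],[s,c]]); print(uv,np.round(P,4),np.round(r,4))
from delta import *
# route to knob: vertical, jaw perpendicular to bar at open (yaw -1.465)
M=E('xyz',[np.pi,0,-1.467]); P=np.array([.7467,-.1362,.40])
n=delta(P,M)
p0,m,q=cur()
```

```text
(242, 213) [0.4829 0.1165 0.0842] [-0.0958 -0.0015]
(320, 211) [0.5487 0.1227 0.0849] [-0.0297 -0.    ]
(392, 212) [0.6095 0.1259 0.0849] [ 0.0312 -0.0011]
(466, 212) [0.6723 0.1315 0.0834] [ 0.0942 -0.    ]
rotvec [-0.1286  1.4315 -2.7589] shift [185.7 -34.3 144.8] n 23 per row [-0.0056  0.0622 -0.12  ] [ 8.1 -1.5  6.3]
```

Emit:
arm_command(
  targets=[
    [[0, 0, 0], [-10, 0, 35], 0.3],
    [[0, 0, 0], [0, 0, 35], 0.3],
    [[-0.0533, -0.0615, 0.1108], [0, 0, 20], 0.3],
    [[-0.0533, -0.0615, 0.1108], [0, 0, 15], 0.3],
    [[-0.0533, -0.0615, 0.1108], [0, 0, 10], 0.3],
    [[-0.0533, -0.0615, 0.1108], [0, 0, 10], 0.3],
    [[-0.0533, -0.0615, 0.1108], [0, 0, 10], 0.3],
    [[-0.0533, -0.0615, 0.1108], [0, 0, 10], 0.3],
  ],
)

```text
t: 45.05
eef_pos: [0.5514, -0.1021, 0.401]
ee_rot: [2.912, -0.508, 2.482]
force: [0.5, -0.4, -0.1]
width: 0.0614
```

Emit:
arm_command(
  targets=[
    [[-0.0533, -0.0615, 0.1108], [0, 0, 0], 0.3],
    [[-0.0533, -0.0615, 0.1108], [0, 0, 0], 0.3],
    [[-0.0533, -0.0615, 0.1108], [0, 0, 0], 0.3],
    [[-0.0533, -0.0615, 0.1108], [0, 0, 0], 0.3],
    [[-0.0533, -0.0615, 0.1108], [0, 0, 0], 0.3],
    [[-0.0533, -0.0615, 0.1108], [0, 0, 0], 0.3],
    [[-0.0533, -0.0615, 0.1108], [0, 0, 0], 0.3],
    [[0, 0, 0], [0, 0, 0], 0.3],
  ],
)

```text
t: 45.85
eef_pos: [0.5504, -0.1016, 0.4008]
ee_rot: [-3.14, -0.001, -3.066]
force: [0.7, 1.0, 0.3]
width: 0.0615
```

Emit:
arm_command(
  targets=[
    [[0, 0, 0.1331], [13, -3, 0], 0.3],
    [[0, 0, 0.1331], [13, -3, 0], 0.3],
    [[0, 0, 0.1331], [13, -3, 0], 0.3],
    [[0, 0, 0.1331], [13, -3, 0], 0.3],
    [[0, 0, 0.1331], [13, -3, 0], 0.3],
    [[0, 0, 0.1331], [13, -3, 0], 0.3],
    [[0, 0, 0.1331], [13, -3, 0], 0.3],
    [[0, 0, 0.1331], [13, -3, 0], 0.3],
  ],
)

```text
t: 46.65
eef_pos: [0.6558, -0.1266, 0.4004]
ee_rot: [3.138, -0.0, -2.003]
force: [-0.2, 0.0, 1.1]
width: 0.061
```

Emit:
arm_command(
  targets=[
    [[0, 0, 0.1331], [13, -3, 0], 0.3],
    [[0, 0, 0.1331], [13, -3, 0], 0.3],
    [[0, 0, 0.1331], [13, -3, 0], 0.3],
    [[0, 0, 0.1331], [13, -3, 0], 0.3],
    [[0, 0, 0], [0, 0, 0], 0.3],
    [[0, 0, 0], [0, 0, 0], 0.3],
  ],
)

```text
t: 47.25
eef_pos: [0.7072, -0.1385, 0.4001]
ee_rot: [3.139, 0.001, -1.478]
force: [-0.1, 0.7, -0.4]
width: 0.0613
```

```bash
python3 snap.py wrist w28;python3 snap.py scene s28
python3 - <<'E'
from delta import *
M=E('xyz',[np.pi,0,-1.467]); P=np.array([.7467,-.1362,.40])
n=delta(P,M)
E
```

```text
47.25 [ 7.600e-02  4.370e-01  1.220e-01 -1.000e-03 -1.258e+00  1.700e-02] [ 0.70723308 -0.13853611  0.40014146] [ 3.13921656e+00  8.46661340e-04 -1.47787791e+00] [ 0.71577424 -0.22130297  0.38062859] [ 2.83280935e+00 -8.52665265e-04 -3.04793940e+00]
47.3 [ 7.600e-02  4.360e-01  1.210e-01 -1.000e-03 -1.258e+00  1.800e-02] [ 0.70698414 -0.13849426  0.40057371] [ 3.13987320e+00  5.13616693e-04 -1.47719799e+00] [-0.39384429 -0.56110571  0.82059579] [-2.16634842 -0.0114694  -1.00666744]
rotvec [-0.0001 -0.0011  0.0092] shift [39.9  2.2 -1. ] n 1 per row [-0.0001 -0.0011  0.0092] [39.9  2.2 -1. ]
```

View pics/w28.png

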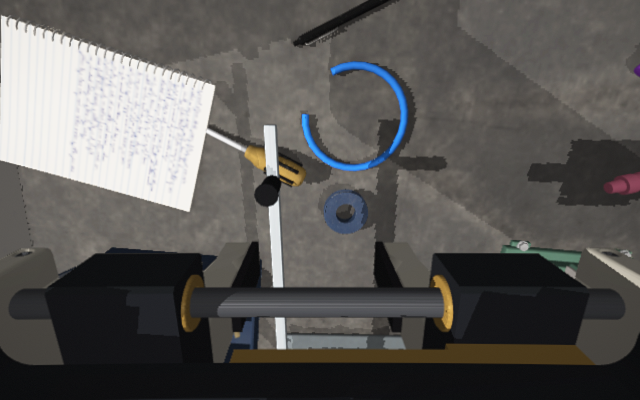

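View pics/s28.png

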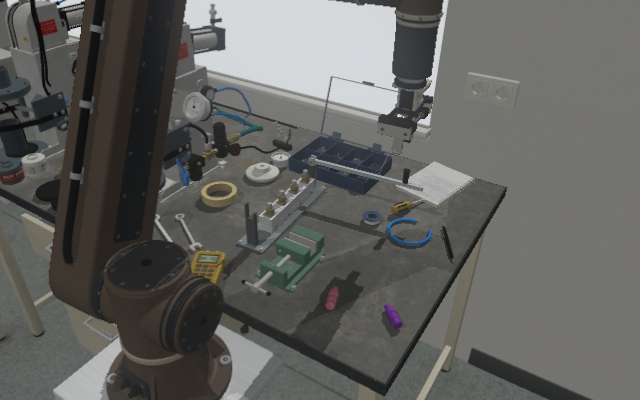

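Run:
```python
from wc import load as L2
from h import *
import kin
im,d,p=L2('w28')
for uv in [(265,195),(268,183),(266,190)]: print(onplane(p,[uv],.14)[0],withdepth(p,[uv],d))
b=[onplane(p,[uv],.101)[0] for uv in [(269.5,128),(281,345)]]; print(b,np.degrees(np.arctan2(*(b[0]-b[1])[1::-1])))
cv2.imwrite('pics/c28.png',cv2.resize(im[110:260,220:340,::-1],None,fx=4,fy=4,interpolation=cv2.INTER_CUBIC))
```

```text
[ 0.74804091 -0.14533451  0.14      ] [[ 0.74822524 -0.14490054  0.1386254 ]]
[ 0.74621787 -0.15503084  0.14      ] [[ 0.74754626 -0.1521391   0.12950032]]
[ 0.74746589 -0.14938407  0.14      ] [[ 0.74782227 -0.14857533  0.13729408]]
[array([ 0.75217866, -0.19178421,  0.101     ]), array([0.72909145, 0.02769834, 0.101     ])] -83.99518146148709
```

View pics/c28.png

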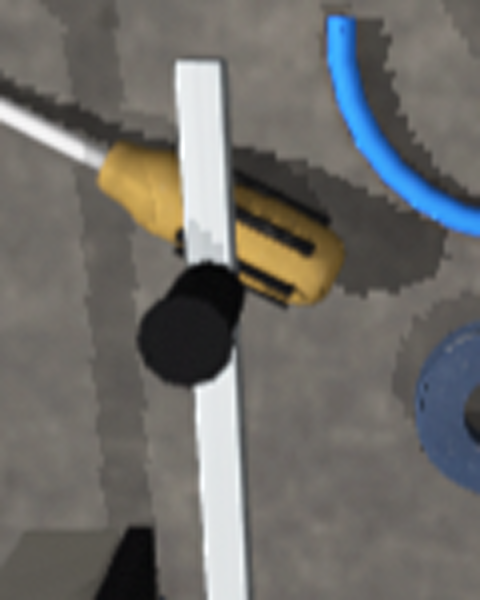

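Emit:
arm_command(
  targets=[
    [[0, 0, 0.009], [40, -5, 0], 0.4],
    [[0, 0, 0], [0, 0, -30], 0.4],
    [[0, 0, 0], [0, 0, -30], 0.4],
    [[0, 0, 0], [0, 0, -30], 0.4],
    [[0, 0, 0], [0, 0, -23], 0.4],
    [[0, 0, 0], [0, 0, 0], 0.4],
    [[0, 0, 0], [0, 0, 0], 0.4],
  ],
)

```text
t: 48.05
eef_pos: [0.7472, -0.1434, 0.2891]
ee_rot: [3.141, -0.001, -1.464]
force: [0.2, 0.7, 0.5]
width: 0.0528
```

```bash
python3 snap.py wrist w29;python3 snap.py scene s29;python3 -c "
import cv2;im=cv2.imread('pics/s29.png');a=cv2.resize(im[120:240,340:480],None,fx=4,fy=4);cv2.imwrite('pics/c29.png',a)"
```

```text
48.05 [ 6.500e-02  5.720e-01  8.800e-02  1.000e-03 -1.087e+00  4.000e-02] [ 0.74718244 -0.143425    0.28906443] [ 3.14145882e+00 -9.11539732e-04 -1.46445812e+00] [ 0.7568857  -0.22611911  0.26974025] [ 2.83462402e+00  1.48148626e-03 -3.03457307e+00]
48.1 [ 6.500e-02  5.710e-01  8.900e-02  1.000e-03 -1.087e+00  4.100e-02] [ 0.74758069 -0.14344795  0.29026977] [-3.13950556e+00 -1.21315527e-03 -1.46408404e+00] [-0.39384429 -0.56110571  0.82059579] [-2.16634842 -0.0114694  -1.00666744]
```

View pics/w29.png

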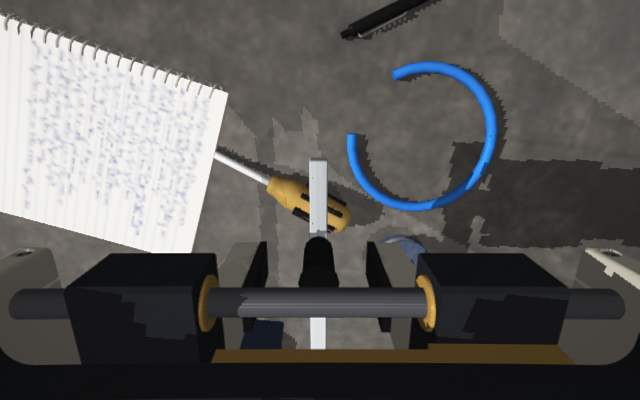

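View pics/c29.png

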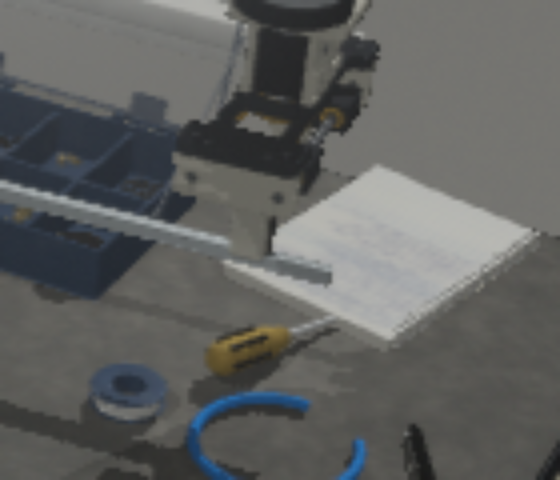

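Emit:
arm_command(
  targets=[
    [[0, 0, 0], [0, 0, -2], 0.6],
    [[0, 0, 0], [0, 0, 0], 1],
    [[0, 0, 0], [0, 0, 0], 1],
    [[0, 0, 0], [0, 0, 0], 1],
    [[0, 0, 0], [0, 0, 0], 1],
    [[0, 0, 0], [0, 0, 0], 1],
    [[0, 0, 0], [0, 0, 0], 1],
    [[0, 0, 0], [0, 0, 0], 1],
  ],
  squeeze=25,
)

```text
t: 48.95
eef_pos: [0.7472, -0.1435, 0.2863]
ee_rot: [-3.142, -0.001, -1.464]
force: [0.7, -1.0, -0.1]
width: 0.0154
```

Emit:
arm_command(
  targets=[
    [[0, 0, 0], [0, 1, 7], 1],
    [[0, 0, 0], [0, 1, 7], 1],
    [[0, 0, 0], [0, 1, 7], 1],
    [[0, 0, 0], [0, 1, 7], 1],
    [[0, 0, 0], [0, 2, 7], 1],
    [[0, 0, 0], [0, 2, 8], 1],
    [[0, 0, 0], [0, 0, 0], 1],
    [[0, 0, 0], [0, 0, 0], 1],
  ],
)

```text
t: 49.75
eef_pos: [0.7473, -0.1355, 0.3298]
ee_rot: [-3.141, -0.001, -1.463]
force: [0.3, -2.3, -2.5]
width: 0.015
```

```bash
python3 snap.py scene s30;python3 -c "
import cv2;im=cv2.imread('pics/s30.png');a=cv2.resize(im[120:240,300:460],None,fx=4,fy=4);cv2.imwrite('pics/c30.png',a)"
python3 - <<'E'
from delta import *
p,m,q=cur(); H=np.array([.7179,.1348]); v=p[:2]-H; r=np.linalg.norm(v);a=np.arctan2(v[1],v[0]); print(r,np.degrees(a),'expected r .272')
tgt=np.array([.4453,.1125]); vt=tgt-H; at=np.arctan2(vt[1],vt[0])-2*np.pi; print('target',np.degrees(at),np.linalg.norm(vt),'swing to do',a-at)
n=17;pr=p[:2]
R0=.272
for k in range(1,n+1):
    A=a+(at-a)*k/n; P=H+R0*np.array([np.cos(A),np.sin(A)]); print(k,np.round((P-pr)*1000,1)); pr=P
print('per',(at-a)/n)
E
```

```text
49.75 [ 7.600e-02  5.400e-01  1.300e-01  1.000e-03 -1.159e+00  3.100e-02] [ 0.74727793 -0.13545222  0.32977372] [-3.14063686e+00 -8.96993812e-04 -1.46340523e+00] [-0.39384429 -0.56110571  0.82059579] [-2.16634842 -0.0114694  -1.00666744]
0.27196889232383553 -83.81617759136407 expected r .272
target -535.323341359973 0.2735106030851455 swing to do 7.8802866041034765
1 [-124.    15.4]
2 [-104.    69.3]
3 [-62.1 108.5]
4 [ -7.  124.8]
5 [ 49.5 114.7]
6 [95.6 80.5]
7 [121.5  29.3]
8 [121.8 -28.1]
9 [ 96.3 -79.6]
10 [  50.6 -114.3]
11 [  -5.9 -124.8]
12 [ -61.1 -109. ]
13 [-103.4  -70.2]
14 [-123.9  -16.6]
15 [-118.2   40.5]
16 [-87.6  89.1]
17 [-38.5 118.9]
per -0.46354627082961625
```

View pics/c30.png

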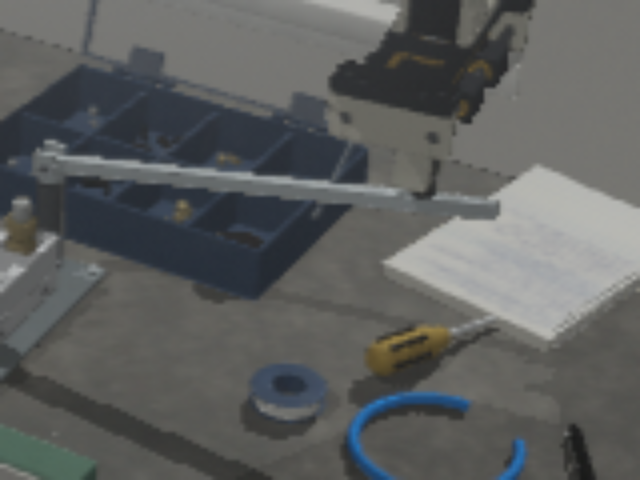

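Run:
```python
from delta import *
p,m,q=cur(); H=np.array([.7179,.1348]); v=p[:2]-H; a=np.arctan2(v[1],v[0]); at=np.radians(-175.7)
n=16;pr=p[:2]
for k in range(1,n+1):
    A=a+(at-a)*k/n; P=H+.272*np.array([np.cos(A),np.sin(A)]); print(k,np.round((P-pr)*1000,1)); pr=P
print('per',(at-a)/n)
```

```text
1 [-27.2  -1.6]
2 [-27.2   1.2]
3 [-27.    3.9]
4 [-26.5   6.6]
5 [-25.7   9.2]
6 [-24.6  11.7]
7 [-23.3  14.1]
8 [-21.8  16.4]
9 [-20.   18.5]
10 [-18.1  20.4]
11 [-16.   22.1]
12 [-13.7  23.6]
13 [-11.3  24.8]
14 [-8.7 25.8]
15 [-6.1 26.6]
16 [-3.4 27. ]
per -0.10022970189677771
```

Emit:
arm_command(
  targets=[
    [[0, 0, -0.1], [-27.2, -1.6, 0], 1],
    [[0, 0, -0.1], [-27.2, 1.2, 0], 1],
    [[0, 0, -0.1], [-27, 3.9, 0], 1],
    [[0, 0, -0.1], [-26.5, 6.6, 0], 1],
    [[0, 0, -0.1], [-25.7, 9.2, 0], 1],
    [[0, 0, -0.1], [-24.6, 11.7, 0], 1],
    [[0, 0, -0.1], [-23.3, 14.1, 0], 1],
    [[0, 0, -0.1], [-21.8, 16.4, 0], 1],
  ],
)

```text
t: 50.6
eef_pos: [0.5423, -0.074, 0.329]
ee_rot: [3.141, -0.002, -2.269]
force: [1.7, 2.0, -2.7]
width: 0.0154
```

Emit:
arm_command(
  targets=[
    [[0, 0, -0.1], [-20, 18.5, 0], 1],
    [[0, 0, -0.1], [-18.1, 20.4, 0], 1],
    [[0, 0, -0.1], [-16, 22.1, 0], 1],
    [[0, 0, -0.1], [-13.7, 23.6, 0], 1],
    [[0, 0, -0.1], [-11.3, 24.8, 0], 1],
    [[0, 0, 0], [0, 0, 0], 1],
  ],
)

```text
t: 51.2
eef_pos: [0.4632, 0.0369, 0.3292]
ee_rot: [3.141, -0.002, -2.766]
force: [-2.3, -1.4, -1.0]
width: 0.0148
```

```bash
python3 snap.py scene s31;python3 -c "
import cv2;im=cv2.imread('pics/s31.png');a=cv2.resize(im[140:260,210:370],None,fx=4,fy=4);cv2.imwrite('pics/c31.png',a)"
python3 - <<'E'
from delta import *
p,m,q=cur(); H=np.array([.7179,.1348]); v=p[:2]-H;print(np.linalg.norm(v),np.degrees(np.arctan2(v[1],v[0])))
E
```

```text
51.2 [ 5.050e-01  7.700e-02 -5.430e-01 -1.000e-03 -9.530e-01 -1.699e+00] [0.46315942 0.03691814 0.32924249] [ 3.14086321e+00 -1.52132388e-03 -2.76553407e+00] [-0.39384429 -0.56110571  0.82059579] [-2.16634842 -0.0114694  -1.00666744]
0.2728094624464799 -158.7945663961189
```

View pics/c31.png

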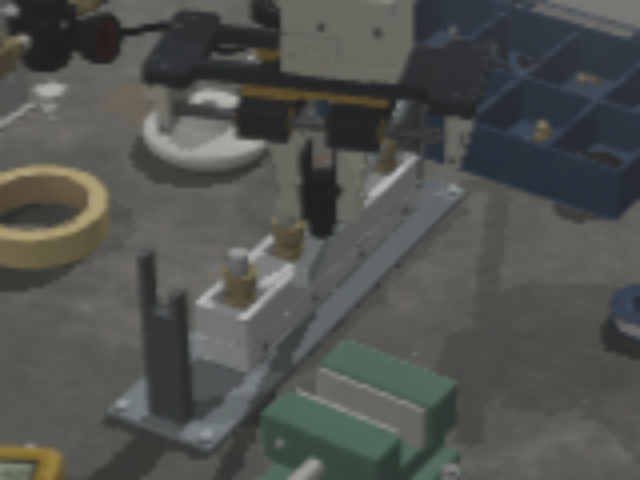

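Emit:
arm_command(
  targets=[
    [[0, 0, -0.1], [-8.7, 25.8, 0], 1],
    [[0, 0, -0.1], [-6.1, 26.6, 0], 1],
    [[0, 0, -0.05], [-2, 13.5, 0], 1],
    [[0, 0, -0.04], [-1.2, 8, 0], 1],
    [[0, 0, 0], [0, 0, 0], 1],
    [[0, 0, 0], [0, 0, 0], 1],
  ],
)

```text
t: 51.85
eef_pos: [0.4464, 0.1088, 0.3288]
ee_rot: [-3.141, -0.003, -3.052]
force: [-5.5, -0.1, 0.1]
width: 0.0151
```

```bash
python3 snap.py wrist w32; python3 snap.py scene s32;python3 -c "
import cv2;im=cv2.imread('pics/s32.png');a=cv2.resize(im[140:260,210:370],None,fx=4,fy=4);cv2.imwrite('pics/c32.png',a)"
python3 - <<'E'
from delta import *
p,m,q=cur(); H=np.array([.7179,.1348]); v=p[:2]-H;print(np.linalg.norm(v),np.degrees(np.arctan2(v[1],v[0])))
E
```

```text
51.85 [ 6.69e-01  6.90e-02 -5.53e-01 -1.00e-03 -9.52e-01 -2.15e+00] [0.44638614 0.10880498 0.32879917] [-3.14084322e+00 -2.80477939e-03 -3.05239192e+00] [0.36498656 0.10090044 0.30962156] [2.83446384e+00 1.10141890e-03 1.66073448e+00]
51.9 [ 6.690e-01  6.900e-02 -5.530e-01 -1.000e-03 -9.520e-01 -2.151e+00] [0.44636879 0.10865446 0.32882352] [-3.14084276e+00 -2.74840358e-03 -3.05288987e+00] [-0.39384429 -0.56110571  0.82059579] [-2.16634842 -0.0114694  -1.00666744]
0.2727619704572525 -174.4818489947563
```

View pics/c32.png

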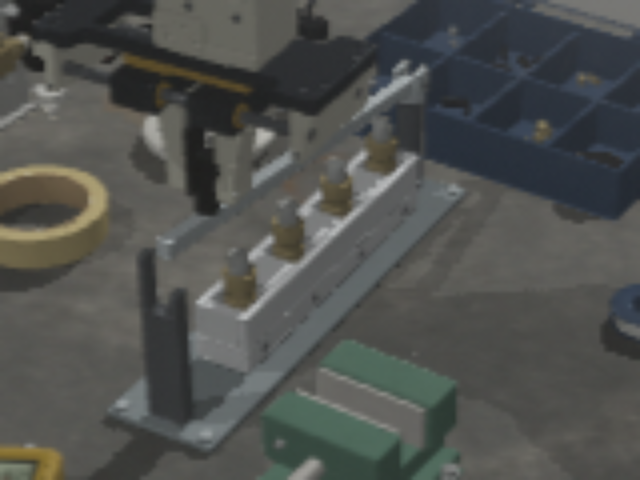

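View pics/w32.png

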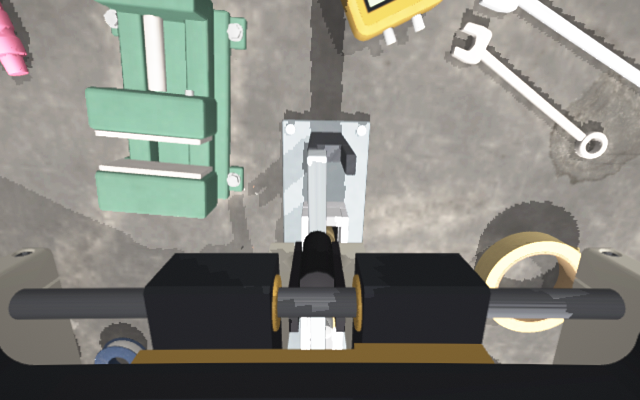

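Emit:
arm_command(
  targets=[
    [[0, 0, -0.01], [-0.7, 2.5, 0], 1],
    [[0, 0, -0.007], [-0.5, 2, 0], 1],
    [[0, 0, 0], [0, 0, 0], 1],
    [[0, 0, 0], [0, 0, 0], 1],
  ],
)

```text
t: 52.35
eef_pos: [0.4457, 0.1138, 0.3294]
ee_rot: [-3.141, -0.001, -3.07]
force: [-2.8, -0.8, -1.4]
width: 0.0152
```

```bash
python3 snap.py wrist w33; python3 -c "
import cv2;im=cv2.imread('pics/w33.png');a=cv2.resize(im[110:260,260:400],None,fx=4,fy=4);cv2.imwrite('pics/c33.png',a)
im=cv2.imread('pics/w2.png');a=cv2.resize(im[120:270,260:400],None,fx=4,fy=4);cv2.imwrite('pics/c34.png',a)"
```

```text
52.35 [ 0.68   0.068 -0.552 -0.    -0.951 -2.179] [0.44567097 0.11376845 0.32937971] [-3.14149362e+00 -5.54821376e-04 -3.07042468e+00] [0.36421304 0.10736877 0.31001524] [2.83223752e+00 4.93676175e-04 1.64275736e+00]
```

View pics/c33.png

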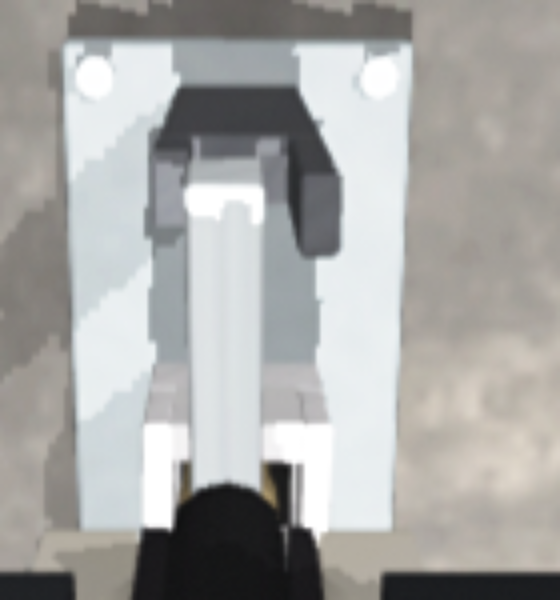

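Emit:
arm_command(
  targets=[
    [[0, 0, 0], [-1.3, 0, -8], 1],
    [[0, 0, 0], [-1.3, 0, -8], 1],
    [[0, 0, 0], [-1.3, 0, -8], 1],
    [[0, 0, 0], [-1.3, 0, -8], 1],
    [[0, 0, 0], [-1, 0, -5], 1],
    [[0, 0, 0], [0, 0, 0], 1],
  ],
)

```text
t: 53.0
eef_pos: [0.4395, 0.1139, 0.292]
ee_rot: [-3.141, -0.001, -3.07]
force: [-3.5, 0.3, -0.2]
width: 0.0153
```

Emit:
arm_command(
  targets=[
    [[0, 0, 0], [-0.7, 0, -4], 1],
    [[0, 0, 0], [0, 0, 0], 1],
  ],
)

```text
t: 53.2
eef_pos: [0.4392, 0.114, 0.2895]
ee_rot: [-3.142, 0.001, -3.07]
force: [-4.0, -1.6, 7.6]
width: 0.0152
```

```bash
python3 snap.py wrist w34; python3 -c "
import cv2;im=cv2.imread('pics/w34.png');a=cv2.resize(im[110:260,260:400],None,fx=4,fy=4);cv2.imwrite('pics/c35.png',a)"
```

```text
53.2 [ 6.91e-01  1.07e-01 -6.19e-01  1.00e-03 -8.44e-01 -2.19e+00] [0.43922207 0.11401575 0.28951115] [-3.14152835e+00  1.03358374e-03 -3.06969750e+00] [0.35778465 0.10754776 0.27001693] [2.83068512e+00 4.49110261e-04 1.64342469e+00]
```

View pics/c35.png

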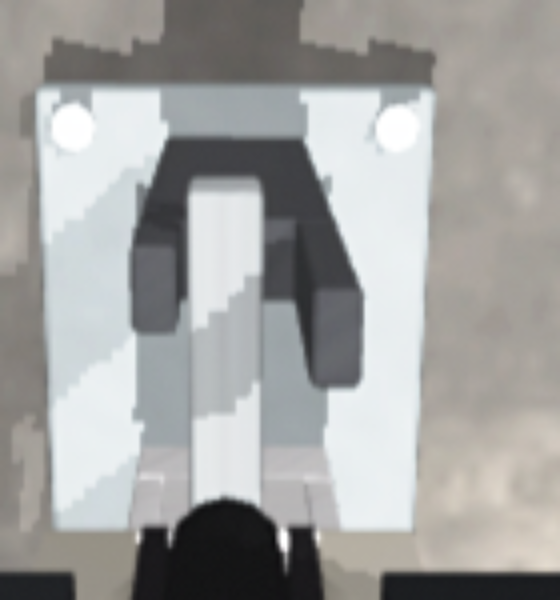

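View pics/c34.png

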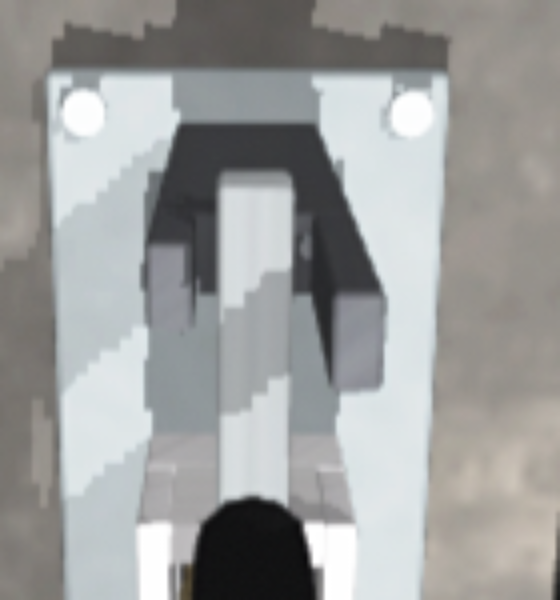

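Emit:
arm_command(
  targets=[
    [[0, 0, 0], [-0.5, 1.2, 0], 1],
    [[0, 0, 0], [0, 0, -2], 1],
    [[0, 0, 0], [0, 0, 0], 0.6],
    [[0, 0, 0], [0, 0, 0], 0.5],
    [[0, 0, 0], [0, 0, 0], 0.3],
    [[0, 0, 0], [0, 0, 0], 0.3],
    [[0, 0, 0], [0, 0, 0], 0.3],
  ],
)

```text
t: 53.95
eef_pos: [0.4383, 0.1151, 0.2863]
ee_rot: [-3.141, -0.001, -3.07]
force: [0.6, 0.0, -0.5]
width: 0.0498
```

```bash
python3 snap.py wrist w35; python3 -c "
import cv2;im=cv2.imread('pics/w35.png');a=cv2.resize(im[110:260,260:400],None,fx=4,fy=4);cv2.imwrite('pics/c36.png',a)"
```

```text
53.95 [ 0.694  0.111 -0.623 -0.    -0.838 -2.193] [0.43832451 0.11510242 0.28630753] [-3.14142419e+00 -5.43268857e-04 -3.07046885e+00] [0.35686161 0.10870246 0.26694192] [2.83222665e+00 5.20701855e-04 1.64264018e+00]
```

View pics/c36.png

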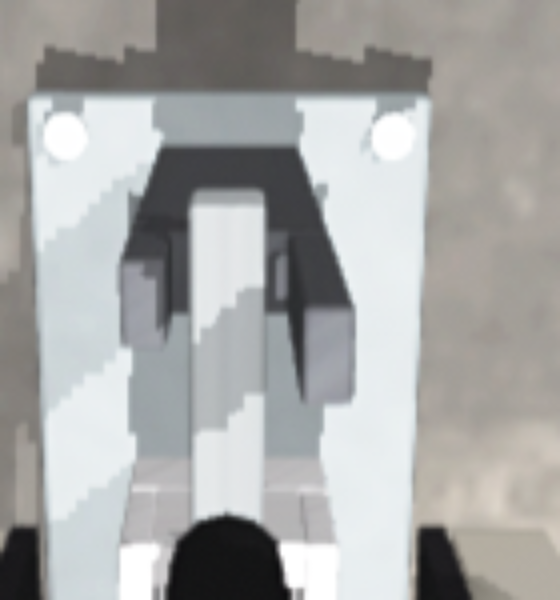

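Emit:
arm_command(
  targets=[
    [[0, 0, 0], [0, 0, 15], 0.2],
    [[0, 0, 0], [0, 0, 30], 0.2],
    [[0, 0, 0], [0, 0, 40], 0.2],
    [[0, 0, 0], [0, 0, 30], 0.2],
    [[0, 0, 0], [10, -40, 0], 0.2],
    [[0, 0, 0], [10, -40, 0], 0.2],
    [[0, 0, 0], [10, -40, 0], 0.2],
    [[0, 0, 0], [0, -40, 0], 0.2],
  ],
)

```text
t: 54.8
eef_pos: [0.4689, -0.0463, 0.4014]
ee_rot: [-3.141, -0.0, -3.07]
force: [0.8, 0.4, 1.0]
width: 0.0702
```

Emit:
arm_command(
  targets=[
    [[0, 0, 0], [0, -40, 0], 0.2],
    [[0, 0, 0], [0, -40, 0], 0.2],
    [[0, 0, 0], [0, -40, 0], 0.2],
    [[0, 0, 0], [0, -40, 0], 0.2],
    [[0, 0, 0], [0, -40, 0], 0.2],
    [[0, 0, 0], [0, -40, 0], 0.2],
    [[0, 0, 0], [0, 0, 0], 0.2],
    [[0, 0, 0], [0, 0, 0], 0.2],
  ],
)

```text
t: 55.6
eef_pos: [0.4679, -0.2858, 0.4007]
ee_rot: [3.141, -0.002, -3.073]
force: [0.6, 0.1, 0.1]
width: 0.0702
```

```bash
python3 snap.py top t40; python3 snap.py scene s40;python3 -c "
import cv2;im=cv2.imread('pics/s40.png');a=cv2.resize(im[140:260,210:370],None,fx=4,fy=4);cv2.imwrite('pics/c40.png',a)"
python3 - <<'E'
from wc import load as L2
from h import *
import kin
c,s=np.cos(kin.RY),np.sin(kin.RY)
for name in ('t40','top0'):
    if name=='t40': im,d,p=L2('t40')
    else: d=np.load('pics/top0d.npy');p=camera_params('top')
    vv,uu=np.mgrid[0:400,0:640]; P=withdepth(p,np.c_[uu.ravel(),vv.ravel()],d)
    r=(P[:,:2]-kin.RO)@np.array([[c,-s],[s,c]])
    b=(abs(r[:,1])<.02)&(r[:,0]>-.19)&(r[:,0]<.13)&(P[:,2]>.0945)&(P[:,2]<.118)&(abs(r[:,0]+.14)>.012)
    f=np.polyfit(r[b,0],r[b,1],1); g=np.polyfit(r[b,0],P[b,2],1); print(name,b.sum(),'yaw',f,'z slope',g)
    k=(abs(r[:,1])<.02)&(abs(r[:,0]+.14)<.02)&(P[:,2]>.13); print('knob',r[k].mean(0),P[k][:,2].max())
E
```

```text
55.6 [-0.191  0.154 -0.274  0.    -1.144 -1.311] [ 0.46792463 -0.28582897  0.40069256] [ 3.14128026e+00 -1.75101065e-03 -3.07296450e+00] [ 4.50423459e-01 -6.97164168e-04  1.38983828e+00] [-3.10294932  0.0260838  -1.58916169]
55.65 [-0.189  0.153 -0.275  0.    -1.144 -1.311] [ 0.46800972 -0.28503165  0.40092423] [ 3.14135802e+00 -1.42481475e-03 -3.07160054e+00] [-0.39384429 -0.56110571  0.82059579] [-2.16634842 -0.0114694  -1.00666744]
t40 419 yaw [0.00347878 0.00055065] z slope [0.00010124 0.10064545]
knob [-0.14179393  0.00073362] 0.1438867118492737
top0 424 yaw [0.00248453 0.00069598] z slope [-0.0005159   0.10045623]
knob [-0.14175031  0.00187399] 0.14547279584561146
```

View pics/c40.png

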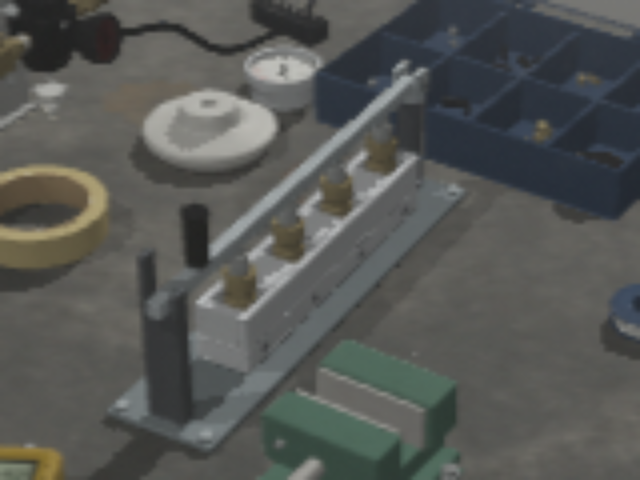

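View pics/s40.png

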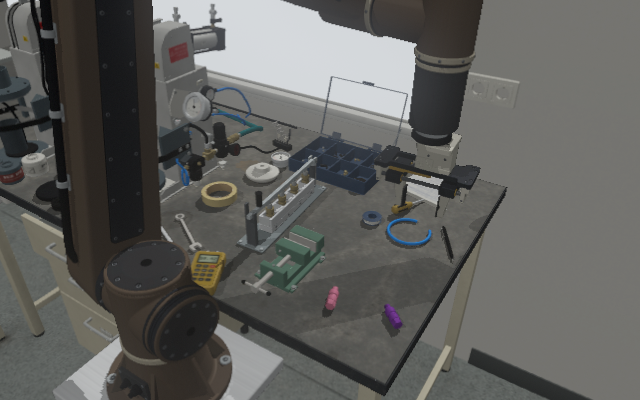

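```bash
python3 -c "
from station import *
print(get_state()['force']); print(job_done())"
```

```text
[ 0.19148671  0.4531703  -0.30752056]
the job is handed in; nothing more can be done
None
```

I handed the job in at about 56 s: all four couplers stand in the row and the bar is shut in the notch. No verdict is reported at hand-in.

**What I did:**
- I lifted the bar out of the notch and swung it open to about 1.6 rad.
- I gripped each of the three tipped couplers with the gripper leaning 35° and turned it foot-down. The first was stood in the nest at x = -32, then re-gripped from above and moved to x = 96. The other two went straight into x = 32 and x = -32.
- I then lifted the bar over the keeper's lip, swung it shut and let it drop into the notch.

**Last checks:**
- **Couplers:** After the last one was placed, and before the bar was shut, their tops measured 83 to 85 mm (84 is home). All were within about 2.5 mm of the nest centres. The final picture shows all four upright.
- **Bar:** It is level (slope about 0.0001 rad), and its swing is within 0.001 rad of where it was at the start.
- **Robot and bystanders:** The gripper is clear of everything. I saw no change in the tape rolls or the pink and purple look-alikes, judged by eye only.

**Disagreements and problems:**
- The wrist camera put the rack about 2 mm further along x than my first estimate from the top camera, and I corrected for it.
- When lowering the bar it touched 3 mm early, near the lip side of the notch. I moved it 1 mm across and it dropped fully in.

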